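# Build up the firebrick heat screen on the hot-work tray

## Task

First clear every lump of broken brick off the steel tray and its bottom course into the grey scrap bin. Then lay all the loose firebricks there are onto the bottom course as a dry wall in running bond, flat, in line and flush with it, every brick bridging the joints below with the same narrow gaps: a complete second course first (a half brick at each end to make the ends flush, two whole bricks between), then any whole bricks that are left on the third course, each centred over a joint of the second. Leave the circuit board, solder reel, bottle and screwdriver alone.

Things in the scene. Friction and masses are not known exactly. Their poses are not given: they have to be found in the camera images.
- hearth: fixed flat tray of dark sheet steel, 165 x 310 mm, plate top 8 mm above the table, 3 mm lips rising to 20 mm on its short sides and far side; carries the wall's bottom course near its far side. Origin: at table height, under the middle of the course's middle brick; y runs along the wall, x across it, away from the robot, z up; the plate reaches from x = -127 to +37 mm
- course1 (a point): centre of the bottom course (24 mm up; same axes as the tray): three pale cream firebricks cemented to the plate, each 86 x 32 x 32 mm, end to end in a straight row along y with open 4 mm joints: centred at y = -90, 0, +90 mm, joints at -45 and +45 mm; the course is 266 mm long, its top 40 mm above the table
- course2 (a point): centre of where the second course goes (56 mm up): the same length as the bottom course, over its joints: whole bricks centred at y = -45 and +45 mm, half bricks at y = -112.5 and +112.5 mm, 4 mm gaps
- course3 (a point): centre of where the third course goes (88 mm up): whole bricks centred at y = -90, 0 or +90 mm, over the joints of the second course
- bin: fixed grey open plastic scrap bin, outside 150 mm (x) x 160 mm (y) x 65 mm high, walls 4 mm; origin at the centre of its underside, on the table
- brick1_mid (a point): centre of a loose whole firebrick, pale cream, 86 mm long (its x axis) with a square 32 x 32 mm section, about 0.18 kg, lying flat on the table at the start; the whole bricks are all alike, three to five are there
- brick2_mid (a point): centre of a loose whole firebrick, pale cream, 86 mm long (its x axis) with a square 32 x 32 mm section, about 0.18 kg, lying flat on the table at the start; the whole bricks are all alike, three to five are there
- brick3_mid (a point): centre of a loose whole firebrick, pale cream, 86 mm long (its x axis) with a square 32 x 32 mm section, about 0.18 kg, lying flat on the table at the start; the whole bricks are all alike, three to five are there
- brick4_mid (a point): centre of a loose whole firebrick, pale cream, 86 mm long (its x axis) with a square 32 x 32 mm section, about 0.18 kg, lying flat on the table at the start; the whole bricks are all alike, three to five are there
- brick5_mid (a point): centre of a loose whole firebrick, pale cream, 86 mm long (its x axis) with a square 32 x 32 mm section, about 0.18 kg, lying flat on the table at the start; the whole bricks are all alike, three to five are there
- half1_mid (a point): centre of a loose half firebrick, pale cream, 41 mm long (its x axis) with a square 32 x 32 mm section, about 0.09 kg, lying flat on the table at the start; both halves are alike and always there
- half2_mid (a point): centre of a loose half firebrick, pale cream, 41 mm long (its x axis) with a square 32 x 32 mm section, about 0.09 kg, lying flat on the table at the start; both halves are alike and always there
- lump1_mid (a point): centre of a lump of old broken brick, brown and ragged, body 34 mm (x) x 27 mm (y) x 24 mm high, about 45 g, lying on top of the bottom course; always there
- lump2_mid (a point): centre of a lump of old broken brick, brown and ragged, body 34 mm (x) x 27 mm (y) x 24 mm high, about 45 g, lying on the tray's plate on the robot's side of the wall; one or two of these are there
- lump3_mid (a point): centre of a lump of old broken brick, brown and ragged, body 34 mm (x) x 27 mm (y) x 24 mm high, about 45 g, lying on the tray's plate on the robot's side of the wall; one or two of these are there
- board: bystander: green circuit board, 150 x 100 mm, parts up to 16 mm high, lying on the table beyond the tray; origin at the centre of its underside
- spool: bystander: upright metal reel of solder, 60 mm across, 50 mm high; origin at the centre of its underside
- bottle: bystander: closed water bottle, 66 mm across, 215 mm high, standing at the far left; origin at the centre of its underside
- driver: bystander: screwdriver with a green handle, 190 mm long, lying beyond the bin; origin near its middle, on the table

How it is judged:
By the outcome, as a careful person would: the job done as asked, in the order asked, and still so for the second after the job is handed in, with the robot touching nothing.
Of brick1, brick2, brick3, brick4, brick5 only 3 to 5 are there at a start; the rules pass over those that are not, and their reading is None.
Of lump2, lump3 only 1 to 2 are there at a start; the rules pass over those that are not, and their reading is None.
At some moment in a run one of lump2, lump3 may be knocked a few centimetres aside while the robot is not near it.
Once in a run the grip may slacken for a moment while it holds something.
It also fails if it takes over 210 s, if anything falls off the work surface, if the arm or the gripper's body presses on something with over 40 N, if the wrist force passes 120 N, or if a joint passes its speed limit or range.

## Robot

A 7-joint arm with a two-finger parallel gripper is mounted at the origin on the work surface. World frame = base frame: x ahead of the robot, y to its left, z up, the work surface at z = 0. Lengths are in m, angles in rad, forces in N, time in s.
With the tool pointing down it reaches from about 0.425 to 0.875 m from the base axis. Payload 4.7 kg.
Tool frame: the origin (TCP) lies midway between the tips of the shut fingers; the grasp point (between the pads) lies 19 mm behind it; z points along the fingers, y is the direction in which the jaws open and shut (so a half turn about z gives the same grasp; the last joint's range is limited). The gripper opens to 87 mm and grips with 3 to 60 N. Pads are 19 mm wide; open, the fingers measure 117 mm over their backs; the gripper's body (75 mm by 190 mm) begins 51 mm behind the grasp point.
Start: joints at [-1.21, 0.321, -0.07, 1.45, 0.023, 1.371, -0.057], TCP at [0.221, 0.611, 0.195] pointing down, gripper open.
Joint ranges: [-2.86, 2.86], [-0.3, 2.09], [-1.38, 1.24], [0.06, 2.45], [-1.56, 4.7], [0.09, 2.05], [-2.69, 2.69]. Speed limits (rad/s): [2.57, 2.57, 3.14, 3.14, 3.14, 3.14, 3.14].

## Interface

Orientations are given as a rotation vector (axis times angle).
In Python, from bench import ctrl, optics gives the robot as it stands. The module is installed in compiled form; this text tells all that it offers.
- The arm moves only by the tool step_arm, never from a script. Its argument "deltas" is a list of rows, each a list of 7 numbers: the turn, a rotation vector about the tool's x, y, z in degrees, then the shift along the tool's x, y, z in mm, then the finger opening in mm, from 0 to 87. A call has exactly 8 rows; each row is the pose to reach, as a shift and turn from the pose commanded when the call began, along the tool's axes at that moment; what a row does not reach only later rows make up. A row lasts 1/8 s, in which the tool goes at most 62.5 mm and 10.7 degrees, less where a joint would pass 70% of its speed; a pose out of reach is approached as far as the arm can. A call with a gripper value outside its range is refused whole. The fingers move at their own pace and stop on an object; "newtons" is the grip in N (left out, the last holds). Time passes only in rows, so rows that repeat a pose let the fingers close, or fill a call up. It gives the time, the measured TCP pose, the force and the opening at its end, in the units of the state.
- ctrl.get_state(): the state, without advancing time (a new reading comes with each control period).
- optics.get_image(name): name is "scene" or "top"; returns the picture (384x512x3 uint8, red, green, blue); there is no depth.
- optics.get_calibration(name): a dict with "K" (3x3 intrinsics, pixels), "k1" (the pictures are not rectified: a ray, as slopes to the right and down, at radius r is drawn at 1 + k1 r^2 times it, then the intrinsics apply), "R" (3x3) and "t" (3): a world point X has camera coordinates R X + t. Camera axes: x right, y down, z forward; pixel columns grow to the right and rows downward; lengths in m; the calibration is good to about 2 mm. A picture is of the moment at which its call begins. get_calibration takes no time and is no camera call.
- ctrl.close_job(): hands the job in, once; it reports no verdict.
The state is a dict: "time": time; "joint_positions": joint angles; "qd": joint speeds; "joint_torque": joint torques, N m; "position": TCP position; "tool_rot": TCP orientation; "ft_force": force on the tool from outside, world axes, zero at the start; "torque": the same for the moment, N m; "grip_width": opening from 0.0 (shut) to 1.0 (fully open).
Only numpy, scipy, OpenCV 4.12 (cv2) and the standard library are available. Lean on these libraries where they do the work, as an engineer would, in place of code of your own. Each camera call takes 0.05 s, during which the arm holds its last target.

## Working session

There is one attempt and no reset: what is moved stays moved. The work goes in short steps, Python scripts to look and compute and a tool call to move; the robot and the scene stay as the last step left them, time stands still between calls to the robot, and variables do not carry over. Pictures are saved under pics/ and viewed, and the job is handed in when it is done.

Besides the shell and the picture viewer there is one more tool, called after "Emit:" by a JSON object that holds its "name" and its "arguments". step_arm: Moves the arm, as the interface text tells. Its arguments: {"type":"object","properties":{"deltas":{"type":"array"},"newtons":{"type":"number"}},"required":["deltas"]}

```bash
mkdir -p pics; python3 - <<'E'
from bench import ctrl, optics
import cv2
s=ctrl.get_state()
for k,v in s.items(): print(k,v)
for n in("scene","top"):
    c=optics.get_calibration(n);print(n,c)
    im=optics.get_image(n);cv2.imwrite(f"pics/{n}0.png",im[:,:,::-1])
E
```

```text
time 0.0
joint_positions [-1.20989633  0.32184399 -0.07009038  1.45165827  0.02265018  1.37084327
 -0.05690825]
qd [-0.00062114  0.00167394 -0.00034896  0.00226248  0.00133299  0.00036556
  0.00028633]
joint_torque [-4.91301557e-05 -4.91282845e+01 -4.03854540e-01 -3.12531137e+01
 -6.38217176e-02  4.36741335e-02  1.70588742e-04]
position [0.22078406 0.61069814 0.19405643]
tool_rot [-5.41935037e-01 -3.09429926e+00  3.07303949e-03]
ft_force [ 0.33947538 -0.20124005 -0.63405993]
torque [ 0.01248433 -0.02595074 -0.03982587]
grip_width 0.9973077646923053
scene {'K': array([[469.07039466,   0.        , 262.76184361],
       [  0.        , 469.07039466, 190.75114828],
       [  0.        ,   0.        ,   1.        ]]), 'k1': -0.15391251268475994, 'R': array([[ 0.6128433 ,  0.79005982,  0.01511865],
       [ 0.46611606, -0.34598072, -0.81426848],
       [-0.63809005,  0.50606603, -0.58029153]]), 't': array([-0.45431103, -0.15066539,  1.68403986])}
top {'K': array([[385.40705158,   0.        , 252.62336538],
       [  0.        , 385.40705158, 199.16357972],
       [  0.        ,   0.        ,   1.        ]]), 'k1': -0.07322502762634533, 'R': array([[ 0.00798292, -0.99992373, -0.00942409],
       [-0.99849   , -0.00745852, -0.05442517],
       [ 0.05435073,  0.00984433, -0.99847338]]), 't': array([0.13937017, 0.57822234, 1.21891382])}
```

View pics/scene0.png

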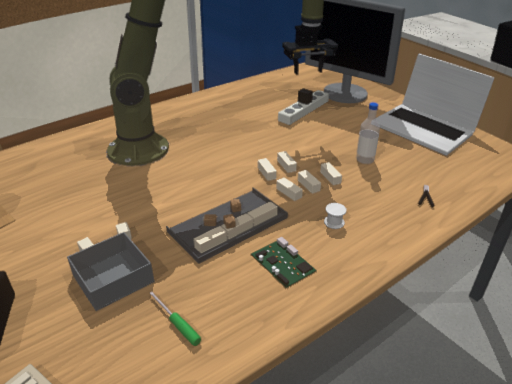

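View pics/top0.png

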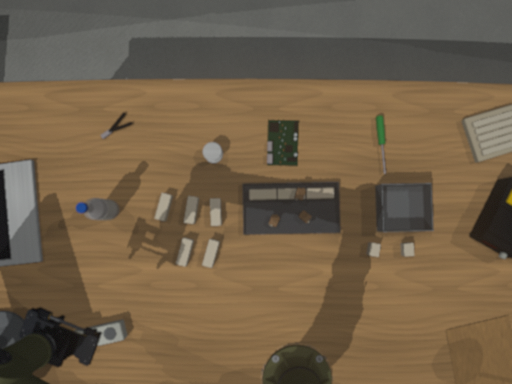

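```bash
cat > h.py <<'E'
import numpy as np, cv2
from bench import ctrl, optics
from scipy.spatial.transform import Rotation as Ro
C={n:optics.get_calibration(n) for n in("scene","top")}
def undist(n,uv):
    c=C[n];K=c["K"];uv=np.atleast_2d(np.asarray(uv,float))
    D=np.array([c["k1"],0,0,0,0.])
    return cv2.undistortPoints(uv.reshape(-1,1,2),K,D,None,None,None,).reshape(-1,2) if False else cv2.undistortPointsIter(uv.reshape(-1,1,2),K,D,None,None,(3,50,1e-12)).reshape(-1,2)
def ray(n,uv):
    c=C[n];p=undist(n,uv);d=np.c_[p,np.ones(len(p))]@c["R"]
    return -c["R"].T@c["t"],d
def onplane(n,uv,z):
    o,d=ray(n,uv);s=(z-o[2])/d[:,2];return o+s[:,None]*d
def proj(n,X):
    c=C[n];X=np.atleast_2d(np.asarray(X,float))
    return cv2.projectPoints(X,cv2.Rodrigues(c["R"])[0],c["t"],c["K"],np.array([c["k1"],0,0,0,0.]))[0].reshape(-1,2)
def snap(n,name):
    im=optics.get_image(n);bgr=np.ascontiguousarray(im[:,:,::-1]);cv2.imwrite(f"pics/{name}.png",bgr);return bgr
def crop(bgr,x0,y0,x1,y1,f,name):
    c=cv2.resize(bgr[y0:y1,x0:x1],None,fx=f,fy=f,interpolation=cv2.INTER_CUBIC)
    c=cv2.convertScaleAbs(c,alpha=1.4);cv2.imwrite(f"pics/{name}.png",c)
def masks(bgr):
    hsv=cv2.cvtColor(bgr,cv2.COLOR_BGR2HSV);return hsv
E
python3 - <<'E'
from h import *
t=cv2.imread("pics/top0.png");s=cv2.imread("pics/scene0.png")
crop(t,140,160,300,280,5,"t0a");crop(t,235,170,440,265,3.9,"t0b")
crop(s,155,180,300,265,5,"s0a");crop(s,240,140,360,210,6,"s0b")
for uv in [(163,207),(190,210),(215,212),(185,252),(211,254)]: print(onplane("top",uv,0.032),t[uv[1],uv[0]])
for uv in [(375,250),(408,250),(275,221),(306,217)]: print(onplane("top",uv,0.032),t[uv[1],uv[0]])
E
```

```text
[[0.54918621 0.42857306 0.032     ]] [144 164 172]
[[0.54038321 0.34198998 0.032     ]] [103 115 121]
[[0.53471215 0.26241035 0.032     ]] [144 162 170]
[[0.40759054 0.35589615 0.032     ]] [146 165 173]
[[0.40226602 0.27345066 0.032     ]] [146 165 174]
[[ 0.41827382 -0.24436455  0.032     ]] [140 159 167]
[[ 0.41843499 -0.35059282  0.032     ]] [140 157 166]
[[0.50781806 0.07253528 0.032     ]] [ 60  83 103]
[[ 0.52113699 -0.02531276  0.032     ]] [48 65 80]
```

View pics/t0a.png

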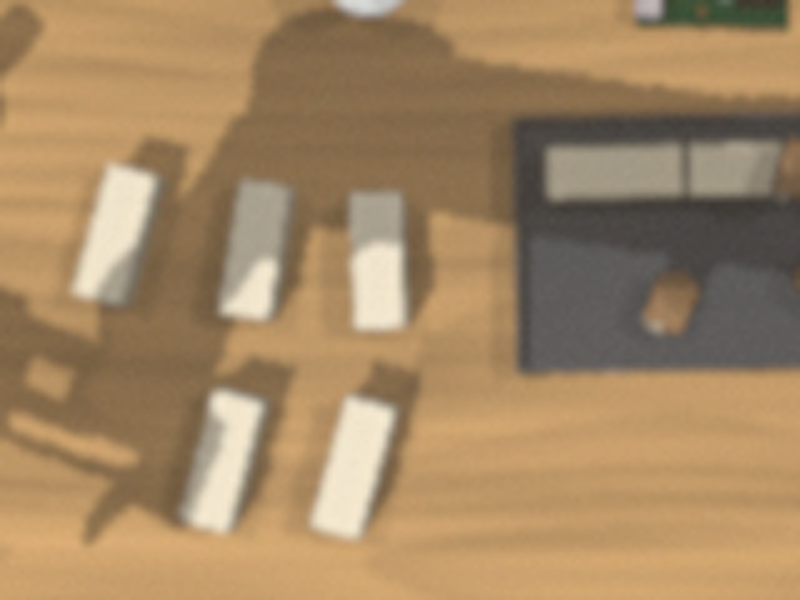

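View pics/t0b.png

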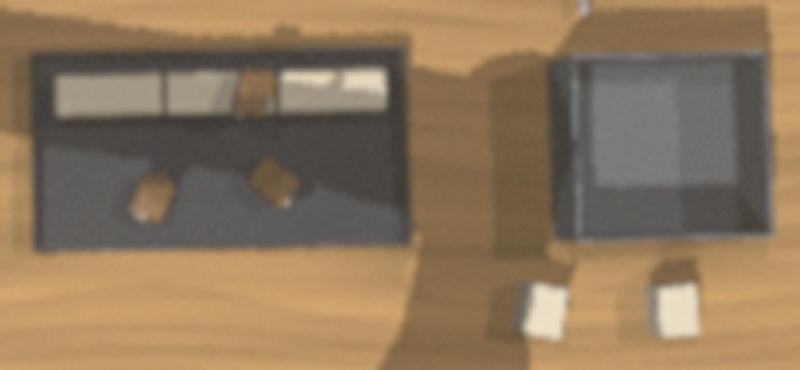

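View pics/s0a.png

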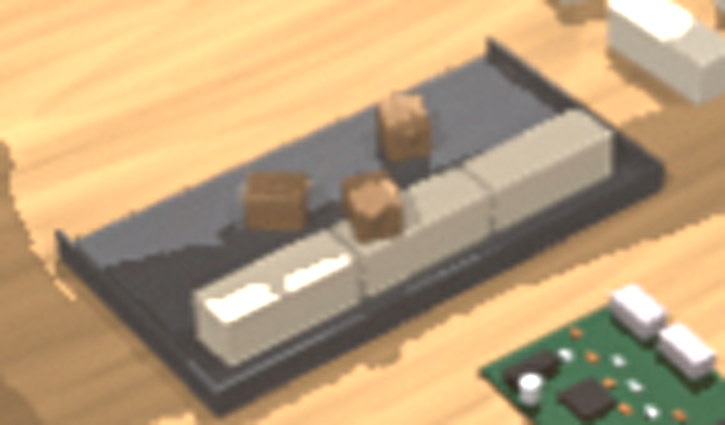

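View pics/s0b.png

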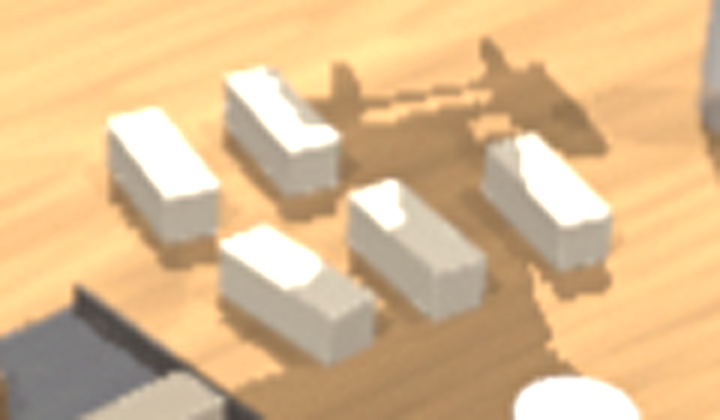

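```bash
python3 - <<'E'
from h import *
t=cv2.imread("pics/top0.png");s=cv2.imread("pics/scene0.png")
for n in C: print(n,-C[n]["R"].T@C[n]["t"])
a=cv2.resize(t[190:272,150:225],None,fx=7,fy=7,interpolation=cv2.INTER_NEAREST)
hsv=cv2.cvtColor(t,cv2.COLOR_BGR2HSV)
sa=cv2.resize(cv2.cvtColor(hsv[190:272,150:225,1],cv2.COLOR_GRAY2BGR),None,fx=5,fy=5,interpolation=cv2.INTER_NEAREST)
a=cv2.resize(t[190:272,150:225],None,fx=5,fy=5,interpolation=cv2.INTER_NEAREST)
cv2.imwrite("pics/n0.png",np.hstack([a,sa]))
E
```

```text
scene [ 1.4232181  -0.5454298   0.86142056]
top [0.50998779 0.13167283 1.24983628]
```

View pics/n0.png

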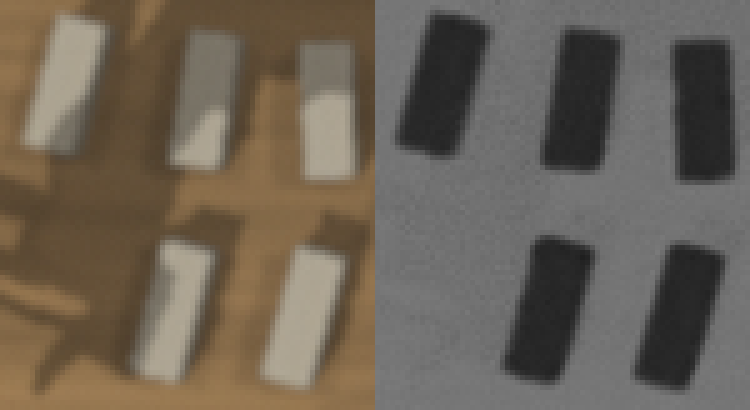

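```bash
cat >> h.py <<'E'
UP=8
def contours_sub(img,thr,below=True,roi=None,amin=40):
    """subpixel contours: gray img upsampled, threshold; returns list of Nx2 in full px coords"""
    x0,y0,x1,y1=roi or (0,0,img.shape[1],img.shape[0])
    g=cv2.resize(cv2.GaussianBlur(img[y0:y1,x0:x1].astype(np.float32),(3,3),0.6),None,fx=UP,fy=UP,interpolation=cv2.INTER_CUBIC)
    m=((g<thr) if below else (g>thr)).astype(np.uint8)
    cs,_=cv2.findContours(m,cv2.RETR_EXTERNAL,cv2.CHAIN_APPROX_NONE)
    return [(c.reshape(-1,2)+0.5)/UP-0.5+[x0,y0] for c in cs if cv2.contourArea(c)>amin*UP*UP]
def boxfit(n,pts,h,z0=0.0,trim=0.2):
    """silhouette of an upright box from the top camera -> centre xy, long axis yaw, L, W.
    outer sides are top edges (z0+h), sides facing the camera bottom edges (z0)"""
    cam=-C[n]["R"].T@C[n]["t"]
    P=onplane(n,pts,z0+h/2)[:,:2]
    (cx,cy),(w,hh),ang=cv2.minAreaRect(P.astype(np.float32)*1000)
    c=np.array([cx,cy])/1000;w,hh=w/1000,hh/1000
    a=np.deg2rad(ang);u=np.array([np.cos(a),np.sin(a)]);v=np.array([-u[1],u[0]])
    if hh>w: u,v,w,hh=v,-u,hh,w
    L={}
    q=np.c_[(P-c)@u/(w/2),(P-c)@v/(hh/2)]
    out=[]
    for ax,sg in((0,1),(0,-1),(1,1),(1,-1)):
        sel=(q[:,ax]*sg>0.7 if ax==1 else q[:,ax]*sg>1-0.3*hh/w)&(abs(q[:,1-ax])<(1-trim*(1 if ax==1 else 2)))
        nrm=(u if ax==0 else v)*sg
        facing=(cam[:2]-c)@nrm>0
        # distance of camera to the face plane decides
        half=(w if ax==0 else hh)/2
        facing=(cam[:2]-c)@nrm>half
        X=onplane(n,pts[sel],z0 if facing else z0+h)[:,:2]
        vx,vy,x,y=cv2.fitLine(X.astype(np.float32),cv2.DIST_HUBER,0,1e-4,1e-4).ravel()
        out.append((np.array([x,y]),np.array([vx,vy])))
    d=out[2][1]*np.sign(out[2][1]@u)+out[3][1]*np.sign(out[3][1]@u);d/=np.linalg.norm(d);nn=np.array([-d[1],d[0]])
    a1,a2=[np.asarray(o[0],float)@d for o in out[:2]];b1,b2=[np.asarray(o[0],float)@nn for o in out[2:]]
    ctr=d*(a1+a2)/2+nn*(b1+b2)/2
    return ctr,np.arctan2(d[1],d[0]),abs(a1-a2),abs(b1-b2)
E
python3 - <<'E'
from h import *
t=cv2.imread("pics/top0.png");s=cv2.imread("pics/scene0.png")
S=cv2.cvtColor(t,cv2.COLOR_BGR2HSV)[:,:,1]
for roi,nm in(((150,188,228,275),"brick"),((366,238,420,262),"half")):
    for c in contours_sub(S,70,True,roi):
        ctr,yaw,L,W=boxfit("top",c,0.032)
        print(nm,c.mean(0).round(1),"ctr",(ctr*1000).round(1),"yaw",round(np.rad2deg(yaw),1),"LW",round(L*1000,1),round(W*1000,1), "r",round(np.hypot(*ctr),3))
E
```

```text
brick [210.5 252.8] ctr [405.1 276.5] yaw 164.6 LW 86.3 33.0 r 0.49
brick [184.3 251.3] ctr [408.3 360.5] yaw 165.5 LW 86.0 32.3 r 0.545
brick [215.3 211.6] ctr [535.6 262.8] yaw 3.3 LW 87.7 32.6 r 0.597
brick [190.7 209.7] ctr [542.  341.7] yaw 171.5 LW 87.4 32.1 r 0.641
brick [163.2 206.6] ctr [551.7 431.4] yaw 165.3 LW 87.7 31.0 r 0.7
half [373.5 249.1] ctr [ 420.3 -243.7] yaw 170.1 LW 42.7 29.7 r 0.486
half [407.3 248.9] ctr [ 420.6 -354.1] yaw 2.4 LW 40.9 29.3 r 0.55
```

```bash
python3 - <<'E'
from h import *
t=cv2.imread("pics/top0.png")
V=cv2.cvtColor(t,cv2.COLOR_BGR2HSV)
roi=(240,178,345,240)
for thr in (80,):
  for c in contours_sub(V[:,:,2],thr,False,(246,186,336,203)):
    ctr,yaw,L,W=boxfit("top",c,0.032,0.008)
    print("course",c.mean(0).round(1),(ctr*1000).round(1),np.rad2deg(yaw).round(2),L*1000,W*1000)
for c in contours_sub(V[:,:,1],75,True,roi):
    ctr,yaw,L,W=boxfit("top",c,0.012,0.008)
    print("tray",(ctr*1000).round(1),np.rad2deg(yaw).round(2),L*1000,W*1000)
a=np.hstack([cv2.resize(V[178:240,240:345,k],None,fx=3.5,fy=3.5,interpolation=cv2.INTER_NEAREST) for k in(1,2)])
cv2.imwrite("pics/n1.png",np.vstack([a,cv2.convertScaleAbs(a,alpha=1.5)]))
E
```

```text
course [291.3 193.1] [596.8  21.7] 91.8 268.9847925446021 32.27523269415122
tray [550.6  21.6] 91.53 307.6175128295904 162.3988854183624
```

View pics/n1.png

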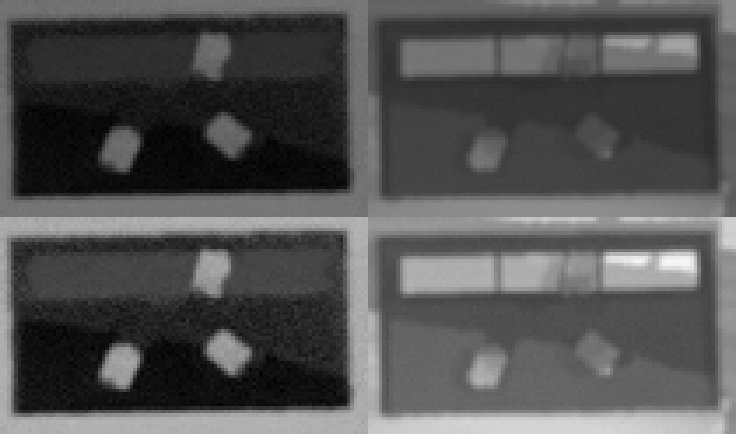

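```bash
python3 - <<'E'
from h import *
t=cv2.imread("pics/top0.png");s=cv2.imread("pics/scene0.png")
V=cv2.cvtColor(t,cv2.COLOR_BGR2HSV)
for c in contours_sub(V[:,:,1],62,False,(246,187,336,231)):
    m=c.mean(0);z=0.02 if m[1]>205 else 0.052
    P=onplane("top",c,z)[:,:2]*1000
    print("lump",m.round(1),[np.round(x,1) for x in cv2.minAreaRect(P.astype(np.float32))])
print("bin corners",onplane("top",[(378.5,184.5),(431.5,184.5),(433,231),(379,232)],0.065).round(3))
# scene overlay
def box(ctr,yaw,L,z0,h,w=0.032):
    d=np.array([np.cos(yaw),np.sin(yaw)]);n=np.array([-d[1],d[0]])
    return np.array([[*(np.array(ctr)+sx*d*L/2+sy*n*w/2),z] for z in(z0,z0+h) for sx,sy in((1,1),(1,-1),(-1,-1),(-1,1))])
big=cv2.resize(s[130:270,70:360],None,fx=2.7,fy=2.7,interpolation=cv2.INTER_CUBIC)
big=cv2.convertScaleAbs(big,alpha=1.3)
B=[((.4051,.2765),164.6,.086,0),((.4083,.3605),165.5,.086,0),((.5356,.2628),3.3,.086,0),((.542,.3417),171.5,.086,0),((.5517,.4314),165.3,.086,0),((.4203,-.2437),80.1,.041,0),((.4206,-.3541),92.4,.041,0),((.5965,.022),91.7,.266,.008)]
for c,y,L,z in B:
    p=(proj("scene",box(c,np.deg2rad(y),L,z,.032))-[70,130]+.5)*2.7
    for i in range(4):
        cv2.line(big,*(tuple(map(int,p[k])) for k in(i+4,(i+1)%4+4)),(0,0,255),1)
        cv2.line(big,*(tuple(map(int,p[k])) for k in(i,(i+1)%4)),(255,0,0),1)
cv2.imwrite("pics/s1.png",big)
E
```

```text
lump [273.9 220. ] [array([511.9,  75.3]), array([30.2, 39.7]), np.float64(65.6)]
lump [304.6 216. ] [array([524.8, -22.1]), array([37.5, 29.8]), np.float64(50.1)]
lump [299.9 192.9] [array([596.3,  -4.4]), array([33.1, 44.3]), np.float64(71.7)]
bin corners [[ 0.623 -0.247  0.065]
 [ 0.625 -0.415  0.065]
 [ 0.48  -0.417  0.065]
 [ 0.476 -0.247  0.065]]
```

View pics/s1.png

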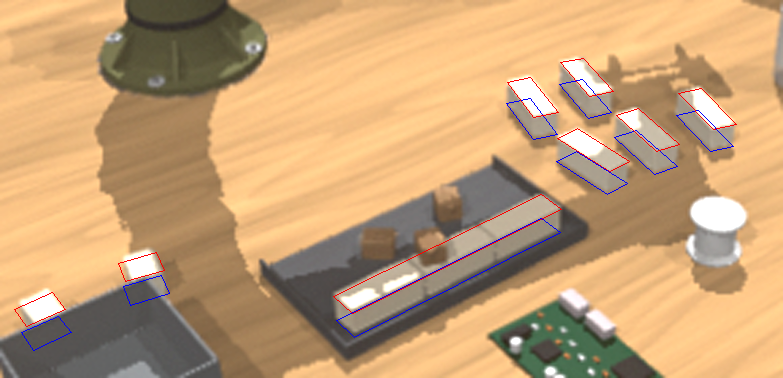

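```bash
cat >> h.py <<'E'
def tgtR(a):
    a=np.deg2rad(a);y=np.array([np.cos(a),np.sin(a),0]);z=np.array([0,0,-1.]);return np.c_[np.cross(y,z),y,z]
def norm_jaw(a,x,y):
    az=np.rad2deg(np.arctan2(y,x));return az+((a-az+90)%180-90)
def go(wps,prev=None):
    """wps: list of (x mm,y mm,z mm,jaw deg). prints the row for each from the measured pose"""
    s=ctrl.get_state();p=np.array(s["position"])*1000;R=Ro.from_rotvec(s["tool_rot"]).as_matrix()
    ya=np.rad2deg(np.arctan2(R[1,1],R[0,1]))
    print("now t",round(s["time"],2),"p",p.round(1),"jaw",ya.round(1),"grip",round(s["grip_width"]*87,1),"F",np.round(s["ft_force"],1),"j7",round(s["joint_positions"][6],2))
    lp,lR=p,R
    for x,y,z,a in wps:
        a=norm_jaw(a,x,y);T=tgtR(a)
        r=np.rad2deg(Ro.from_matrix(R.T@T).as_rotvec());d=R.T@(np.array([x,y,z])-p)
        seg=np.linalg.norm(np.array([x,y,z])-lp)/62.5;rs=np.rad2deg(np.linalg.norm(Ro.from_matrix(lR.T@T).as_rotvec()))/10.7
        print("row",r.round(1).tolist(),d.round(1).tolist(),"rows>=",round(seg,2),round(rs,2),"jaw",round(a,1))
        lp,lR=np.array([x,y,z]),T
E
python3 - <<'E'
from h import *
go([(511.9,75.3,130,65.6),(511.9,75.3,14,65.6)])
E
```

```text
now t 0.1 p [220.8 610.8 194.2] jaw 70.1 grip 87.1 F [0.  0.1 0.1] j7 -0.06
row [-0.1, 0.0, 4.5] [-455.8, -404.6, 64.9] rows>= 9.81 0.42 jaw 65.6
row [-0.1, 0.0, 4.5] [-455.8, -404.4, 180.9] rows>= 1.86 0.0 jaw 65.6
```

Emit:
{"name": "step_arm", "arguments": {"deltas": [[0, 0, 4.5, -456, -404.5, 65, 60], [0, 0, 4.5, -456, -404.5, 65, 60], [0, 0, 4.5, -456, -404.5, 65, 60], [0, 0, 4.5, -456, -404.5, 65, 60], [0, 0, 4.5, -456, -404.5, 65, 60], [0, 0, 4.5, -456, -404.5, 65, 60], [0, 0, 4.5, -456, -404.5, 65, 60], [0, 0, 4.5, -456, -404.5, 65, 60]], "newtons": 25}}

```text
time: 1.1
position: [0.4591, 0.1727, 0.1419]
tool_rot: [0.663, 3.071, 0.001]
ft_force: [0.6, 1.9, -0.8]
grip_width: 0.689
```

```bash
python3 - <<'E'
from h import *
go([(511.9,75.3,130,65.6),(511.9,75.3,14,65.6)])
E
```

```text
now t 1.1 p [459.1 172.7 141.9] jaw 65.6 grip 59.9 F [ 0.6  1.9 -0.8] j7 0.74
row [0.0, 0.0, 0.0] [-88.3, -67.0, 11.8] rows>= 1.78 0.0 jaw 65.6
row [0.0, 0.0, 0.0] [-88.3, -67.0, 127.8] rows>= 1.86 0.0 jaw 65.6
```

Emit:
{"name": "step_arm", "arguments": {"deltas": [[0, 0, 0, -88, -67, 12, 60], [0, 0, 0, -88, -67, 12, 60], [0, 0, 0, -88, -67, 70, 60], [0, 0, 0, -88, -67, 110, 60], [0, 0, 0, -88, -67, 128, 60], [0, 0, 0, -88, -67, 128, 60], [0, 0, 0, -88, -67, 128, 10], [0, 0, 0, -88, -67, 128, 10]]}}

```text
time: 2.1
position: [0.5125, 0.0777, 0.0158]
tool_rot: [0.662, 3.068, 0.003]
ft_force: [0.9, 0.1, 0.1]
grip_width: 0.541
```

```bash
python3 - <<'E'
from h import *
go([(511.9,75.3,14,65.6),(511.9,75.3,110,65.6),(551,-331,130,0),(551,-331,45,0)])
E
```

```text
now t 2.1 p [512.5  77.7  15.8] jaw 65.6 grip 47.1 F [0.9 0.1 0.1] j7 1.04
row [0.1, 0.1, 0.0] [-0.4, -2.5, 1.8] rows>= 0.05 0.02 jaw 65.6
row [0.1, 0.1, 0.0] [-0.6, -2.3, -94.2] rows>= 1.54 0.0 jaw 65.6
row [0.2, 0.0, 65.6] [-203.9, -356.3, -114.6] rows>= 6.54 6.13 jaw -0.0
row [0.2, 0.0, 65.6] [-203.7, -356.4, -29.6] rows>= 1.36 0.0 jaw -0.0
```

Emit:
{"name": "step_arm", "arguments": {"deltas": [[0, 0, 0, 0, -2, 2, 10], [0, 0, 0, 0, -2, 2, 10], [0, 0, 0, 0, -2, 2, 10], [0, 0, 0, 0, -2, 2, 10], [0, 0, 0, 0, -2, 2, 10], [0, 0, 0, 0, -2, -10, 10], [0, 0, 0, 0, -2, -50, 10], [0, 0, 0, 0, -2, -94, 10]]}}

```text
time: 3.1
position: [0.51, 0.0753, 0.1096]
tool_rot: [-0.663, -3.07, 0.001]
ft_force: [0.1, 0.5, 0.3]
grip_width: 0.112
```

```bash
python3 - <<'E'
from h import *
go([(511.9,75.3,110,65.6),(551,-331,120,0),(551,-331,45,0)])
E
```

```text
now t 3.1 p [510.   75.3 109.6] jaw 65.6 grip 9.8 F [0.1 0.5 0.3] j7 0.99
row [-0.0, -0.0, 0.0] [-1.7, 0.8, -0.4] rows>= 0.03 0.0 jaw 65.6
row [-0.0, 0.0, 65.6] [-205.1, -353.1, -10.3] rows>= 6.53 6.13 jaw -0.0
row [-0.0, 0.0, 65.6] [-205.1, -353.1, 64.7] rows>= 1.2 0.0 jaw -0.0
```

```bash
python3 - <<'E'
from h import *
t=snap("top","top1");s=snap("scene","scene1")
crop(t,235,175,345,265,7,"t1");crop(s,155,160,300,265,5,"s1b")
E
```

```text
(no output)
```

View pics/t1.png

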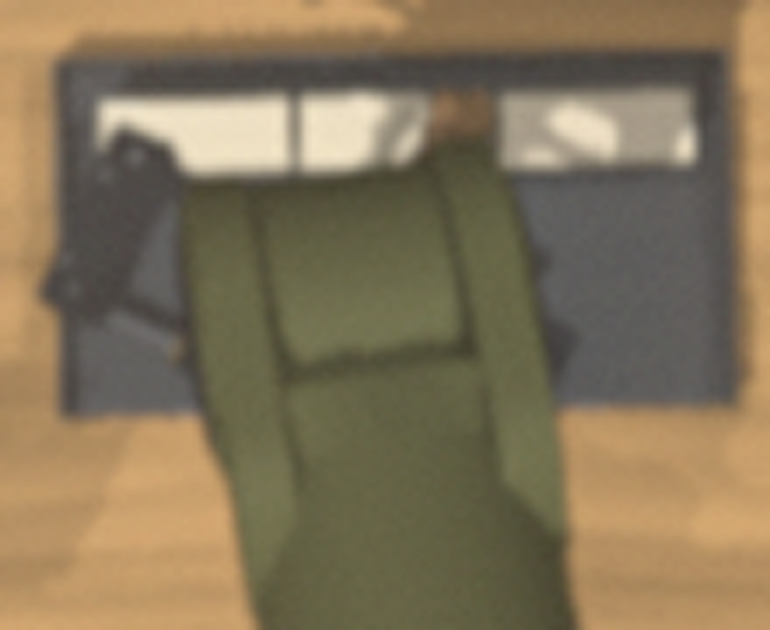

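View pics/s1b.png

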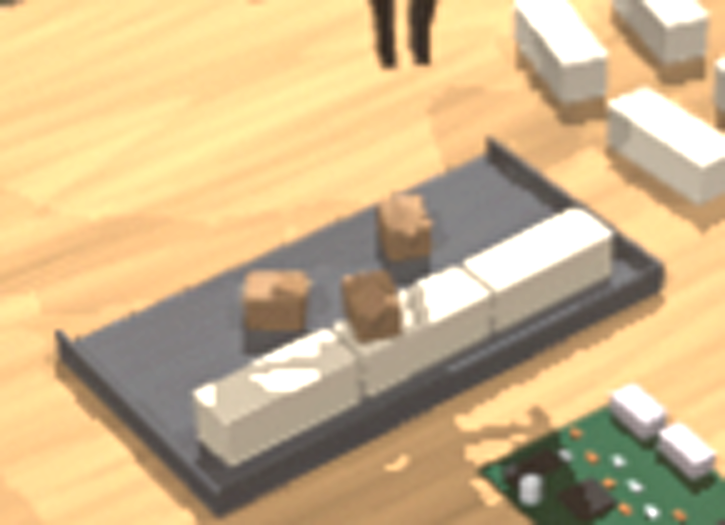

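```bash
python3 - <<'E'
from h import *
print(proj("scene",[[.510,.0753,.1096],[.512,.0753,.02]]),(np.array([[405,62],[403,230]])/5+[155,160]))
print(proj("top",[[.510,.0753,.1096],[.512,.0753,.02]]))
s=ctrl.get_state();print(s["tool_rot"],s["joint_positions"])
E
```

```text
[[234.4155622  180.82009607]
 [235.41240938 206.21354767]] [[236.  172.4]
 [235.6 206. ]]
[[275.34337529 220.30994655]
 [273.95641887 219.67144271]]
[0.66166887 3.06210513 0.00821679] [-0.59762764  0.09225501  0.42404085  1.89931265 -0.04323903  1.14836247
  0.98733575]
```

```bash
python3 - <<'E'
from h import *
s=snap("scene","scene2");crop(s,170,90,310,200,5.5,"s2b")
q=ctrl.get_state();print(q["time"],q["position"],q["grip_width"],proj("scene",q["position"]))
E
```

```text
3.25 [0.51269184 0.07595016 0.11154549] 0.11026129695739807 [[235.13374356 180.60573993]]
```

View pics/s2b.png

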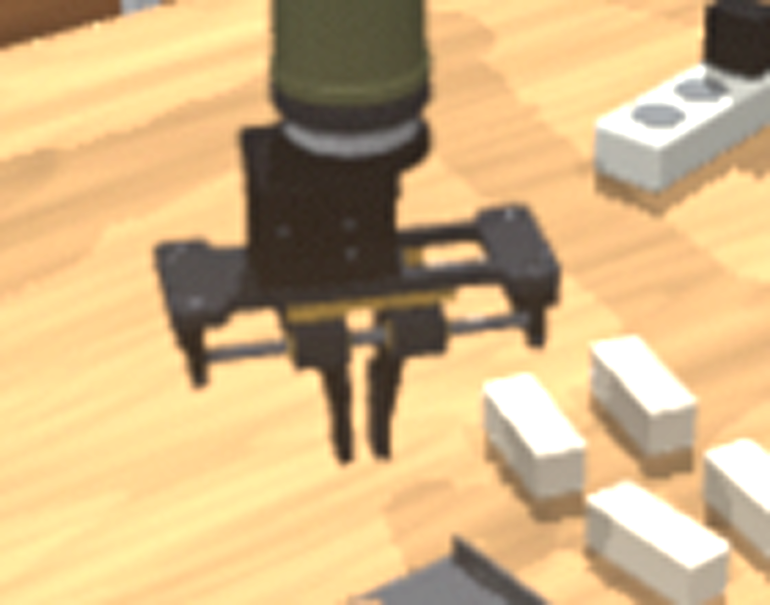

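```bash
python3 - <<'E'
from h import *
j=np.deg2rad(65.6);u=np.array([np.cos(j),np.sin(j),0]);v=np.array([-u[1],u[0],0])
c=np.array([.5127,.076,0])
for z in(.18,.2,.22,.24):
    print(z,proj("top",[c+u*.095+v*k+[0,0,z] for k in(.0375,-.0375)]).round(1).tolist(),proj("scene",[c+u*.095+v*.0375+[0,0,z],c+u*.095-v*.0375+[0,0,z],c-u*.095+v*.0375+[0,0,z],c-u*.095-v*.0375+[0,0,z]]).round(1).tolist())
print(proj("scene",[.2208,.6107,.194]))
s=cv2.imread("pics/scene0.png");crop(s,260,20,360,90,7,"s0g")
E
```

```text
0.18 [[239.6, 217.2], [250.9, 192.7]] [[265.0, 149.7], [271.5, 163.3], [198.7, 156.9], [202.1, 171.3]]
0.2 [[239.3, 217.2], [250.8, 192.2]] [[265.1, 143.6], [271.7, 157.1], [198.3, 150.7], [201.7, 164.9]]
0.22 [[238.9, 217.1], [250.7, 191.7]] [[265.2, 137.4], [271.8, 150.7], [197.8, 144.5], [201.2, 158.5]]
0.24 [[238.6, 217.0], [250.6, 191.1]] [[265.4, 131.1], [272.0, 144.2], [197.4, 138.1], [200.8, 151.9]]
[[307.17695274  79.46326559]]
```

View pics/s0g.png

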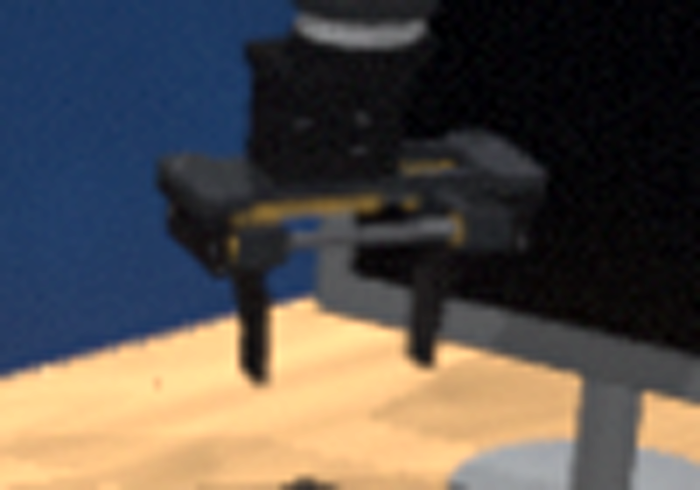

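Emit:
{"name": "step_arm", "arguments": {"deltas": [[0, 0, 0, 0, 0, 0, 60], [0, 0, 0, 0, 0, 0, 60], [0, 0, 0, 0, 0, 0, 60], [0, 0, 0, 0, 0, 0, 60], [0, 0, 0, 0, 0, 20, 60], [0, 0, 0, 0, 0, 60, 60], [0, 0, 0, 0, 0, 95, 60], [0, 0, 0, 0, 0, 105, 60]]}}

```text
time: 4.25
position: [0.5083, 0.075, 0.001]
tool_rot: [-0.662, -3.067, 0.004]
ft_force: [-0.6, -0.1, 0.5]
grip_width: 0.687
```

```bash
python3 - <<'E'
from h import *
go([(511.9,75.3,0,65.6),(511.9,75.3,-15,65.6)])
s=snap("scene","scene3");crop(s,170,130,310,240,5.5,"s3b")
go([])
E
```

```text
now t 4.25 p [508.3  75.    1. ] jaw 65.6 grip 59.8 F [-0.6 -0.1  0.5] j7 1.05
row [-0.2, -0.2, 0.0] [-3.1, 1.8, 1.0] rows>= 0.06 0.02 jaw 65.6
row [-0.2, -0.2, 0.0] [-3.2, 1.8, 16.0] rows>= 0.24 0.0 jaw 65.6
now t 4.3 p [508.7  75.    1.1] jaw 65.6 grip 59.9 F [-0.5  0.4 -0.8] j7 1.05
```

View pics/s3b.png

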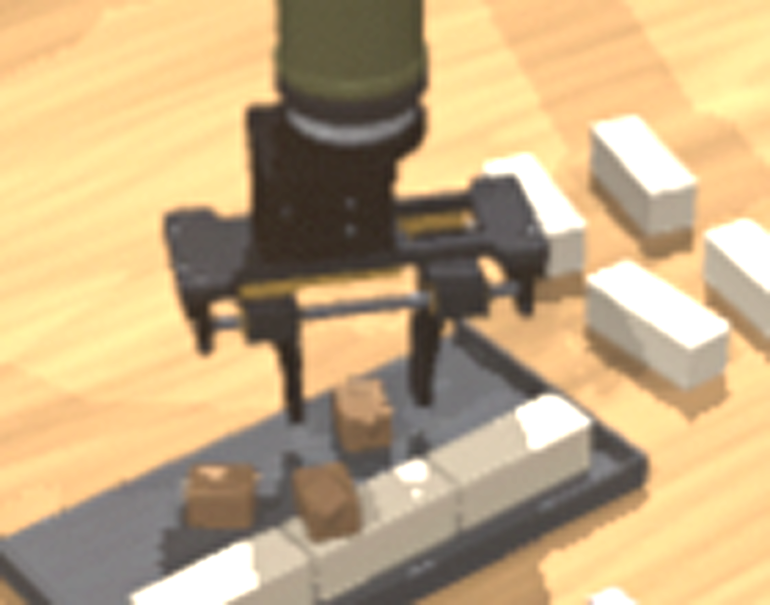

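Emit:
{"name": "step_arm", "arguments": {"deltas": [[0, 0, 0, -3, 1.5, 8, 60], [0, 0, 0, -3, 1.5, 15, 60], [0, 0, 0, -3, 1.5, 15, 60], [0, 0, 0, -3, 1.5, 15, 10], [0, 0, 0, -3, 1.5, 15, 10], [0, 0, 0, -3, 1.5, 15, 10], [0, 0, 0, -3, 1.5, 15, 10], [0, 0, 0, -3, 1.5, 15, 10]]}}

```text
time: 5.3
position: [0.5137, 0.0756, -0.0118]
tool_rot: [0.663, 3.071, 0.0]
ft_force: [0.3, 0.6, -0.6]
grip_width: 0.308
```

```bash
python3 - <<'E'
from h import *
go([(511.9,75.3,-15,65.6),(511.9,75.3,100,65.6),(551,-331,100,0),(551,-331,20,0)])
s=snap("scene","scene4");crop(s,170,130,310,240,5.5,"s4b")
go([])
E
```

```text
now t 5.3 p [513.7  75.6 -11.8] jaw 65.6 grip 26.8 F [ 0.3  0.6 -0.6] j7 1.06
row [0.0, 0.0, 0.0] [1.5, -1.1, 3.2] rows>= 0.06 0.0 jaw 65.6
row [0.0, 0.0, 0.0] [1.5, -1.0, -111.8] rows>= 1.84 0.0 jaw 65.6
row [0.0, -0.0, 65.6] [-201.8, -355.0, -111.8] rows>= 6.53 6.13 jaw -0.0
row [0.0, -0.0, 65.6] [-201.8, -355.0, -31.8] rows>= 1.28 0.0 jaw -0.0
now t 5.35 p [513.7  75.7 -11.7] jaw 65.6 grip 27.0 F [-1.  -0.   1.7] j7 1.06
```

View pics/s4b.png

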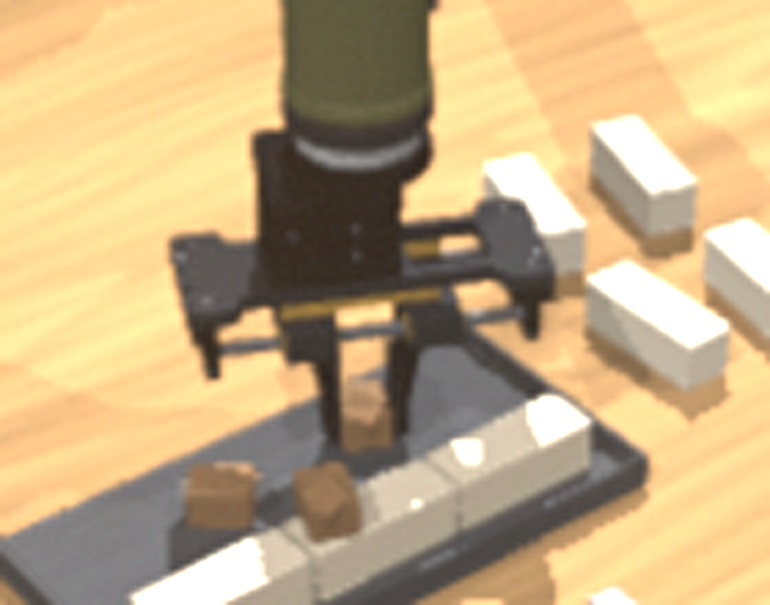

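Emit:
{"name": "step_arm", "arguments": {"deltas": [[0, 0, 0, 0, 0, -55, 10], [0, 0, 0, 0, 0, -110, 10], [0, 0, 10, -33, -59, -112, 10], [0, 0, 20, -66, -118, -112, 10], [0, 0, 30, -99, -177, -112, 10], [0, 0, 40, -132, -236, -112, 10], [0, 0, 50, -165, -295, -112, 10], [0, 0, 60, -190, -335, -112, 10]]}}

```text
time: 6.35
position: [0.5474, -0.2995, 0.1002]
tool_rot: [2.116, 2.322, 0.001]
ft_force: [1.0, 0.3, -1.0]
grip_width: 0.31
```

```bash
python3 - <<'E'
from h import *
go([(551,-331,90,0),(551,-331,20,0)])
E
```

```text
now t 6.35 p [ 547.4 -299.5  100.2] jaw 5.3 grip 27.0 F [ 1.   0.3 -1. ] j7 0.78
row [0.0, -0.0, 5.3] [-31.7, 0.6, 10.2] rows>= 0.53 0.5 jaw -0.0
row [0.0, -0.0, 5.3] [-31.8, 0.6, 80.2] rows>= 1.12 0.0 jaw -0.0
```

Emit:
{"name": "step_arm", "arguments": {"deltas": [[0, 0, 5, -32, 0, 10, 10], [0, 0, 5, -32, 0, 50, 10], [0, 0, 5, -32, 0, 80, 10], [0, 0, 5, -32, 0, 80, 60], [0, 0, 5, -32, 0, 80, 60], [0, 0, 5, -32, 0, 80, 60], [0, 0, 5, -32, 0, 40, 60], [0, 0, 5, -32, 0, 0, 60]]}}

```text
time: 7.35
position: [0.5507, -0.3298, 0.1022]
tool_rot: [2.208, 2.233, 0.001]
ft_force: [-0.4, -0.1, 0.8]
grip_width: 0.677
```

```bash
python3 - <<'E'
from h import *
go([(524.8,-22.1,80,140.1),(524.8,-22.1,-14,140.1)])
s=snap("scene","scene5");crop(s,50,180,300,310,3.2,"s5")
E
```

```text
now t 7.35 p [ 550.7 -329.8  102.2] jaw 0.6 grip 58.9 F [-0.4 -0.1  0.8] j7 0.76
row [0.1, -0.0, 40.5] [308.0, -22.6, 22.0] rows>= 4.95 3.79 jaw -39.9
row [0.1, -0.0, 40.5] [308.0, -22.7, 116.0] rows>= 1.5 0.0 jaw -39.9
```

View pics/s5.png

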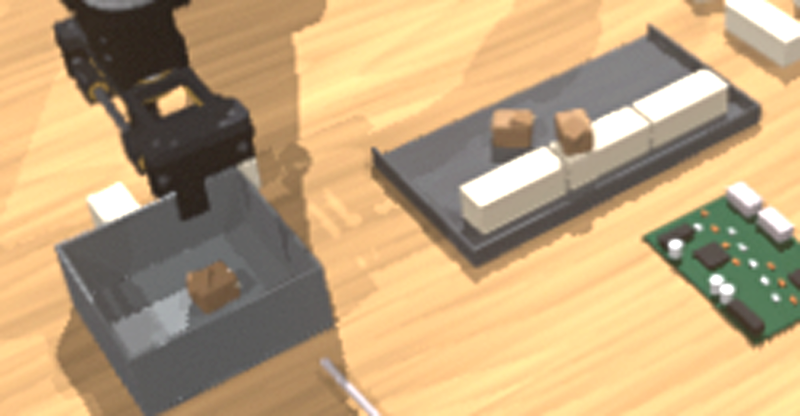

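Emit:
{"name": "step_arm", "arguments": {"deltas": [[0, 0, 8, 62, -4.5, 5, 60], [0, 0, 16, 123, -9, 10, 60], [0, 0, 25, 184, -13.5, 15, 60], [0, 0, 33, 246, -18, 20, 60], [0, 0, 40.5, 308, -22.5, 22, 60], [0, 0, 40.5, 308, -22.5, 60, 60], [0, 0, 40.5, 308, -22.5, 100, 60], [0, 0, 40.5, 308, -22.5, 116, 60]]}}

```text
time: 8.4
position: [0.5237, -0.0217, -0.0168]
tool_rot: [-2.845, -1.331, 0.002]
ft_force: [0.8, 0.2, -0.6]
grip_width: 0.692
```

```bash
python3 - <<'E'
from h import *
go([(524.8,-22.1,-14,140.1)])
s=snap("scene","scene6");crop(s,130,130,300,240,4.5,"s6")
E
```

```text
now t 8.4 p [523.7 -21.7 -16.8] jaw -39.8 grip 60.2 F [ 0.8  0.2 -0.6] j7 -0.44
row [-0.1, 0.1, 0.1] [0.4, 1.1, -2.8] rows>= 0.05 0.01 jaw -39.9
```

View pics/s6.png

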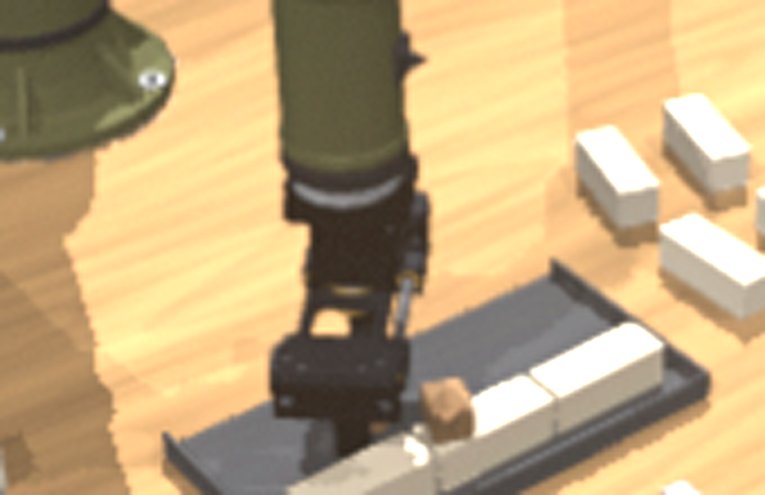

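Emit:
{"name": "step_arm", "arguments": {"deltas": [[0, 0, 0, 0, 1, -2, 10], [0, 0, 0, 0, 1, -2, 10], [0, 0, 0, 0, 1, -2, 10], [0, 0, 0, 0, 1, -2, 10], [0, 0, 0, 0, 1, -2, 10], [0, 0, 0, 0, 1, -50, 10], [0, 0, 0, 0, 1, -100, 10], [0, 0, 0, 0, 1, -118, 10]]}}

```text
time: 9.45
position: [0.5271, -0.0227, 0.1048]
tool_rot: [2.845, 1.33, 0.007]
ft_force: [0.4, 0.6, -1.0]
grip_width: 0.309
```

```bash
python3 - <<'E'
from h import *
go([(551,-331,95,0),(551,-341,20,0)])
E
```

```text
now t 9.45 p [527.1 -22.7 104.8] jaw -39.9 grip 26.9 F [ 0.4  0.6 -1. ] j7 -0.57
row [0.2, -0.2, -39.9] [-221.3, 216.0, 9.5] rows>= 4.95 3.73 jaw -0.0
row [0.2, -0.2, -39.9] [-229.2, 222.2, 84.5] rows>= 1.21 0.0 jaw 0.0
```

Gripped (27 mm). To the bin.

Emit:
{"name": "step_arm", "arguments": {"deltas": [[0, 0, -8, -44, 43, 2, 10], [0, 0, -16, -88, 86, 4, 10], [0, 0, -24, -132, 129, 6, 10], [0, 0, -32, -176, 172, 8, 10], [0, 0, -40, -221, 216, 10, 10], [0, 0, -40, -229, 222, 50, 10], [0, 0, -40, -229, 222, 84, 10], [0, 0, -40, -229, 222, 84, 60]]}}

```text
time: 10.45
position: [0.546, -0.3391, 0.0142]
tool_rot: [-2.215, -2.218, 0.004]
ft_force: [0.0, 0.1, 0.8]
grip_width: 0.36
```

Emit:
{"name": "step_arm", "arguments": {"deltas": [[0, 0, 0, 0, 0, 0, 60], [0, 0, 0, 0, 0, 0, 60], [0, 0, 0, 0, 0, 0, 60], [0, 0, 0, 0, 0, -50, 60], [0, 0, 0, 0, 0, -90, 60], [0, 0, 0, 0, 0, -90, 60], [0, 0, 0, 0, 0, -90, 60], [0, 0, 0, 0, 0, -90, 60]]}}

```text
time: 11.45
position: [0.5483, -0.3399, 0.1069]
tool_rot: [-2.217, -2.223, 0.001]
ft_force: [0.3, 0.6, -0.4]
grip_width: 0.689
```

```bash
python3 - <<'E'
from h import *
t=snap("top","top7");s=snap("scene","scene7");crop(s,50,160,320,310,2.9,"s7");crop(t,235,175,345,265,7,"t7")
V=cv2.cvtColor(t,cv2.COLOR_BGR2HSV)
for c in contours_sub(V[:,:,1],62,False,(246,187,336,231)):
    P=onplane("top",c,.052)[:,:2]*1000
    print("lump",c.mean(0).round(1),[np.round(x,1) for x in cv2.minAreaRect(P.astype(np.float32))])
for i in range(4): go([])
E
```

```text
lump [299.9 192.8] [array([596.2,  -4.6]), array([31.3, 44. ]), np.float64(73.0)]
now t 11.55 p [ 548.3 -340.2  106.9] jaw 0.1 grip 59.9 F [-0.7  0.7  0.2] j7 0.78
now t 11.55 p [ 548.3 -340.2  106.9] jaw 0.1 grip 59.9 F [-0.7  0.7  0.2] j7 0.78
now t 11.55 p [ 548.3 -340.2  106.9] jaw 0.1 grip 59.9 F [-0.7  0.7  0.2] j7 0.78
now t 11.55 p [ 548.3 -340.2  106.9] jaw 0.1 grip 59.9 F [-0.7  0.7  0.2] j7 0.78
```

View pics/s7.png

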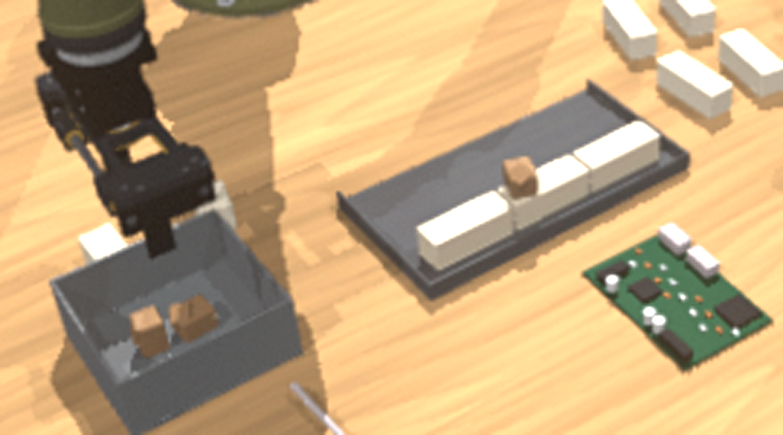

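View pics/t7.png

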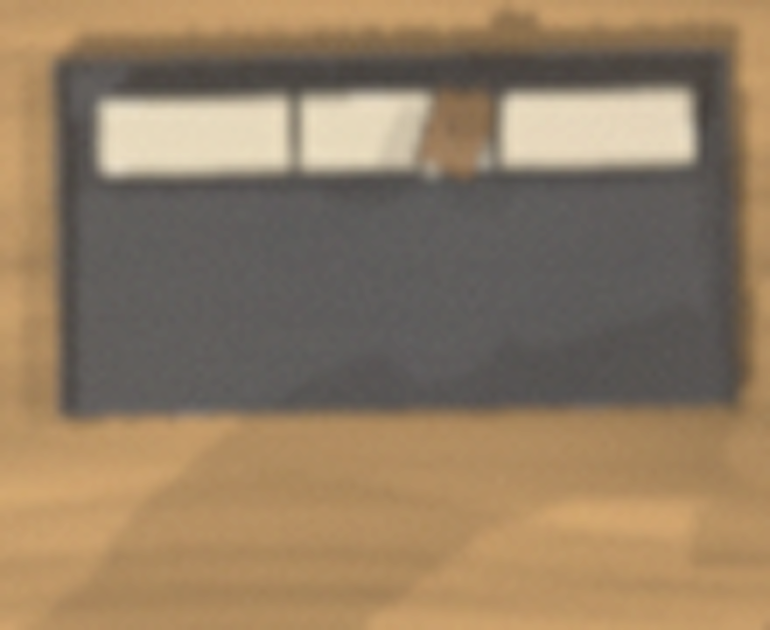

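```bash
python3 - <<'E'
from h import *
go([(596.3,-4.5,90,73),(596.3,-4.5,19,73)])
E
```

```text
now t 11.55 p [ 548.3 -340.2  106.9] jaw 0.1 grip 59.9 F [-0.7  0.7  0.2] j7 0.78
row [-0.1, -0.1, -72.9] [335.5, 48.8, 17.1] rows>= 5.43 6.81 jaw 73.0
row [-0.1, -0.1, -72.9] [335.5, 48.9, 88.1] rows>= 1.14 0.0 jaw 73.0
```

Emit:
{"name": "step_arm", "arguments": {"deltas": [[0, 0, -10, 48, 7, 2, 60], [0, 0, -20, 96, 14, 5, 60], [0, 0, -31, 144, 21, 7, 60], [0, 0, -41, 192, 28, 10, 60], [0, 0, -52, 240, 35, 12, 60], [0, 0, -62, 288, 42, 15, 60], [0, 0, -73, 335.5, 49, 17, 60], [0, 0, -73, 335.5, 49, 40, 60]]}}

```text
time: 12.55
position: [0.5988, 0.0014, 0.0685]
tool_rot: [0.445, 3.108, 0.006]
ft_force: [-0.0, -1.1, 0.2]
grip_width: 0.69
```

```bash
python3 - <<'E'
from h import *
go([(596.3,-4.5,19,73)])
E
```

```text
now t 12.55 p [598.8   1.4  68.5] jaw 73.7 grip 60.1 F [-0.  -1.1  0.2] j7 1.38
row [0.2, 0.1, 0.7] [0.8, -6.6, 49.5] rows>= 0.8 0.07 jaw 73.0
```

Emit:
{"name": "step_arm", "arguments": {"deltas": [[0, 0, 0, 0, 0, 15, 60], [0, 0, 0, 0, 0, 30, 60], [0, 0, 0, 0, 0, 40, 60], [0, 0, 0, 0, 0, 40, 60], [0, 0, 0, 0, 0, 40, 60], [0, 0, 0, 0, 0, 40, 60], [0, 0, 0, 0, 0, 40, 60], [0, 0, 0, 0, 0, 40, 60]]}}

```text
time: 13.55
position: [0.5973, -0.005, 0.0284]
tool_rot: [0.461, 3.107, 0.0]
ft_force: [-0.3, 0.1, 0.7]
grip_width: 0.69
```

```bash
python3 - <<'E'
from h import *
go([(596.3,-4.5,19,73)])
s=snap("scene","scene8");crop(s,160,120,300,240,5,"s8")
go([(596.3,-4.5,19,73)])
E
```

```text
now t 13.55 p [597.3  -5.   28.4] jaw 73.1 grip 60.0 F [-0.3  0.1  0.7] j7 1.4
row [0.0, 0.0, 0.1] [1.1, 0.1, 9.4] rows>= 0.15 0.01 jaw 73.0
now t 13.6 p [597.3  -5.   28.3] jaw 73.1 grip 60.3 F [-0.4 -0.1  0.1] j7 1.4
row [0.0, 0.0, 0.1] [1.1, 0.2, 9.3] rows>= 0.15 0.01 jaw 73.0
```

View pics/s8.png

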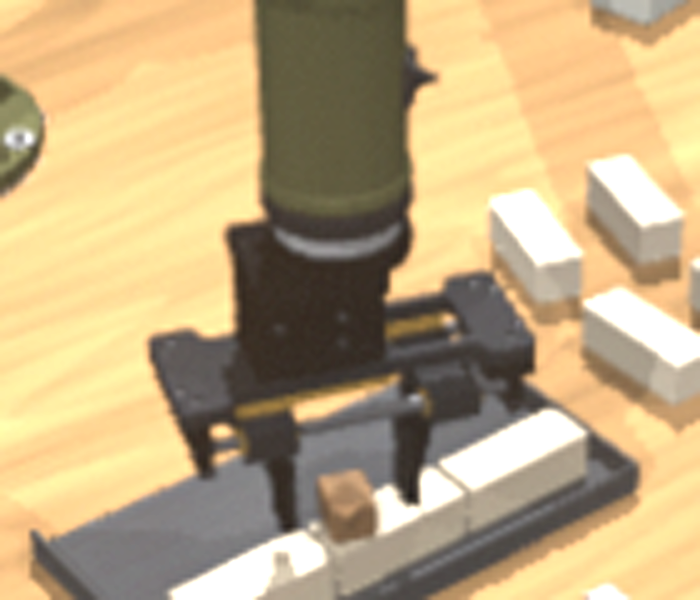

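Emit:
{"name": "step_arm", "arguments": {"deltas": [[0, 0, 0, 0, 0, 5, 60], [0, 0, 0, 0, 0, 10, 60], [0, 0, 0, 0, 0, 10, 60], [0, 0, 0, 0, 0, 10, 10], [0, 0, 0, 0, 0, 10, 10], [0, 0, 0, 0, 0, 10, 10], [0, 0, 0, 0, 0, 10, 10], [0, 0, 0, 0, 0, 10, 10]]}}

```text
time: 14.6
position: [0.5973, -0.005, 0.0183]
tool_rot: [0.461, 3.107, 0.0]
ft_force: [-0.3, 0.9, 0.7]
grip_width: 0.305
```

```bash
python3 - <<'E'
from h import *
go([(551,-326,100,0),(551,-326,25,0)])
E
```

```text
now t 14.6 p [597.3  -5.   18.3] jaw 73.1 grip 26.5 F [-0.3  0.9  0.7] j7 1.41
row [0.0, 0.0, 73.1] [-48.9, -320.6, -81.8] rows>= 5.35 6.84 jaw 0.0
row [0.0, 0.0, 73.1] [-48.8, -320.6, -6.8] rows>= 1.2 0.0 jaw 0.0
```

Emit:
{"name": "step_arm", "arguments": {"deltas": [[0, 0, 0, 0, 0, -50, 10], [0, 0, 10, -4, -40, -82, 10], [0, 0, 20, -12, -95, -82, 10], [0, 0, 30, -20, -150, -82, 10], [0, 0, 41, -29, -205, -82, 10], [0, 0, 51, -38, -260, -82, 10], [0, 0, 62, -49, -320, -82, 10], [0, 0, 73, -49, -320, -82, 10]]}}

```text
time: 15.6
position: [0.5475, -0.3333, 0.1007]
tool_rot: [2.225, 2.214, -0.007]
ft_force: [0.1, -0.9, -1.1]
grip_width: 0.309
```

Emit:
{"name": "step_arm", "arguments": {"deltas": [[0, 0, 0, 0, 0, 40, 10], [0, 0, 0, 0, 0, 75, 10], [0, 0, 0, 0, 0, 75, 60], [0, 0, 0, 0, 0, 75, 60], [0, 0, 0, 0, 0, 75, 60], [0, 0, 0, 0, 0, 75, 60], [0, 0, 0, 0, 0, 30, 60], [0, 0, 0, 0, 0, -10, 60]]}}

```text
time: 16.6
position: [0.5512, -0.3257, 0.1118]
tool_rot: [2.209, 2.233, 0.0]
ft_force: [0.2, 0.4, -0.2]
grip_width: 0.69
```

```bash
python3 - <<'E'
from h import *
t=snap("top","top9");s=snap("scene","scene9");crop(s,50,160,320,310,2.9,"s9");crop(t,235,175,345,265,7,"t9")
V=cv2.cvtColor(t,cv2.COLOR_BGR2HSV)
for c in contours_sub(V[:,:,1],62,False,(246,187,336,231),5): print("lump?",c.mean(0))
for thr in(90,110,130):
  for c in contours_sub(V[:,:,2],thr,False,(246,186,336,203)):
    ctr,yaw,L,W=boxfit("top",c,0.032,0.008)
    print("course",c.mean(0).round(1),(ctr*1000).round(1),np.rad2deg(yaw).round(2),(L*1000).round(1),(W*1000).round(1))
# joints: profile along row at mid width
for v in(190,192,194,196):
    r=V[v,280-32:336,2].astype(int)
    for lo,hi in((270,284),(300,314)):
        seg=255-V[v,lo:hi,2].astype(float);seg-=seg.min()+0;seg[seg<25]=0
        u=(seg*np.arange(lo,hi)).sum()/seg.sum();print(v,u.round(2),(onplane("top",[(u,v)],.040)*1000).round(1))
go([])
E
```

```text
course [290.9 193.4] [595.6  22.8] 91.47 270.8 35.3
course [290.9 193.4] [595.7  22.6] 91.49 267.9 31.6
course [262.4 193.9] [593.4 113. ] 91.35 84.0 28.4
course [291.1 193.3] [596.3  21.7] 91.13 83.0 29.4
course [319.6 192.9] [598.1 -69.5] 91.87 80.5 28.1
190 276.53 [[605.3  68.6  40. ]]
190 305.46 [[606.  -22.5  40. ]]
192 276.54 [[599.   68.5  40. ]]
192 305.46 [[599.7 -22.5  40. ]]
194 276.54 [[592.7  68.5  40. ]]
194 305.48 [[593.4 -22.6  40. ]]
196 276.55 [[586.4  68.4  40. ]]
196 305.5 [[587.1 -22.7  40. ]]
now t 16.7 p [ 554.  -327.9  115.9] jaw 0.6 grip 60.0 F [ 0.9 -0.6  0.7] j7 0.77
```

View pics/s9.png

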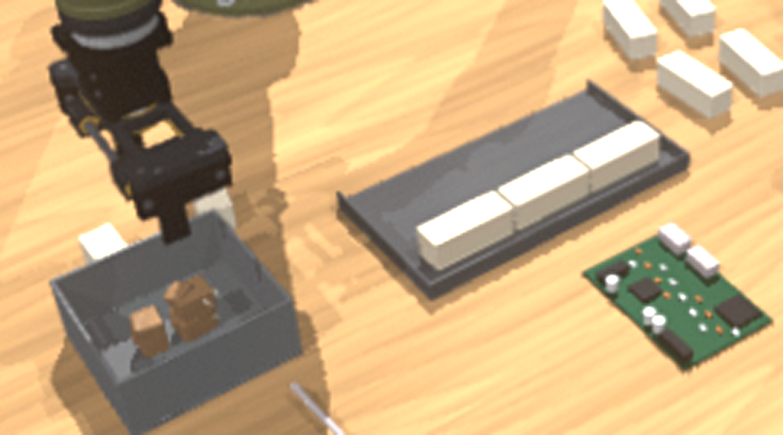

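View pics/t9.png

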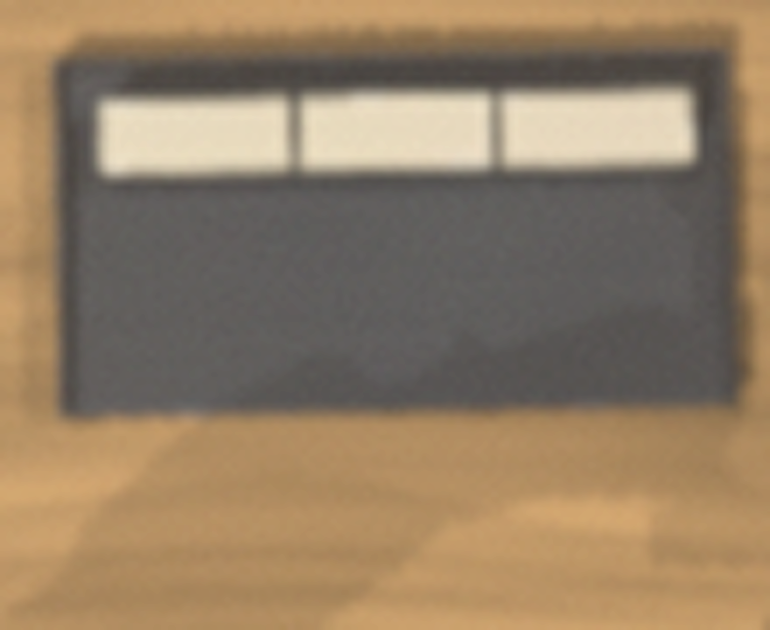

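```bash
python3 - <<'E'
from h import *
for p,uv in(((.5973,-.005,.0284),(229.6,222.6)),((.5127,.076,.1115),(235.8,172.7)),((.5085,.075,.001),(170+359/5.5,130+411/5.5))):
    for dz in(0.02,.025,.03,.035): print(dz,proj("scene",[p[0],p[1],p[2]+dz]).round(1),np.round(uv,1))
# joints in scene: project joint top near far edge
s=cv2.imread("pics/scene9.png");crop(s,190,195,290,255,8,"s9w")
E
```

```text
0.02 [[229.1 223.9]] [229.6 222.6]
0.025 [[229.  222.5]] [229.6 222.6]
0.03 [[229. 221.]] [229.6 222.6]
0.035 [[228.9 219.6]] [229.6 222.6]
0.02 [[235.  174.7]] [235.8 172.7]
0.025 [[235.  173.3]] [235.8 172.7]
0.03 [[235.  171.8]] [235.8 172.7]
0.035 [[234.9 170.3]] [235.8 172.7]
0.02 [[234.6 205.4]] [235.3 204.7]
0.025 [[234.6 204.1]] [235.3 204.7]
0.03 [[234.6 202.7]] [235.3 204.7]
0.035 [[234.5 201.3]] [235.3 204.7]
```

View pics/s9w.png

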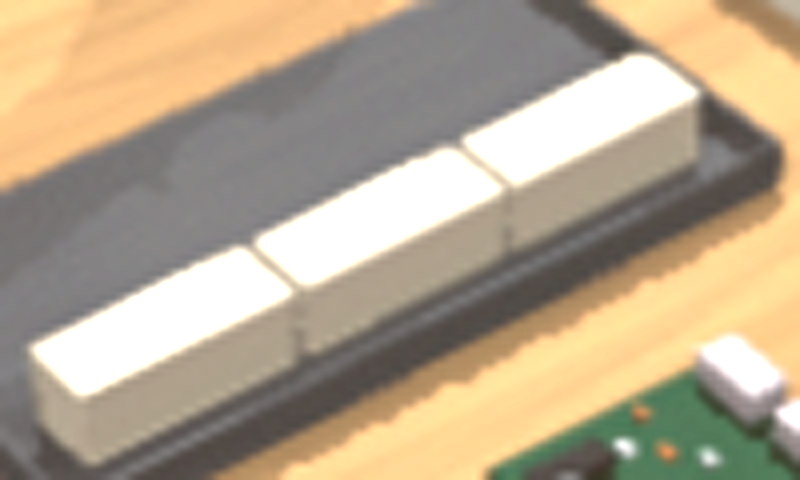

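```bash
python3 - <<'E'
from h import *
f=lambda d,x0,y0,k:((np.array(d)+.5)/k-.5+[x0,y0])
pts=f([(298,288),(507,186),(253,240),(460,146),(82,396),(33,347),(697,94),(640,55)],190,195,8)
P=onplane("scene",pts,.040)*1000
for n,p in zip(["j-45 far","j+45 far","j-45 near","j+45 near","end- far","end- near","end+ far","end+ near"],P): print(n,p.round(1))
w=np.array([596,24.2]);a=np.deg2rad(1.5);ex=np.array([np.cos(a),np.sin(a)]);ey=np.array([-np.sin(a),np.cos(a)])
for x,y in((16,-45),(16,45),(-16,-45),(-16,45),(16,-133),(-16,-133),(16,133),(-16,133)): print((w+(ex*x+ey*y)).round(1))
E
```

```text
j-45 far [608.3 -20.3  40. ]
j+45 far [606.5  69.1  40. ]
j-45 near [578.2 -18.4  40. ]
j+45 near [578.5  69.3  40. ]
end- far [ 611.3 -107.5   40. ]
end- near [ 581.  -107.9   40. ]
end+ far [605.1 155.8  40. ]
end+ near [574.4 153.9  40. ]
[613.2 -20.4]
[610.8  69.6]
[581.2 -21.2]
[578.8  68.8]
[ 615.5 -108.3]
[ 583.5 -109.2]
[608.5 157.6]
[576.5 156.7]
```

```bash
python3 - <<'E'
from h import *
go([(535.3,261.3,100,93.3),(535.3,261.3,20,93.3),(535.3,261.3,-18,93.3)])
E
```

```text
now t 16.7 p [ 554.  -327.9  115.9] jaw 0.6 grip 60.0 F [ 0.9 -0.6  0.7] j7 0.77
row [0.2, 0.6, -92.7] [589.4, -12.3, 13.5] rows>= 9.44 8.66 jaw 93.3
row [0.2, 0.6, -92.7] [589.7, -13.0, 93.5] rows>= 1.28 0.0 jaw 93.3
row [0.2, 0.6, -92.7] [589.9, -13.3, 131.5] rows>= 0.61 0.0 jaw 93.3
```

Emit:
{"name": "step_arm", "arguments": {"deltas": [[0, 0, -10, 62, -1, 0, 55], [0, 0, -20, 124, -2, 1, 55], [0, 0, -30, 186, -4, 2, 55], [0, 0, -40, 248, -5, 4, 55], [0, 0, -50, 310, -6, 6, 55], [0, 0, -60, 372, -8, 8, 55], [0, 0, -70, 434, -9, 10, 55], [0, 0, -80, 496, -10, 12, 55]], "newtons": 40}}

```text
time: 17.7
position: [0.5354, 0.1724, 0.0984]
tool_rot: [0.247, 3.131, 0.001]
ft_force: [1.6, -0.2, 0.5]
grip_width: 0.632
```

```bash
python3 - <<'E'
from h import *
go([(535.3,261.3,100,93.3),(535.3,261.3,20,93.3),(535.3,261.3,-18,93.3)])
E
```

```text
now t 17.7 p [535.4 172.4  98.4] jaw 81.0 grip 55.0 F [ 1.6 -0.2  0.5] j7 1.14
row [0.1, 0.0, -12.3] [14.0, 87.8, -1.5] rows>= 1.42 1.15 jaw 93.3
row [0.1, 0.0, -12.3] [14.1, 87.7, 78.5] rows>= 1.28 0.0 jaw 93.3
row [0.1, 0.0, -12.3] [14.1, 87.7, 116.5] rows>= 0.61 0.0 jaw 93.3
```

Emit:
{"name": "step_arm", "arguments": {"deltas": [[0, 0, -8, 8, 50, -1, 55], [0, 0, -12.5, 14, 88, -1, 55], [0, 0, -12.5, 14, 88, 20, 55], [0, 0, -12.5, 14, 88, 60, 55], [0, 0, -12.5, 14, 88, 78, 55], [0, 0, -12.5, 14, 88, 78, 55], [0, 0, -12.5, 14, 88, 78, 55], [0, 0, -12.5, 14, 88, 78, 55]]}}

```text
time: 18.7
position: [0.5372, 0.2599, 0.0217]
tool_rot: [-0.086, 3.138, 0.002]
ft_force: [0.1, 0.1, 1.1]
grip_width: 0.633
```

```bash
python3 - <<'E'
from h import *
go([(535.3,261.3,-18,93.3)])
s=snap("scene","scene10");crop(s,220,90,350,200,6,"s10")
E
```

```text
now t 18.7 p [537.2 259.9  21.7] jaw 93.1 grip 55.1 F [0.1 0.1 1.1] j7 1.25
row [0.1, 0.1, -0.2] [2.0, 1.4, 39.7] rows>= 0.64 0.02 jaw 93.3
```

View pics/s10.png

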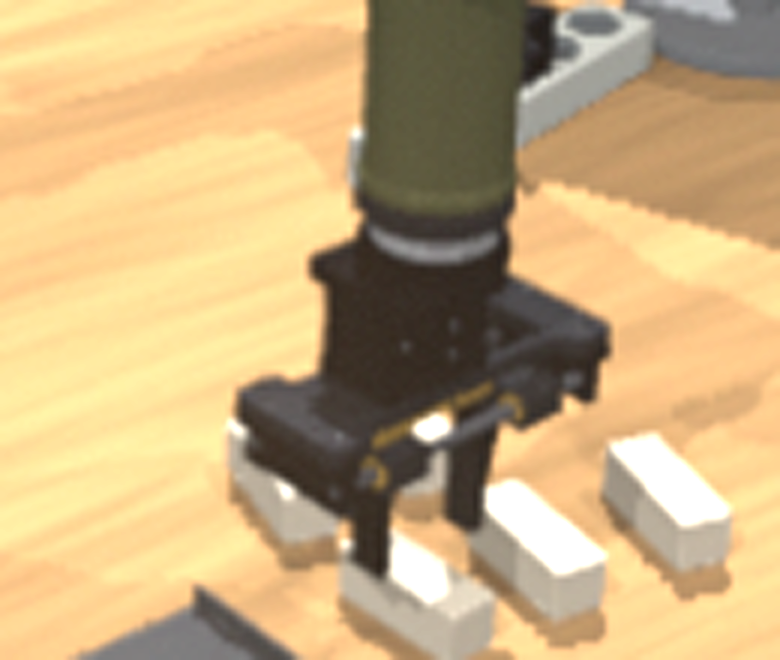

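Emit:
{"name": "step_arm", "arguments": {"deltas": [[0, 0, 0, 2, 1.5, 10, 55], [0, 0, 0, 2, 1.5, 25, 55], [0, 0, 0, 2, 1.5, 35, 55], [0, 0, 0, 2, 1.5, 40, 55], [0, 0, 0, 2, 1.5, 40, 55], [0, 0, 0, 2, 1.5, 40, 55], [0, 0, 0, 2, 1.5, 40, 20], [0, 0, 0, 2, 1.5, 40, 20]]}}

```text
time: 19.75
position: [0.5343, 0.261, -0.0195]
tool_rot: [-0.086, 3.14, 0.001]
ft_force: [0.0, -0.1, -0.5]
grip_width: 0.484
```

Emit:
{"name": "step_arm", "arguments": {"deltas": [[0, 0, 0, 0, 0, 0, 20], [0, 0, 0, 0, 0, 0, 20], [0, 0, 0, 0, 0, 0, 20], [0, 0, 0, 0, 0, 0, 20], [0, 0, 0, 0, 0, 0, 20], [0, 0, 0, 0, 0, 0, 20], [0, 0, 0, 0, 0, 0, 20], [0, 0, 0, 0, 0, 0, 20]]}}

```text
time: 20.75
position: [0.5342, 0.2613, -0.0196]
tool_rot: [-0.087, 3.14, 0.001]
ft_force: [-0.4, 3.1, 2.7]
grip_width: 0.368
```

```bash
python3 - <<'E'
from h import *
s=snap("scene","scene11");crop(s,220,90,350,200,6,"s11")
w=np.array([594.5,24.2]);a=np.deg2rad(1.5);ex=np.array([np.cos(a),np.sin(a)]);ey=np.array([-np.sin(a),np.cos(a)])
p=w+45*ey
go([(535.3,261.3,80,93.3),(*p,80,1.5),(*p,27,1.5)])
E
```

```text
now t 20.8 p [534.2 261.3 -19.6] jaw 93.2 grip 32.0 F [-1.4  4.1  4.1] j7 1.26
row [0.0, 0.0, -0.1] [-1.2, -0.0, -99.6] rows>= 1.59 0.01 jaw 93.3
row [0.1, -0.0, 91.7] [-48.5, -195.0, -99.7] rows>= 3.21 8.58 jaw 1.5
row [0.1, -0.0, 91.7] [-48.5, -195.1, -46.7] rows>= 0.85 0.0 jaw 1.5
```

View pics/s11.png

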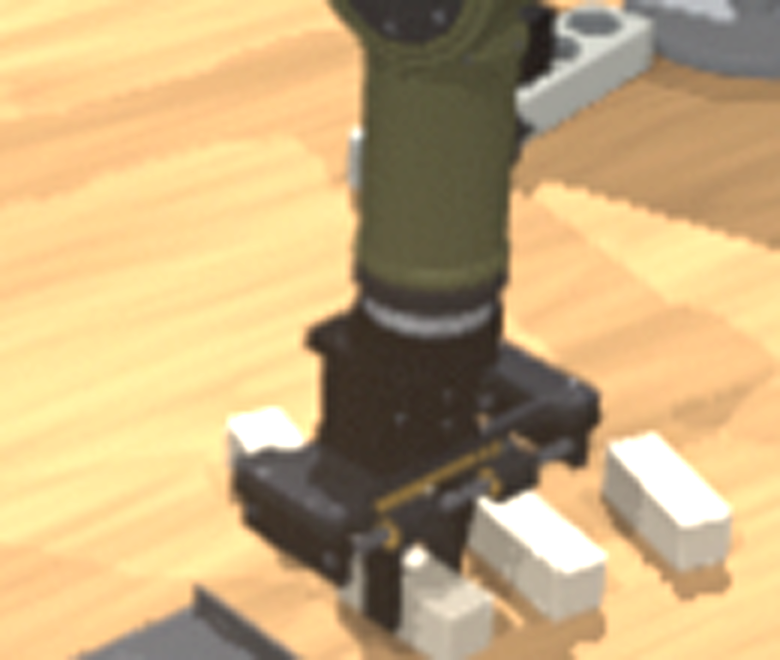

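Emit:
{"name": "step_arm", "arguments": {"deltas": [[0, 0, 0, 0, 0, -50, 20], [0, 0, 0, 0, 0, -100, 20], [0, 0, 10, -5, -20, -100, 20], [0, 0, 20, -10, -45, -100, 20], [0, 0, 30, -16, -75, -100, 20], [0, 0, 40, -22, -105, -100, 20], [0, 0, 51, -30, -135, -100, 20], [0, 0, 61, -38, -165, -100, 20]]}}

```text
time: 21.8
position: [0.5801, 0.0954, 0.0789]
tool_rot: [-1.529, -2.743, 0.005]
ft_force: [0.3, -1.0, -2.6]
grip_width: 0.367
```

```bash
python3 - <<'E'
from h import *
w=np.array([594.5,24.2]);a=np.deg2rad(1.5);ex=np.array([np.cos(a),np.sin(a)]);ey=np.array([-np.sin(a),np.cos(a)])
p=w+45*ey
go([(*p,80,1.5),(*p,27,1.5)])
E
```

```text
now t 21.8 p [580.1  95.4  78.9] jaw 31.7 grip 31.9 F [ 0.3 -1.  -2.6] j7 0.51
row [-0.2, 0.1, 30.2] [-29.3, -2.5, -1.1] rows>= 0.47 2.83 jaw 1.5
row [-0.2, 0.1, 30.2] [-29.3, -2.4, 51.9] rows>= 0.85 0.0 jaw 1.5
```

Emit:
{"name": "step_arm", "arguments": {"deltas": [[0, 0, 10, -10, -1, 0, 20], [0, 0, 20, -20, -2, 0, 20], [0, 0, 30, -29, -2.5, 0, 20], [0, 0, 30, -29, -2.5, 20, 20], [0, 0, 30, -29, -2.5, 40, 20], [0, 0, 30, -29, -2.5, 50, 20], [0, 0, 30, -29, -2.5, 50, 20], [0, 0, 30, -29, -2.5, 50, 20]]}}

```text
time: 22.8
position: [0.5947, 0.0723, 0.0305]
tool_rot: [2.179, 2.263, 0.001]
ft_force: [0.8, 0.5, -1.4]
grip_width: 0.364
```

```bash
python3 - <<'E'
from h import *
w=np.array([594.5,24.2]);a=np.deg2rad(1.5);ex=np.array([np.cos(a),np.sin(a)]);ey=np.array([-np.sin(a),np.cos(a)])
p=w+45*ey
go([(*p,80,1.5),(*p,27,1.5)])
s=snap("scene","scene12");crop(s,190,160,290,250,7.5,"s12")
t=snap("top","top12");crop(t,235,165,345,245,7,"t12")
go([(*p,27,1.5)])
E
```

```text
now t 22.8 p [594.7  72.3  30.5] jaw 2.2 grip 31.6 F [ 0.8  0.5 -1.4] j7 0.11
row [0.0, -0.0, 0.7] [-3.1, -1.5, -49.5] rows>= 0.79 0.06 jaw 1.5
row [0.0, -0.0, 0.7] [-3.1, -1.5, 3.5] rows>= 0.85 0.0 jaw 1.5
now t 22.9 p [595.   72.4  30.9] jaw 2.2 grip 32.1 F [ 0.1  0.1 -1.5] j7 0.11
row [0.1, -0.0, 0.7] [-3.2, -1.8, 3.9] rows>= 0.09 0.06 jaw 1.5
```

View pics/s12.png

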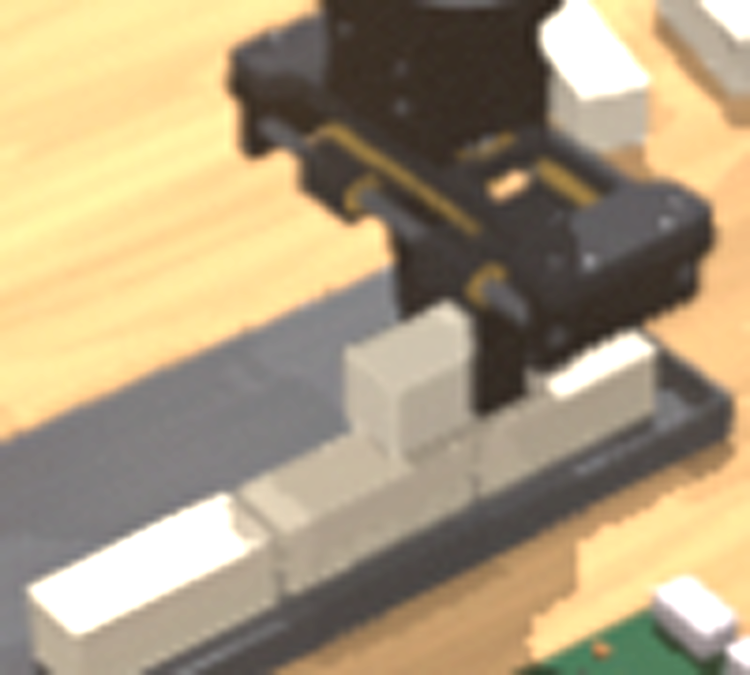

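View pics/t12.png

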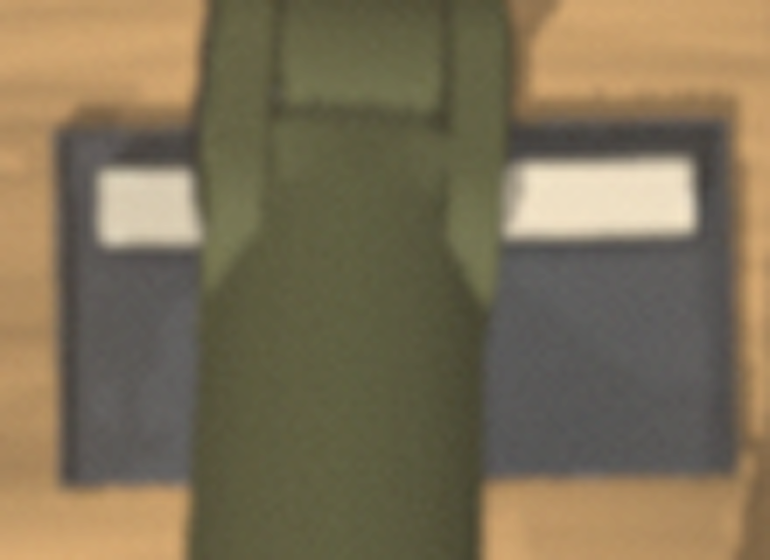

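```bash
python3 - <<'E'
from h import *
f=lambda d,x0,y0,k:((np.array(d)+.5)/k-.5+[x0,y0])
z=.0507
print(onplane("scene",f([(403,460)],190,160,7.5),z)*1000, "bottom far -y corner")
print(onplane("scene",f([(402,382),(346,348)],190,160,7.5),z+.032)*1000,"top far, near -y")
s=cv2.imread("pics/scene12.png")
crop(s,225,190,265,230,16,"s12z")
E
```

```text
[[612.1757452   31.91546061  50.7       ]] bottom far -y corner
[[607.9862422   34.87795676  82.7       ]
 [579.46003855  30.31583285  82.7       ]] top far, near -y
```

View pics/s12z.png

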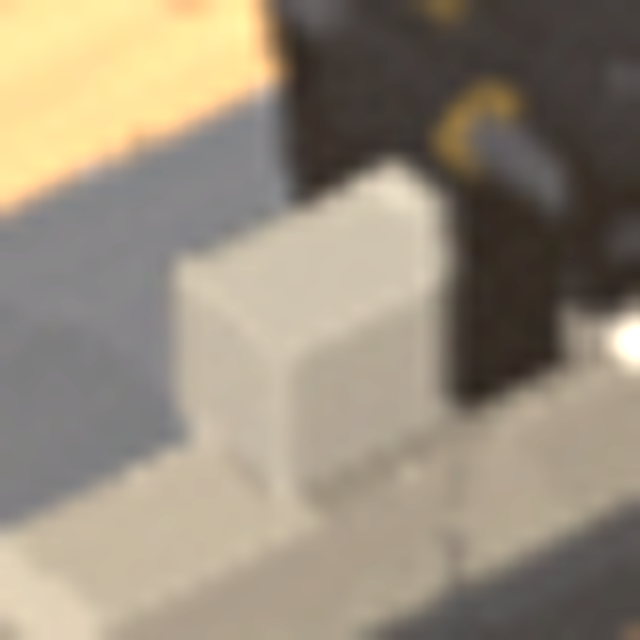

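Emit:
{"name": "step_arm", "arguments": {"deltas": [[0, 0, 0.7, -3, -0.5, 2, 20], [0, 0, 0.7, -5.5, -0.5, 5, 20], [0, 0, 0.7, -5.5, -0.5, 8, 20], [0, 0, 0.7, -5.5, -0.5, 8, 20], [0, 0, 0.7, -5.5, -0.5, 8, 20], [0, 0, 0.7, -5.5, -0.5, 8, 20], [0, 0, 0.7, -5.5, -0.5, 8, 20], [0, 0, 0.7, -5.5, -0.5, 8, 20]]}}

```text
time: 23.9
position: [0.5941, 0.0668, 0.0222]
tool_rot: [2.193, 2.249, 0.0]
ft_force: [-0.5, 0.2, -0.8]
grip_width: 0.364
```

```bash
python3 - <<'E'
from h import *
go([(594.3,66.5,20.4,1.5)])
s=snap("scene","scene13");crop(s,210,185,270,235,12,"s13")
E
```

```text
now t 23.9 p [594.1  66.8  22.2] jaw 1.4 grip 31.7 F [-0.5  0.2 -0.8] j7 0.11
row [0.0, -0.0, -0.1] [-0.3, 0.2, 1.8] rows>= 0.03 0.01 jaw 1.5
```

View pics/s13.png

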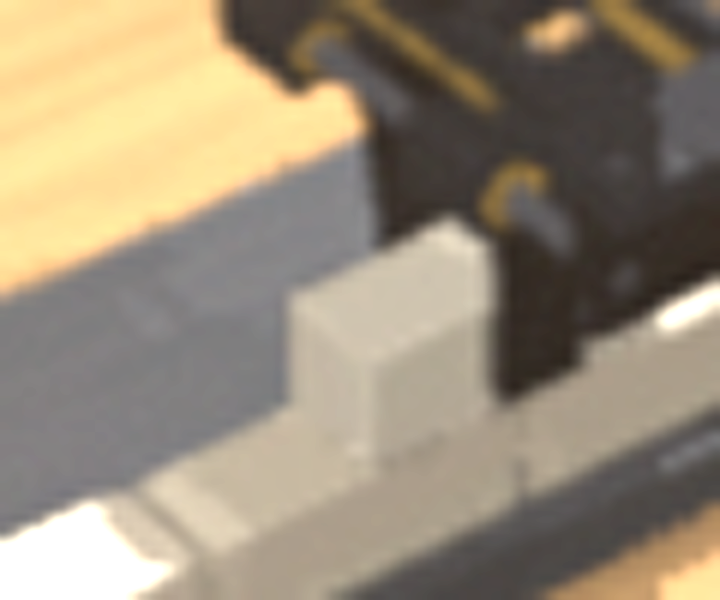

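Emit:
{"name": "step_arm", "arguments": {"deltas": [[0, 0, 0, 0, 0, 1, 20], [0, 0, 0, 0, 0, 2, 20], [0, 0, 0, 0, 0, 2, 20], [0, 0, 0, 0, 0, 2, 20], [0, 0, 0, 0, 0, 2, 36], [0, 0, 0, 0, 0, 2, 40], [0, 0, 0, 0, 0, 2, 50], [0, 0, 0, 0, 0, 2, 55]]}}

```text
time: 24.95
position: [0.5941, 0.0668, 0.0201]
tool_rot: [2.193, 2.249, 0.0]
ft_force: [0.2, -1.2, 0.3]
grip_width: 0.587
```

```bash
python3 - <<'E'
from h import *
go([(594.3,66.5,80,1.5),(541.6,339.3,80,81.5),(541.6,339.3,20,81.5)])
E
```

```text
now t 24.95 p [594.1  66.8  20.1] jaw 1.4 grip 51.0 F [ 0.2 -1.2  0.3] j7 0.11
row [0.0, -0.0, -0.1] [-0.3, 0.2, -59.9] rows>= 0.96 0.01 jaw 1.5
row [0.0, 0.0, -80.1] [273.7, -45.6, -59.9] rows>= 4.45 7.48 jaw 81.5
row [0.0, 0.0, -80.1] [273.7, -45.6, 0.1] rows>= 0.96 0.0 jaw 81.5
```

Emit:
{"name": "step_arm", "arguments": {"deltas": [[0, 0, 0, 0, 0, -60, 55], [0, 0, -10, 20, -4, -61, 55], [0, 0, -20, 60, -10, -61, 55], [0, 0, -30, 100, -16, -61, 55], [0, 0, -41, 145, -23, -61, 55], [0, 0, -51, 190, -30, -61, 55], [0, 0, -61, 230, -38, -61, 55], [0, 0, -72, 270, -45, -61, 55]]}}

```text
time: 25.95
position: [0.5419, 0.3369, 0.0812]
tool_rot: [0.45, 3.109, 0.0]
ft_force: [1.0, -0.7, 1.1]
grip_width: 0.633
```

```bash
cat >> h.py <<'E'
def wallpts(uvs): pass
E
python3 - <<'E'
from h import *
t=snap("top","top14");s=snap("scene","scene14");crop(s,190,180,290,255,7.5,"s14");crop(t,238,175,348,230,7,"t14")
go([])
E
```

```text
now t 26.05 p [539.4 342.5  80.8] jaw 73.8 grip 55.1 F [-0.1  0.7 -0.6] j7 0.8
```

View pics/s14.png

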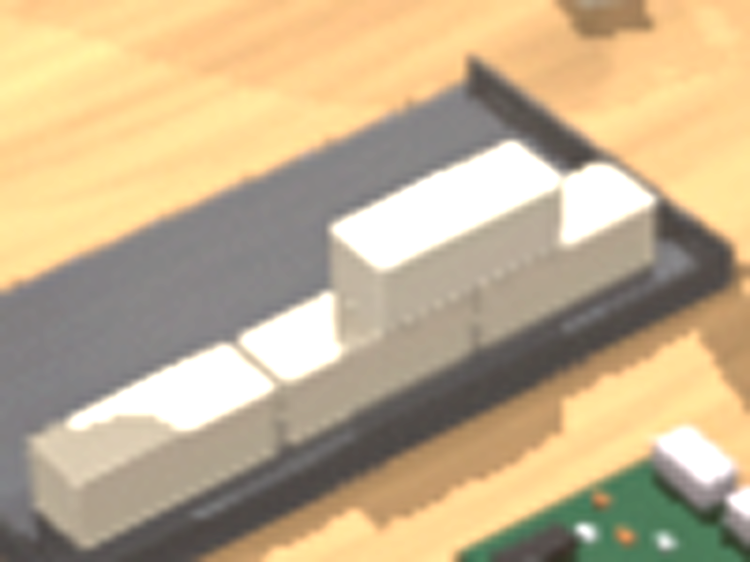

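View pics/t14.png

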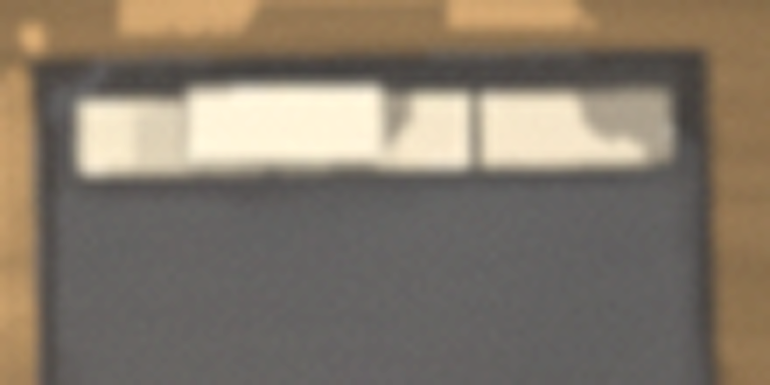

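```bash
python3 - <<'E'
from h import *
s=cv2.imread("pics/scene14.png")
crop(s,220,195,270,235,15,"z14a");
a=cv2.imread("pics/z14a.png")
cv2.imwrite("pics/z14a.png",a)
t=cv2.imread("pics/top14.png");crop(t,245,180,340,204,8,"z14t")
E
```

```text
(no output)
```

View pics/z14a.png

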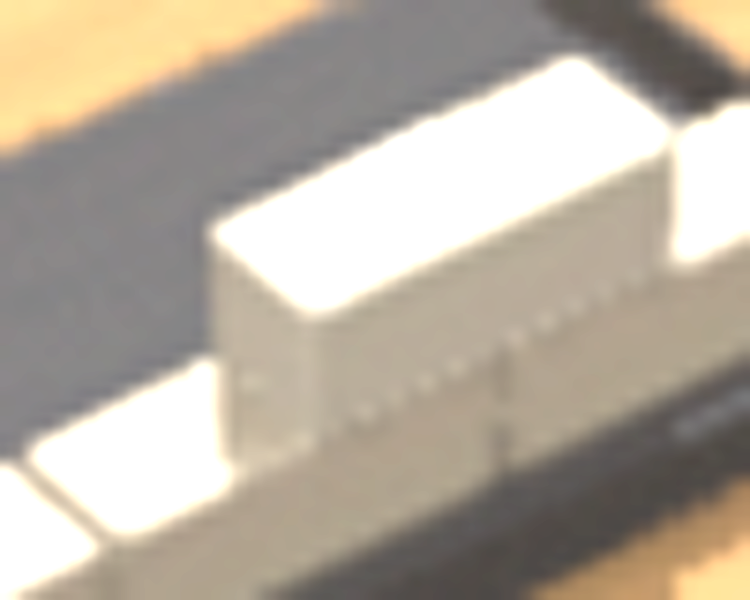

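View pics/z14t.png

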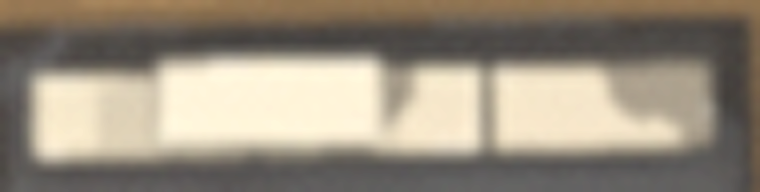

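```bash
cat >> h.py <<'E'
CC=np.array([510,131.7]);SC=1/1.0115
def topmm(uv,z):
    P=onplane("top",uv,z)[:,:2]*1000; return CC+(P-CC)*SC
W0=np.array([594.5,24.2]);WA=np.deg2rad(1.5)
def wall(P):
    a=WA;ex=np.array([np.cos(a),np.sin(a)]);ey=np.array([-np.sin(a),np.cos(a)])
    P=np.atleast_2d(P)-W0;return np.c_[P@ex,P@ey]
def prof(img,p0,p1,n=200,width=3):
    """mean profile along p0->p1"""
    p0,p1=np.array(p0,float),np.array(p1,float);d=(p1-p0)/np.linalg.norm(p1-p0);nn=np.array([-d[1],d[0]])
    k=np.linspace(0,1,n);acc=0;ws=np.linspace(-width/2,width/2,7)
    for w in ws:
        q=p0+np.outer(k,p1-p0)+nn*w
        acc=acc+cv2.remap(img.astype(np.float32),q[None,:,0].astype(np.float32),q[None,:,1].astype(np.float32),cv2.INTER_CUBIC)[0]
    return p0+np.outer(k,p1-p0),acc/len(ws)
def edge(img,p0,p1,width=3):
    """steepest point (subpixel, gradient centroid) along the segment"""
    q,v=prof(img,p0,p1,200,width);g=np.abs(np.gradient(cv2.GaussianBlur(v[None],(0,0),4)[0]))
    i=g.argmax();lo,hi=max(0,i-25),min(200,i+26);w=g[lo:hi]-g[lo:hi].min();return (q[lo:hi]*w[:,None]).sum(0)/w.sum()
def dip(img,p0,p1,width=3):
    q,v=prof(img,p0,p1,200,width);w=np.clip(np.maximum(v[0],v[-1])-10-v,0,None);return (q*w[:,None]).sum(0)/w.sum()
E
python3 - <<'E'
from h import *
t=cv2.imread("pics/top14.png");V=cv2.cvtColor(t,cv2.COLOR_BGR2HSV)[:,:,2]
jr=dip(V,(302,193),(309,193));print("joint -45",jr,wall(topmm([jr],.04)))
t9=cv2.imread("pics/top9.png");V9=cv2.cvtColor(t9,cv2.COLOR_BGR2HSV)[:,:,2]
for u in(276.5,305.5):
    j=dip(V9,(u-3.5,193),(u+3.5,193));print("j9",j,wall(topmm([j],.04)))
L=edge(V,(261,192),(267.5,192),4);R=edge(V,(289,196),(296,196),3);print("L,R",L,R,wall(topmm([L,R],.072)))
for u in (270,275,280,285,289):
    f=edge(V,(u,183),(u,190),3);n=edge(V,(u,195),(u,202.5),3);print("far/near",u,f[1].round(2),n[1].round(2),wall(topmm([f],.072))[0].round(1),wall(topmm([n],.008))[0].round(1))
for u in (265,270,280,290,300,312,318,322):
    f=edge(V9,(u,183),(u,191),3);n=edge(V9,(u,195),(u,203),3);print("course9",u,wall(topmm([f],.04))[0].round(1),wall(topmm([n],.008))[0].round(1),wall(topmm([n],.04))[0].round(1))
e=[edge(V9,(245,193),(253,193)),edge(V9,(331,193),(339,193))];print("ends",wall(topmm(e,.04)))
E
```

```text
joint -45 [305.44883751 192.99999044] [[ -0.14964353 -44.94607022]]
j9 [276.62590294 192.99999895] [[ 1.52119499 44.74555543]]
j9 [305.44979666 193.00000486] [[ -0.14974388 -44.94905717]]
L,R [264.73596928 192.        ] [294.29308988 196.        ] [[  3.03086683  82.39349296]
 [-10.77735973  -6.81923462]]
far/near 270 186.89 198.88 [18.3 66.1] [-14.7  64.6]
far/near 275 186.76 198.08 [18.4 51. ] [-12.4  48.6]
far/near 280 186.76 198.03 [18.1 35.8] [-12.6  32.6]
far/near 285 186.76 197.95 [17.8 20.7] [-12.6  16.7]
far/near 289 186.76 197.83 [17.6  8.5] [-12.5   3.9]
course9 265 [15.7 80.6] [-15.8  80.5] [-17.5  81.3]
course9 270 [16.6 65. ] [-15.7  64.6] [-17.4  65.7]
course9 280 [16.4 33.9] [-15.3  32.7] [-17.   34.7]
course9 290 [17.2  2.8] [-15.6   0.8] [-17.3   3.6]
course9 300 [ 16.6 -28.4] [-16.1 -31.2] [-17.8 -27.5]
course9 312 [ 16.  -65.8] [-15.6 -69.5] [-17.3 -64.9]
course9 318 [ 15.7 -84.5] [-16.  -88.7] [-17.6 -83.6]
course9 322 [ 15.5 -97. ] [ -15.8 -101.5] [-17.5 -96.1]
ends [[   3.15792025  131.79262509]
 [  -1.78278357 -133.44910442]]
```

```bash
python3 - <<'E'
from h import *
t=cv2.imread("pics/top14.png");V=cv2.cvtColor(t,cv2.COLOR_BGR2HSV)[:,:,2]
for v in(188,189,190,191): 
    R=edge(V,(289,v),(295,v),1);print(v,R.round(2),wall(topmm([R],.072)).round(1))
for v in(189,191,193,195): 
    R=edge(V,(261.5,v),(267.5,v),1);print(v,R.round(2),wall(topmm([R],.072)).round(1),wall(topmm([R],.04)).round(1))
print(V[190,258:300]);print(V[195,258:300])
f=lambda d,x0,y0,k:((np.array(d)+.5)/k-.5+[x0,y0])
# scene: far face line: joints & brick bottoms on z=.04 ; tops on .072
for nm,d,z in(("j-45 far",(105,548),.04),("j+45 far",(505,350),.04),("bot -y far",(314,437),.04),("bot +y far",(668,268),.04),("top -y far",(314,318),.072),("top +y far",(668,132),.072),("top -y near",(212,236),.072),("top +y near",(575,57),.072)):
    P=onplane("scene",f([d],220,195,15),z)*1000;print(nm,P[0,:2].round(1),wall(P[:,:2]).round(1))
E
```

```text
188 [292.06 188.  ] [[13.6 -0.6]]
189 [292. 189.] [[10.6 -0.4]]
190 [291.96 190.  ] [[ 7.6 -0.2]]
191 [292.18 191.  ] [[ 4.5 -0.8]]
189 [264.27 189.  ] [[12.2 83.6]] [[14.7 82.9]]
191 [264.78 191.  ] [[ 6.1 82.2]] [[ 8.4 81.5]]
193 [264.73 193.  ] [[-0.  82.5]] [[ 2.2 81.7]]
195 [264.69 195.  ] [[-6.1 82.7]] [[-4. 82.]]
[159 156 153 150 149 145 149 170 183 185 184 184 184 184 184 185 184 184
 183 184 185 183 184 184 183 183 184 184 184 183 184 186 185 178 151 126
 119 122 140 166 176 177]
[159 159 158 160 158 155 158 176 184 185 185 185 185 185 185 185 186 185
 185 185 186 186 186 185 185 185 185 184 183 184 185 185 184 178 162 149
 156 171 178 177 177 176]
j-45 far [609.6 -22.1] [[ 13.9 -46.7]]
j+45 far [607.1  69.5] [[13.8 45. ]]
bot -y far [606.6  26.2] [[12.1  1.7]]
bot +y far [605.8 109.1] [[13.5 84.5]]
top -y far [611.1  23.5] [[16.5 -1.1]]
top +y far [605.2 108.8] [[12.9 84.3]]
top -y near [580.4  22.6] [[-14.1  -1.2]]
top +y near [576.2 109.2] [[-16.1  85.4]]
```

```bash
python3 - <<'E'
from h import *
go([(594.1,66.8,80,1.5),(594.1,66.8,20.3,1.5)])
E
```

```text
now t 26.05 p [539.4 342.5  80.8] jaw 73.8 grip 55.1 F [-0.1  0.7 -0.6] j7 0.8
row [0.1, -0.2, 72.3] [-129.5, -249.5, -0.2] rows>= 4.5 6.76 jaw 1.5
row [0.1, -0.2, 72.3] [-129.6, -249.7, 59.5] rows>= 0.96 0.0 jaw 1.5
```

Emit:
{"name": "step_arm", "arguments": {"deltas": [[0, 0, 10, -18, -35, -20, 55], [0, 0, 20, -36, -70, -20, 55], [0, 0, 31, -55, -105, -20, 55], [0, 0, 41, -73, -140, -20, 55], [0, 0, 52, -92, -178, -20, 55], [0, 0, 62, -111, -214, -20, 55], [0, 0, 72.3, -129.5, -249.5, -20, 55], [0, 0, 72.3, -129.5, -249.5, -10, 55]]}}

```text
time: 27.05
position: [0.5952, 0.0535, 0.0922]
tool_rot: [2.212, 2.226, 0.001]
ft_force: [0.4, -0.0, -0.8]
grip_width: 0.635
```

Emit:
{"name": "step_arm", "arguments": {"deltas": [[0, 0, 0, 0, 0, 0, 55], [0, 0, 0, 0, 0, 0, 55], [0, 0, 0, 0, 0, 0, 55], [0, 0, 0, 0, 0, 20, 55], [0, 0, 0, 0, 0, 40, 55], [0, 0, 0, 0, 0, 40, 55], [0, 0, 0, 0, 0, 40, 55], [0, 0, 0, 0, 0, 40, 55]]}}

```text
time: 28.05
position: [0.5947, 0.0592, 0.0517]
tool_rot: [2.204, 2.238, 0.002]
ft_force: [0.7, 0.6, 0.0]
grip_width: 0.636
```

```bash
python3 - <<'E'
from h import *
go([(594.1,66.8,20.5,1.5)])
E
```

```text
now t 28.05 p [594.7  59.2  51.7] jaw 0.9 grip 55.3 F [0.7 0.6 0. ] j7 0.09
row [0.1, -0.0, -0.6] [7.6, -0.5, 31.2] rows>= 0.51 0.06 jaw 1.5
```

Emit:
{"name": "step_arm", "arguments": {"deltas": [[0, 0, -0.6, 7.5, -0.5, 0, 55], [0, 0, -0.6, 7.5, -0.5, 15, 55], [0, 0, -0.6, 7.5, -0.5, 31, 55], [0, 0, -0.6, 7.5, -0.5, 31, 55], [0, 0, -0.6, 7.5, -0.5, 31, 20], [0, 0, -0.6, 7.5, -0.5, 31, 20], [0, 0, -0.6, 7.5, -0.5, 31, 20], [0, 0, -0.6, 7.5, -0.5, 31, 20]]}}

```text
time: 29.05
position: [0.5939, 0.0668, 0.0206]
tool_rot: [2.192, 2.25, 0.001]
ft_force: [0.2, 0.4, 0.8]
grip_width: 0.364
```

```bash
python3 - <<'E'
from h import *
go([(593.3,69.8,20.5,1.5)])
E
```

```text
now t 29.05 p [593.9  66.8  20.6] jaw 1.5 grip 31.7 F [0.2 0.4 0.8] j7 0.11
row [0.1, -0.0, -0.0] [3.1, -0.5, 0.1] rows>= 0.05 0.01 jaw 1.5
```

Emit:
{"name": "step_arm", "arguments": {"deltas": [[0, 0, 0, 0, 0, -2, 20], [0, 0, 0, 0, 0, -2, 20], [0, 0, 0, 3, -0.7, -2, 20], [0, 0, 0, 3, -0.7, -2, 20], [0, 0, 0, 3, -0.7, -2, 20], [0, 0, 0, 3, -0.7, 0, 20], [0, 0, 0, 3, -0.7, 0.2, 20], [0, 0, 0, 3, -0.7, 0.2, 20]]}}

```text
time: 30.05
position: [0.5929, 0.0697, 0.0206]
tool_rot: [-2.193, -2.25, -0.001]
ft_force: [-2.7, -0.3, 5.9]
grip_width: 0.365
```

Emit:
{"name": "step_arm", "arguments": {"deltas": [[0, 0, 0, 0, 0, 0, 20], [0, 0, 0, 0, 0, 0, 36], [0, 0, 0, 0, 0, 0, 40], [0, 0, 0, 0, 0, 0, 50], [0, 0, 0, 0, 0, 0, 55], [0, 0, 0, 0, 0, 0, 55], [0, 0, 0, 0, 0, -40, 55], [0, 0, 0, 0, 0, -80, 55]]}}

```text
time: 31.05
position: [0.5922, 0.0696, 0.1005]
tool_rot: [-2.192, -2.25, 0.002]
ft_force: [0.1, 0.6, 0.9]
grip_width: 0.628
```

```bash
python3 - <<'E'
from h import *
go([(541.6,339.3,95,81.5),(541.6,339.3,20,81.5)])
E
```

```text
now t 31.05 p [592.2  69.6 100.5] jaw 1.5 grip 54.7 F [0.1 0.6 0.9] j7 0.05
row [-0.1, -0.0, -80.0] [270.9, -43.6, 5.4] rows>= 4.39 7.48 jaw 81.5
row [-0.1, -0.0, -80.0] [271.0, -43.5, 80.4] rows>= 1.2 0.0 jaw 81.5
```

Contact at 5.9 N, good. On to brick 4.

Emit:
{"name": "step_arm", "arguments": {"deltas": [[0, 0, -10, 36, -6, 0, 55], [0, 0, -20, 72, -12, 0, 55], [0, 0, -31, 108, -18, 0, 55], [0, 0, -41, 144, -24, 0, 55], [0, 0, -52, 180, -30, 2, 55], [0, 0, -62, 216, -36, 5, 55], [0, 0, -72, 250, -40, 5, 55], [0, 0, -80, 271, -43.5, 5, 55]]}}

```text
time: 32.05
position: [0.5413, 0.3418, 0.0947]
tool_rot: [-0.222, -3.133, -0.001]
ft_force: [-0.5, -0.1, -0.0]
grip_width: 0.629
```

```bash
cat >> h.py <<'E'
def check_bricks(t):
    S=cv2.cvtColor(t,cv2.COLOR_BGR2HSV)[:,:,1];o=[]
    for roi in((150,188,228,275),(366,238,420,262)):
        for c in contours_sub(S,70,True,roi):
            ctr,yaw,L,W=boxfit("top",c,0.032);ctr=CC+(ctr*1000-CC)*SC
            o.append((ctr.round(1),round(np.rad2deg(yaw),1),round(L*1000*SC,1),round(W*1000*SC,1)))
    return o
E
python3 - <<'E'
from h import *
t=snap("top","top15");crop(t,245,180,340,204,8,"z15t")
V=cv2.cvtColor(t,cv2.COLOR_BGR2HSV)[:,:,2]
for v in(188,190,192): 
    R=edge(V,(288,v),(294,v),1);L=edge(V,(260.5,v),(266.5,v),1);print(v,R.round(2),wall(topmm([R,L],.072)).round(1).tolist())
for u in (270,275,280,285,288):
    f=edge(V,(u,183),(u,190),3);n=edge(V,(u,195),(u,202.5),3);print(u,wall(topmm([f,n],.072))[:,0].round(1))
print(*check_bricks(t),sep="\n")
go([(541.6,339.3,95,81.5),(541.6,339.3,-18,81.5)])
E
```

```text
188 [291.11 188.  ] [[13.7, 2.2], [15.3, 86.7]]
190 [291.21 190.  ] [[7.6, 2.1], [9.2, 85.4]]
192 [291.23 192.  ] [[1.5, 2.2], [3.1, 85.4]]
270 [ 15.7 -18.2]
275 [ 15.4 -18.1]
280 [ 16.9 -18.4]
285 [ 16.7 -18.4]
288 [ 16.8 -17.3]
(array([406.3, 274.8]), np.float64(164.6), np.float64(85.5), np.float64(32.8))
(array([538.5, 313.5]), np.float64(84.5), np.float64(79.3), np.float64(78.4))
(array([582.6, 397.5]), np.float64(34.8), np.float64(63.2), np.float64(8.2))
(array([ 421.6, -348.5]), np.float64(2.7), np.float64(40.4), np.float64(29.0))
(array([ 421.2, -239.3]), np.float64(170.7), np.float64(42.5), np.float64(29.5))
now t 32.1 p [540.1 345.1  94.7] jaw 82.3 grip 54.6 F [-1.5  2.6 -1.1] j7 0.94
row [0.1, -0.1, 0.8] [-2.2, -5.6, -0.4] rows>= 0.1 0.08 jaw 81.5
row [0.1, -0.1, 0.8] [-2.4, -5.8, 112.6] rows>= 1.81 0.0 jaw 81.5
```

View pics/z15t.png

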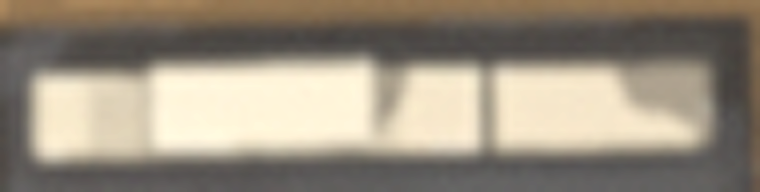

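Emit:
{"name": "step_arm", "arguments": {"deltas": [[0, 0, 0, 0, 0, 20, 55], [0, 0, 0, 0, 0, 55, 55], [0, 0, 0, 0, 0, 75, 55], [0, 0, 0, 0, 0, 75, 55], [0, 0, 0, 0, 0, 75, 55], [0, 0, 0, 0, 0, 75, 55], [0, 0, 0, 0, 0, 75, 55], [0, 0, 0, 0, 0, 75, 55]]}}

```text
time: 33.1
position: [0.5424, 0.3398, 0.0205]
tool_rot: [0.233, 3.132, 0.001]
ft_force: [-0.2, 0.4, 0.1]
grip_width: 0.632
```

```bash
python3 - <<'E'
from h import *
go([(541.6,339.3,-19.5,81.5)])
E
```

```text
now t 33.1 p [542.4 339.8  20.5] jaw 81.5 grip 55.0 F [-0.2  0.4  0.1] j7 0.96
row [0.0, 0.0, -0.0] [0.7, -0.6, 40.0] rows>= 0.64 0.01 jaw 81.5
```

Emit:
{"name": "step_arm", "arguments": {"deltas": [[0, 0, 0, 0.7, -0.6, 15, 55], [0, 0, 0, 0.7, -0.6, 32, 55], [0, 0, 0, 0.7, -0.6, 40, 55], [0, 0, 0, 0.7, -0.6, 40, 55], [0, 0, 0, 0.7, -0.6, 40, 20], [0, 0, 0, 0.7, -0.6, 40, 20], [0, 0, 0, 0.7, -0.6, 40, 20], [0, 0, 0, 0.7, -0.6, 40, 20]]}}

```text
time: 34.1
position: [0.5418, 0.3397, -0.0194]
tool_rot: [0.233, 3.132, 0.002]
ft_force: [-0.3, 0.5, 1.7]
grip_width: 0.363
```

```bash
cat >> h.py <<'E'
def wp(x,y):
    a=WA;return W0+x*np.array([np.cos(a),np.sin(a)])+y*np.array([-np.sin(a),np.cos(a)])
E
python3 - <<'E'
from h import *
p=wp(0,-45);print(p)
go([(541.6,339.3,80,81.5),(*p,85,1.5)])
E
```

```text
[595.67796267 -20.78457962]
now t 34.1 p [541.8 339.7 -19.4] jaw 81.5 grip 31.6 F [-0.3  0.5  1.7] j7 0.97
row [0.1, 0.1, 0.0] [0.0, -0.3, -99.4] rows>= 1.59 0.01 jaw 81.5
row [0.1, -0.0, 80.0] [-106.7, -348.4, -104.8] rows>= 5.83 7.48 jaw 1.5
```

Emit:
{"name": "step_arm", "arguments": {"deltas": [[0, 0, 0, 0, 0, -50, 20], [0, 0, 0, 0, 0, -105, 20], [0, 0, 10, -14, -50, -105, 20], [0, 0, 20, -29, -105, -105, 20], [0, 0, 30, -46, -160, -105, 20], [0, 0, 40, -64, -215, -105, 20], [0, 0, 50, -80, -265, -105, 20], [0, 0, 60, -92, -305, -105, 20]]}}

```text
time: 35.1
position: [0.5868, 0.0209, 0.0849]
tool_rot: [-1.778, -2.59, 0.001]
ft_force: [0.2, -0.2, -1.3]
grip_width: 0.369
```

```bash
python3 - <<'E'
from h import *
p=wp(0,-45)
go([(*p,85,1.5),(*p,30,1.5)])
E
```

```text
now t 35.1 p [586.8  20.9  84.9] jaw 21.0 grip 32.1 F [ 0.2 -0.2 -1.3] j7 0.47
row [-0.0, 0.0, 19.5] [-42.1, -6.7, -0.1] rows>= 0.68 1.83 jaw 1.5
row [-0.0, 0.0, 19.5] [-42.1, -6.6, 54.9] rows>= 0.88 0.0 jaw 1.5
```

Emit:
{"name": "step_arm", "arguments": {"deltas": [[0, 0, 10, -21, -3.5, 0, 20], [0, 0, 19.5, -42, -6.5, 0, 20], [0, 0, 19.5, -42, -6.5, 10, 20], [0, 0, 19.5, -42, -6.5, 25, 20], [0, 0, 19.5, -42, -6.5, 25, 20], [0, 0, 19.5, -42, -6.5, 25, 20], [0, 0, 19.5, -42, -6.5, 25, 20], [0, 0, 19.5, -42, -6.5, 25, 20]]}}

```text
time: 36.1
position: [0.5969, -0.0175, 0.0604]
tool_rot: [2.182, 2.26, 0.001]
ft_force: [0.1, 0.0, -0.6]
grip_width: 0.365
```

```bash
python3 - <<'E'
from h import *
p=wp(0,-45)
go([(*p,24,1.5),(*p,20.6,1.5)])
E
```

```text
now t 36.1 p [596.9 -17.5  60.4] jaw 2.0 grip 31.8 F [ 0.1  0.  -0.6] j7 0.25
row [0.0, -0.0, 0.5] [-3.2, -1.3, 36.4] rows>= 0.58 0.05 jaw 1.5
row [0.0, -0.0, 0.5] [-3.2, -1.3, 39.8] rows>= 0.05 0.0 jaw 1.5
```

Emit:
{"name": "step_arm", "arguments": {"deltas": [[0, 0, 0.5, -3.2, -1.3, 0, 20], [0, 0, 0.5, -3.2, -1.3, 5, 20], [0, 0, 0.5, -3.2, -1.3, 20, 20], [0, 0, 0.5, -3.2, -1.3, 33, 20], [0, 0, 0.5, -3.2, -1.3, 37, 20], [0, 0, 0.5, -3.2, -1.3, 37, 20], [0, 0, 0.5, -3.2, -1.3, 37, 20], [0, 0, 0.5, -3.2, -1.3, 37, 20]]}}

```text
time: 37.1
position: [0.5958, -0.0209, 0.0234]
tool_rot: [2.192, 2.25, 0.001]
ft_force: [0.9, -0.3, -2.6]
grip_width: 0.366
```

```bash
python3 - <<'E'
from h import *
p=wp(0,-45)
go([(*p,20.4,1.5)])
s=snap("scene","scene16");crop(s,190,180,290,255,7.5,"s16")
E
```

```text
now t 37.1 p [595.8 -20.9  23.4] jaw 1.5 grip 31.9 F [ 0.9 -0.3 -2.6] j7 0.27
row [0.1, -0.0, -0.0] [0.2, -0.1, 3.0] rows>= 0.05 0.01 jaw 1.5
```

View pics/s16.png

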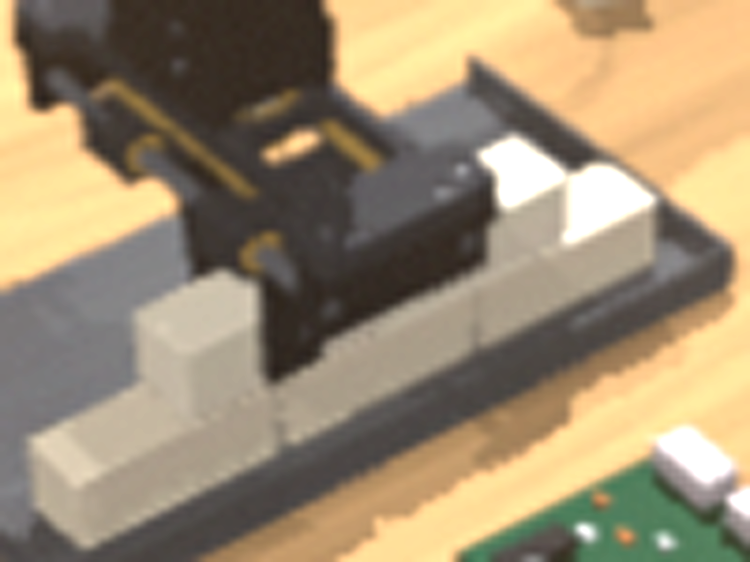

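Emit:
{"name": "step_arm", "arguments": {"deltas": [[0, 0, 0, 0.2, -0.1, 1.5, 20], [0, 0, 0, 0.2, -0.1, 3, 20], [0, 0, 0, 0.2, -0.1, 3, 20], [0, 0, 0, 0.2, -0.1, 3, 20], [0, 0, 0, 0.2, -0.1, 3, 20], [0, 0, 0, 0.2, -0.1, 3, 36], [0, 0, 0, 0.2, -0.1, 3, 40], [0, 0, 0, 0.2, -0.1, 3, 46]]}}

```text
time: 38.15
position: [0.5953, -0.0208, 0.0198]
tool_rot: [2.192, 2.25, -0.0]
ft_force: [0.1, -0.3, -0.1]
grip_width: 0.488
```

Emit:
{"name": "step_arm", "arguments": {"deltas": [[0, 0, 0, 0, 0, 0, 55], [0, 0, 0, 0, 0, 0, 55], [0, 0, 0, 0, 0, -40, 55], [0, 0, 0, 0, 0, -80, 55], [0, 0, 0, -50, 0, -80, 55], [0, 0, 0, -100, 0, -80, 55], [0, 0, 0, -150, 0, -80, 55], [0, 0, 0, -190, -10, -80, 55]]}}

```text
time: 39.15
position: [0.5902, -0.2132, 0.1]
tool_rot: [2.192, 2.249, -0.001]
ft_force: [0.2, -0.4, -0.4]
grip_width: 0.637
```

```bash
python3 - <<'E'
from h import *
t=snap("top","top17");crop(t,245,180,340,204,8,"z17t");s=snap("scene","scene17");crop(s,190,180,290,255,7.5,"s17")
go([(421.3,-239.4,95,80.5),(421.3,-239.4,20,80.5)])
E
```

```text
now t 39.25 p [ 587.6 -218.4  100.5] jaw 1.0 grip 55.3 F [ 0.4 -1.   0.2] j7 0.58
row [0.2, 0.2, 100.5] [-18.2, -166.6, 5.6] rows>= 2.68 9.39 jaw -99.5
row [0.2, 0.2, 100.5] [-17.8, -166.6, 80.6] rows>= 1.2 0.0 jaw -99.5
```

View pics/z17t.png

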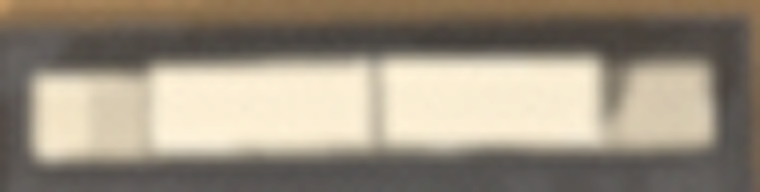

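View pics/s17.png

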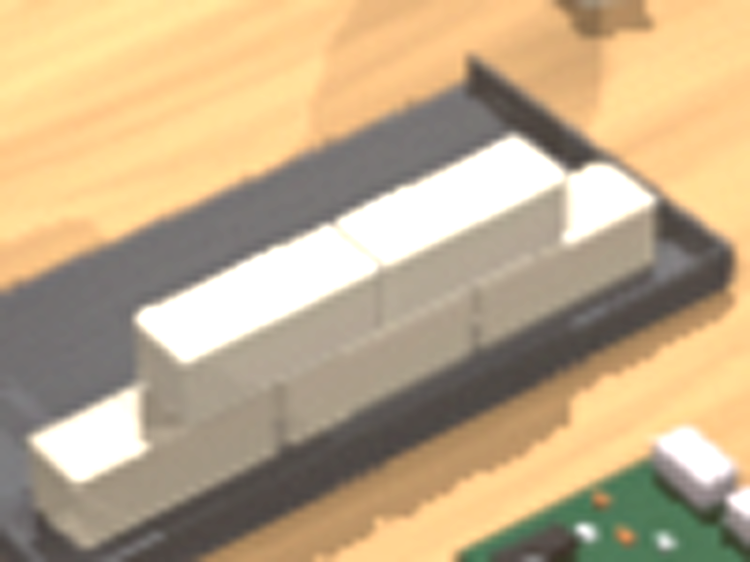

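```bash
python3 - <<'E'
from h import *
t=cv2.imread("pics/top17.png")
V=cv2.cvtColor(t,cv2.COLOR_BGR2HSV)[:,:,2]
for v in(189,190,191,192):
    j=dip(V,(288,v),(296,v),1);R=edge(V,(317,v),(324,v),1);L=edge(V,(260.5,v),(266.5,v),1)
    q,pv=prof(V,(288,v),(296,v),200,1);dep=(pv.max()-pv).clip(0).sum()*8/200
    print(v,"joint,R,L",wall(topmm([j,R,L],.072))[:,1].round(1),"dip area",dep.round(1))
V9=cv2.cvtColor(cv2.imread("pics/top9.png"),cv2.COLOR_BGR2HSV)[:,:,2]
for u0 in(276.6,305.5):
    q,pv=prof(V9,(u0-4,193),(u0+4,193),200,1);print("course dip",(pv.max()-pv).clip(0).sum()*8/200)
for u in (268,275,282,288,296,303,310,317):
    f=edge(V,(u,183),(u,190),3);n=edge(V,(u,194),(u,202.5),3);print(u,wall(topmm([f,n],.072)).round(1).tolist())
E
```

```text
189 joint,R,L [  1.4 -83.4  86.7] dip area 102.8
190 joint,R,L [  1.2 -84.4  85.2] dip area 87.5
191 joint,R,L [  0.9 -84.5  85.2] dip area 90.6
192 joint,R,L [  0.9 -84.4  85.5] dip area 91.6
course dip 152.41548
course dip 132.97655
268 [[15.8, 72.2], [-18.1, 72.9]]
275 [[15.4, 51.0], [-17.9, 51.8]]
282 [[16.8, 29.8], [-18.3, 30.6]]
288 [[16.9, 11.6], [-17.3, 12.4]]
296 [[17.2, -12.7], [-16.9, -11.8]]
303 [[16.8, -33.9], [-17.2, -33.0]]
310 [[16.4, -55.2], [-17.4, -54.3]]
317 [[16.0, -76.4], [-18.3, -75.5]]
```

```bash
cat >> h.py <<'E'
def sjoint(V,y,z,x=16,span=9):
    """dip on the far face in the scene view: wall y of joint, depth area(mm*level)"""
    P=[[*(wp(x,y+d)/1000),z] for d in np.linspace(-span,span,181)]
    q=proj("scene",P);v=cv2.remap(V.astype(np.float32),q[None,:,0].astype(np.float32),q[None,:,1].astype(np.float32),cv2.INTER_CUBIC)[0]
    d=np.linspace(-span,span,181);base=np.median(v);w=np.clip(base-4-v,0,None);w[np.abs(d-d[v.argmin()])>4]=0
    return round(y+(w*d).sum()/max(w.sum(),1e-6),2),round(w.sum()*.1/base,2)
E
python3 - <<'E'
from h import *
s=cv2.imread("pics/scene17.png");V=cv2.cvtColor(s,cv2.COLOR_BGR2HSV)[:,:,2]
for x in (13,):
  for z in(.018,.022,.026,.030): print(x,z,sjoint(V,-45,z,x),sjoint(V,45,z,x))
  for z in(.048,.052,.056,.060,.064): print(x,z,sjoint(V,0,z,x))
E
```

```text
13 0.018 (np.float64(-45.3), np.float32(0.31)) (np.float64(44.75), np.float32(0.42))
13 0.022 (np.float64(-46.21), np.float32(0.3)) (np.float64(43.31), np.float32(0.15))
13 0.026 (np.float64(-45.53), np.float32(0.03)) (np.float64(45.0), np.float32(0.0))
13 0.03 (np.float64(-45.44), np.float32(0.06)) (np.float64(45.19), np.float32(0.14))
13 0.048 (np.float64(-0.46), np.float32(0.08))
13 0.052 (np.float64(-0.41), np.float32(0.02))
13 0.056 (np.float64(-0.32), np.float32(0.02))
13 0.06 (np.float64(-0.06), np.float32(0.06))
13 0.064 (np.float64(-0.59), np.float32(0.07))
```

```bash
python3 - <<'E'
from h import *
s=cv2.imread("pics/scene17.png");crop(s,205,195,265,245,12,"z17s")
a=cv2.imread("pics/z17s.png")
cv2.imwrite("pics/z17s.png",cv2.convertScaleAbs(a,alpha=0.75))
E
```

```text
(no output)
```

View pics/z17s.png

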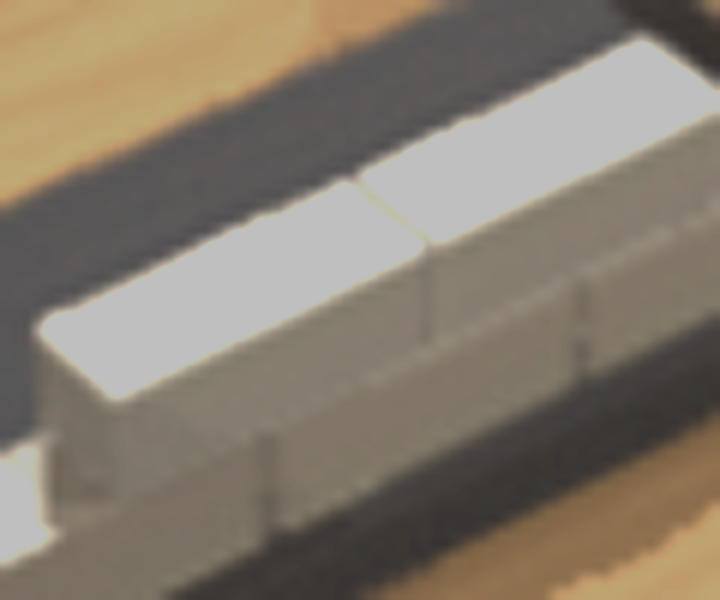

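```bash
python3 - <<'E'
from h import *
go([(595.5,-20.8,80,1.5),(595.5,-20.8,20.2,1.5)])
E
```

```text
now t 39.25 p [ 587.6 -218.4  100.5] jaw 1.0 grip 55.3 F [ 0.4 -1.   0.2] j7 0.58
row [-0.0, 0.2, -0.5] [197.5, 11.3, 19.6] rows>= 3.18 0.05 jaw 1.5
row [-0.0, 0.2, -0.5] [197.8, 11.3, 79.4] rows>= 0.96 0.0 jaw 1.5
```

Emit:
{"name": "step_arm", "arguments": {"deltas": [[0, 0, 0, 50, 3, 0, 55], [0, 0, 0, 110, 6, 0, 55], [0, 0, 0, 160, 9, 10, 55], [0, 0, 0, 190, 10, 20, 55], [0, 0, 0, 190, 10, 35, 55], [0, 0, 0, 190, 10, 35, 55], [0, 0, 0, 190, 10, 35, 55], [0, 0, 0, 190, 10, 35, 55]]}}

```text
time: 40.25
position: [0.5957, -0.0223, 0.0656]
tool_rot: [2.194, 2.247, 0.001]
ft_force: [-0.0, 0.1, -0.5]
grip_width: 0.629
```

```bash
python3 - <<'E'
from h import *
go([(595.5,-20.8,20.2,1.5)])
E
```

```text
now t 40.25 p [595.7 -22.3  65.6] jaw 1.4 grip 54.8 F [-0.   0.1 -0.5] j7 0.25
row [0.1, 0.0, -0.1] [1.5, -0.2, 45.4] rows>= 0.73 0.01 jaw 1.5
```

Emit:
{"name": "step_arm", "arguments": {"deltas": [[0, 0, 0, 0, 0, 20, 55], [0, 0, 0, 0, 0, 40, 55], [0, 0, 0, 0, 0, 45.5, 55], [0, 0, 0, 0, 0, 45.5, 55], [0, 0, 0, 0, 0, 45.5, 20], [0, 0, 0, 0, 0, 45.5, 20], [0, 0, 0, 0, 0, 45.5, 20], [0, 0, 0, 0, 0, 45.5, 20]]}}

```text
time: 41.25
position: [0.5956, -0.0207, 0.0199]
tool_rot: [2.192, 2.25, 0.001]
ft_force: [-0.3, 0.5, 1.2]
grip_width: 0.364
```

Emit:
{"name": "step_arm", "arguments": {"deltas": [[0, 0, 0, 0, 0, -1, 20], [0, 0, 0, 0, 0, -2, 20], [0, 0, 0, -1, 0, -2, 20], [0, 0, 0, -2, 0, -2, 20], [0, 0, 0, -2, 0, -2, 20], [0, 0, 0, -2, 0, -2, 20], [0, 0, 0, -2, 0, 0, 20], [0, 0, 0, -2, 0, 0, 20]]}}

```text
time: 42.25
position: [0.5955, -0.0227, 0.0199]
tool_rot: [2.192, 2.25, 0.001]
ft_force: [-1.2, -0.3, 2.4]
grip_width: 0.367
```

Emit:
{"name": "step_arm", "arguments": {"deltas": [[0, 0, 0, 0, 0, 0, 20], [0, 0, 0, 0, 0, 0, 36], [0, 0, 0, 0, 0, 0, 40], [0, 0, 0, 0, 0, 0, 46], [0, 0, 0, 0, 0, 0, 55], [0, 0, 0, 0, 0, -40, 55], [0, 0, 0, 0, 0, -80, 55], [0, 0, 0, -50, -5, -80, 55]]}}

```text
time: 43.25
position: [0.5953, -0.0682, 0.1026]
tool_rot: [2.18, 2.258, 0.011]
ft_force: [1.0, -0.9, 0.3]
grip_width: 0.628
```

```bash
python3 - <<'E'
from h import *
go([(421.3,-239.4,95,80.5),(421.3,-239.4,20,80.5)])
E
```

```text
now t 43.25 p [595.3 -68.2 102.6] jaw 2.0 grip 54.7 F [ 1.  -0.9  0.3] j7 0.32
row [0.1, -0.5, 101.5] [-165.1, -180.0, 5.9] rows>= 3.91 9.49 jaw -99.5
row [0.1, -0.5, 101.5] [-165.2, -180.5, 80.9] rows>= 1.2 0.0 jaw -99.5
```

```bash
python3 - <<'E'
from h import *
a=np.deg2rad(73.1);u=np.array([np.cos(a),np.sin(a)]);v=np.array([-u[1],u[0]])
c=np.array([597.3,-5.0])
print("foot px",160+205/5,120+475/5, "right foot",160+515/5,120+400/5)
for z in(60,80,100,120,140):
    for sg in(-1,1):
        for k in(-37,0,37): print(z,sg,k,proj("scene",[*((c+sg*u*92+v*k)/1000),z/1000])[0].round(1),end=" ")
    print()
E
```

```text
foot px 201.0 215.0 right foot 263.0 200.0
60 -1 -37 [199.4 236.6] 60 -1 0 [195.9 228. ] 60 -1 37 [192.5 219.7] 60 1 -37 [265.7 221.5] 60 1 0 [260.8 213.5] 60 1 37 [256.2 205.8] 
80 -1 -37 [198.9 230.7] 80 -1 0 [195.4 222.1] 80 -1 37 [191.9 213.9] 80 1 -37 [265.8 215.7] 80 1 0 [260.9 207.7] 80 1 37 [256.2 200.1] 
100 -1 -37 [198.4 224.7] 100 -1 0 [194.8 216.2] 100 -1 37 [191.4 208. ] 100 1 -37 [265.9 209.7] 100 1 0 [261.  201.9] 100 1 37 [256.3 194.3] 
120 -1 -37 [197.9 218.6] 120 -1 0 [194.3 210.1] 120 -1 37 [190.8 202. ] 120 1 -37 [266.1 203.7] 120 1 0 [261.1 195.9] 120 1 37 [256.3 188.4] 
140 -1 -37 [197.3 212.3] 140 -1 0 [193.7 203.9] 140 -1 37 [190.3 195.8] 140 1 -37 [266.2 197.6] 140 1 0 [261.2 189.8] 140 1 37 [256.4 182.4]
```

```bash
sed -i 's/def norm_jaw(a,x,y):/def norm_jaw(a,x,y,raw=[False]):\n    if raw[0]: return a/' h.py; python3 - <<'E'
from h import *
import h; h.norm_jaw.__defaults__[0][0]=True
go([(421.3,-239.4,95,80.3),(421.3,-239.4,20,80.3)])
E
```

```text
now t 43.25 p [595.3 -68.2 102.6] jaw 2.0 grip 54.7 F [ 1.  -0.9  0.3] j7 0.32
row [0.4, 0.1, -78.3] [-165.1, -180.0, 5.9] rows>= 3.91 7.32 jaw 80.3
row [0.4, 0.1, -78.3] [-165.2, -180.5, 80.9] rows>= 1.2 0.0 jaw 80.3
```

Emit:
{"name": "step_arm", "arguments": {"deltas": [[0, 0, -10, -30, -20, 0, 55], [0, 0, -20, -60, -50, 2, 55], [0, 0, -30, -85, -80, 4, 55], [0, 0, -40, -110, -110, 5, 55], [0, 0, -50, -135, -140, 5, 55], [0, 0, -60, -150, -165, 5, 55], [0, 0, -70, -160, -178, 5, 55], [0, 0, -78.5, -162, -180, 5, 55]]}}

```text
time: 44.25
position: [0.4148, -0.2405, 0.0946]
tool_rot: [0.27, 3.129, 0.001]
ft_force: [0.9, -0.4, -0.5]
grip_width: 0.631
```

Emit:
{"name": "step_arm", "arguments": {"deltas": [[0, 0, 0, 0, 0, 20, 55], [0, 0, 0, 0, 0, 50, 55], [0, 0, 0, 0, 0, 65, 55], [0, 0, 0, 0, 0, 65, 55], [0, 0, 0, 0, 0, 65, 55], [0, 0, 0, 0, 0, 65, 55], [0, 0, 0, 0, 0, 65, 55], [0, 0, 0, 0, 0, 65, 55]]}}

```text
time: 45.25
position: [0.4161, -0.2395, 0.0297]
tool_rot: [0.274, 3.129, 0.0]
ft_force: [0.5, -0.4, 0.3]
grip_width: 0.63
```

```bash
python3 - <<'E'
from h import *
import h; h.norm_jaw.__defaults__[0][0]=True
go([(421.3,-239.4,-19.5,80.3)])
t=snap("top","top18");crop(t,245,180,340,204,8,"z18t");s=snap("scene","scene18");crop(s,60,150,300,280,3.3,"s18")
V=cv2.cvtColor(t,cv2.COLOR_BGR2HSV)[:,:,2]
for v in(188,190,191,192):
    j=dip(V,(288,v),(296,v),1);R=edge(V,(317,v),(324,v),1);L=edge(V,(260.5,v),(266.5,v),1)
    q,pv=prof(V,(288,v),(296,v),200,1);dep=(pv.max()-pv).clip(0).sum()*8/200
    print(v,"joint,R,L",wall(topmm([j,R,L],.072))[:,1].round(1),"dip area",dep.round(1))
E
```

```text
now t 45.25 p [ 416.1 -239.5   29.7] jaw 80.0 grip 54.8 F [ 0.5 -0.4  0.3] j7 1.98
row [0.0, 0.0, -0.3] [-5.1, 1.0, 49.2] rows>= 0.79 0.03 jaw 80.3
188 joint,R,L [  1.2 -87.5  86.8] dip area 159.4
190 joint,R,L [  0.5 -87.2  85.3] dip area 122.2
191 joint,R,L [  0.5 -87.2  85.3] dip area 114.5
192 joint,R,L [  0.5 -86.4  85.5] dip area 114.4
```

View pics/s18.png

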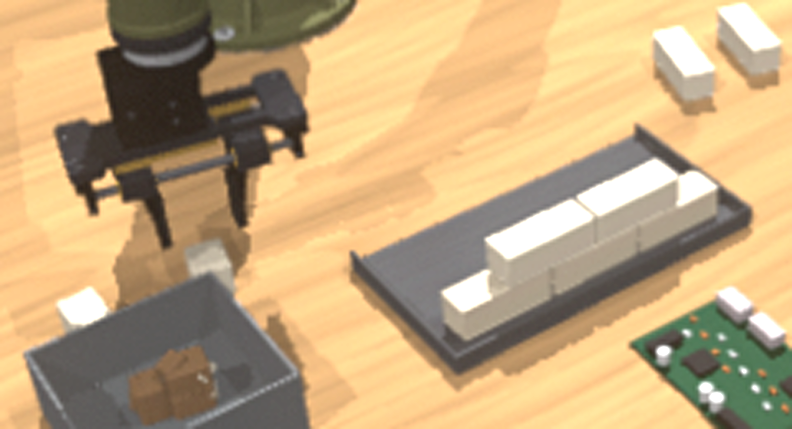

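Emit:
{"name": "step_arm", "arguments": {"deltas": [[0, 0, 0, -5, 1, 10, 55], [0, 0, 0, -5, 1, 30, 55], [0, 0, 0, -5, 1, 45, 55], [0, 0, 0, -5, 1, 49, 55], [0, 0, 0, -5, 1, 49, 55], [0, 0, 0, -5, 1, 49, 20], [0, 0, 0, -5, 1, 49, 20], [0, 0, 0, -5, 1, 49, 20]]}}

```text
time: 46.35
position: [0.4213, -0.2396, -0.0192]
tool_rot: [0.274, 3.129, -0.0]
ft_force: [-0.0, -0.7, 1.2]
grip_width: 0.376
```

Emit:
{"name": "step_arm", "arguments": {"deltas": [[0, 0, 0, 0, 0, 0, 20], [0, 0, 0, 0, 0, 0, 20], [0, 0, 0, 0, 0, 0, 20], [0, 0, 0, 0, 0, 0, 20], [0, 0, 0, 0, 0, 0, 20], [0, 0, 0, 0, 0, 0, 20], [0, 0, 0, 0, 0, 0, 20], [0, 0, 0, 0, 0, 0, 20]]}}

```text
time: 47.35
position: [0.4214, -0.2396, -0.0192]
tool_rot: [0.274, 3.129, -0.0]
ft_force: [-1.9, 0.3, 6.0]
grip_width: 0.366
```

```bash
python3 - <<'E'
from h import *
p=wp(0,-112.5);print(p)
go([(*p,85,1.5)])
s=snap("scene","scene19");crop(s,90,160,170,260,6,"s19")
E
```

```text
[597.44490668 -88.26144906]
now t 47.35 p [ 421.4 -239.6  -19.2] jaw 80.0 grip 31.8 F [-1.9  0.3  6. ] j7 2.06
row [0.0, 0.0, 78.5] [-147.2, 179.6, -104.1] rows>= 4.07 7.34 jaw 1.5
```

View pics/s19.png

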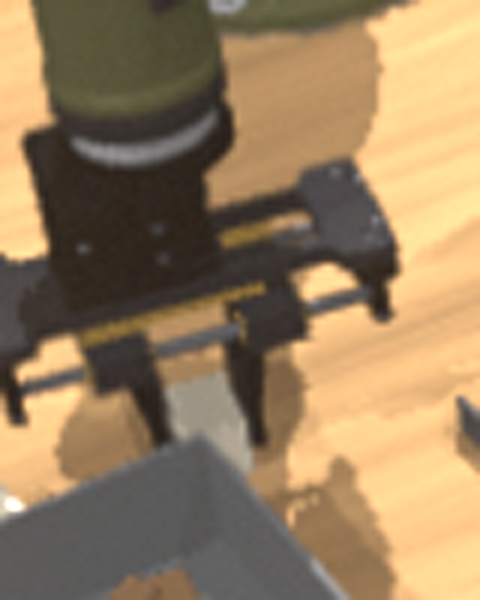

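Emit:
{"name": "step_arm", "arguments": {"deltas": [[0, 0, 0, 0, 0, -50, 20], [0, 0, 0, 0, 0, -105, 20], [0, 0, 10, -20, 20, -105, 20], [0, 0, 20, -42, 48, -105, 20], [0, 0, 30, -65, 78, -105, 20], [0, 0, 40, -90, 108, -105, 20], [0, 0, 50, -115, 138, -105, 20], [0, 0, 60, -132, 160, -105, 20]]}}

```text
time: 48.4
position: [0.5794, -0.1026, 0.0845]
tool_rot: [-1.807, -2.569, 0.001]
ft_force: [-0.8, -0.7, -0.7]
grip_width: 0.364
```

Emit:
{"name": "step_arm", "arguments": {"deltas": [[0, 0, 10, -13, 0, 0, 20], [0, 0, 18.5, -25, 0, 0, 20], [0, 0, 18.5, -25, 0, 10, 20], [0, 0, 18.5, -25, 0, 25, 20], [0, 0, 18.5, -25, 0, 25, 20], [0, 0, 18.5, -25, 0, 25, 20], [0, 0, 18.5, -25, 0, 25, 20], [0, 0, 18.5, -25, 0, 25, 20]]}}

```text
time: 49.4
position: [0.5876, -0.1283, 0.0609]
tool_rot: [2.192, 2.25, 0.001]
ft_force: [-0.7, -0.1, -1.5]
grip_width: 0.362
```

```bash
python3 - <<'E'
from h import *
p=wp(0,-112.5)
go([(*p,24,1.5)])
E
```

```text
now t 49.4 p [ 587.6 -128.3   60.9] jaw 1.5 grip 31.5 F [-0.7 -0.1 -1.5] j7 0.48
row [0.0, -0.0, 0.0] [39.7, 10.9, 36.9] rows>= 0.88 0.0 jaw 1.5
```

Emit:
{"name": "step_arm", "arguments": {"deltas": [[0, 0, 0, 20, 5, 0, 20], [0, 0, 0, 39.5, 11, 0, 20], [0, 0, 0, 39.5, 11, 0, 20], [0, 0, 0, 39.5, 11, 0, 20], [0, 0, 0, 39.5, 11, 0, 20], [0, 0, 0, 39.5, 11, 15, 20], [0, 0, 0, 39.5, 11, 32, 20], [0, 0, 0, 39.5, 11, 36, 20]]}}

```text
time: 50.4
position: [0.5956, -0.0884, 0.0221]
tool_rot: [-2.191, -2.248, 0.004]
ft_force: [-0.4, 0.2, -1.1]
grip_width: 0.367
```

```bash
python3 - <<'E'
from h import *
s=snap("scene","scene20");crop(s,180,180,280,255,7.5,"s20")
p=wp(0,-112.5)
go([(*p,20.8,1.5)])
E
```

```text
now t 50.45 p [595.9 -88.5  22.4] jaw 1.5 grip 31.7 F [ 0.4  1.1 -0.7] j7 0.44
row [-0.2, 0.0, -0.0] [0.2, 1.6, 1.6] rows>= 0.04 0.02 jaw 1.5
```

View pics/s20.png

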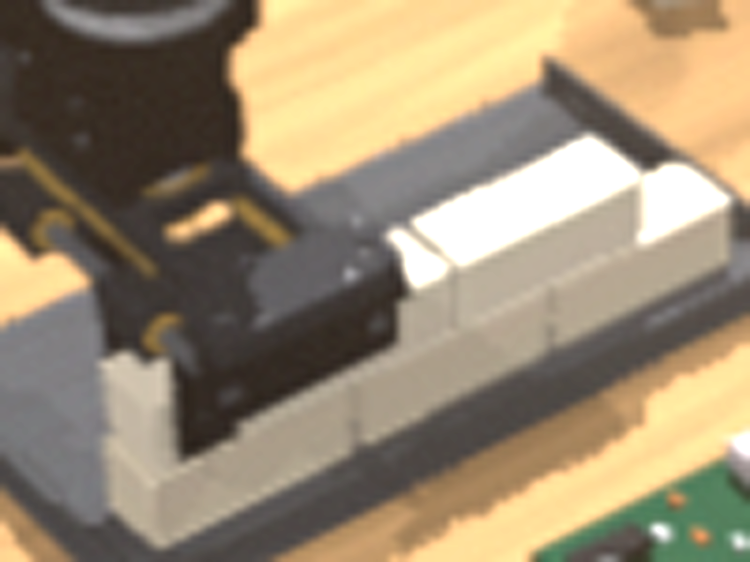

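Emit:
{"name": "step_arm", "arguments": {"deltas": [[0, 0, 0, 0, 0, 0, 20], [0, 0, 0, 0, 0, 0, 20], [0, 0, 0, 0, 0, 0, 20], [0, 0, 0, 0, 0, 0, 20], [0, 0, 0, 0, 0, 0, 20], [0, 0, 0, 0, 0, 0, 20], [0, 0, 0, 0, 0, 0, 20], [0, 0, 0, 0, 0, 0, 20]]}}

```text
time: 51.45
position: [0.5973, -0.0885, 0.0244]
tool_rot: [2.192, 2.25, 0.0]
ft_force: [-0.4, 0.5, -0.7]
grip_width: 0.362
```

```bash
python3 - <<'E'
from h import *
p=wp(0,-112.5)
go([(*p,20.6,1.5)])
E
```

```text
now t 51.45 p [597.3 -88.5  24.4] jaw 1.5 grip 31.5 F [-0.4  0.5 -0.7] j7 0.43
row [0.0, -0.0, -0.0] [0.2, 0.2, 3.8] rows>= 0.06 0.0 jaw 1.5
```

Emit:
{"name": "step_arm", "arguments": {"deltas": [[0, 0, 0, 0.2, 0.2, 2, 20], [0, 0, 0, 0.2, 0.2, 4, 20], [0, 0, 0, 0.2, 0.2, 4, 20], [0, 0, 0, 0.2, 0.2, 4, 20], [0, 0, 0, 0.2, 0.2, 4, 20], [0, 0, 0, 0.2, 0.2, 4, 36], [0, 0, 0, 0.2, 0.2, 4, 40], [0, 0, 0, 0.2, 0.2, 4, 46]]}}

```text
time: 52.45
position: [0.5974, -0.0883, 0.0202]
tool_rot: [2.192, 2.25, -0.0]
ft_force: [-0.0, -0.3, -0.3]
grip_width: 0.492
```

Emit:
{"name": "step_arm", "arguments": {"deltas": [[0, 0, 0, 0, 0, 0, 55], [0, 0, 0, 0, 0, 0, 55], [0, 0, 0, 0, 0, -40, 55], [0, 0, 0, 0, 0, -80, 55], [0, 0, 0, -40, -25, -80, 55], [0, 0, 0, -80, -60, -80, 55], [0, 0, 0, -125, -95, -80, 55], [0, 0, 0, -170, -130, -80, 55]]}}

```text
time: 53.45
position: [0.4709, -0.2628, 0.1006]
tool_rot: [2.192, 2.25, 0.001]
ft_force: [0.7, -1.1, -0.2]
grip_width: 0.628
```

```bash
python3 - <<'E'
from h import *
import h; h.norm_jaw.__defaults__[0][0]=True
t=snap("top","top21");crop(t,245,180,340,204,8,"z21t");s=snap("scene","scene21");crop(s,190,180,290,255,7.5,"s21")
V=cv2.cvtColor(t,cv2.COLOR_BGR2HSV)[:,:,2]
for v in(189,190,191,192,193):
    j=dip(V,(288,v),(296,v),1);L=edge(V,(260.5,v),(266.5,v),1);j2=dip(V,(317,v),(324,v),1);R=edge(V,(331,v),(340,v),1)
    print(v,"L,j,j2,R",wall(topmm([L,j,j2,R],.072))[:,1].round(1))
for u in (296,303,310,317,323,326,329,331):
    f=edge(V,(u,183),(u,190),2);n=edge(V,(u,194),(u,202.5),2);print(u,wall(topmm([f,n],.072))[:,0].round(1).tolist())
go([(421.6,-348.6,95,92.5)])
E
```

```text
189 L,j,j2,R [  86.6    0.6  -88.4 -129.1]
190 L,j,j2,R [  85.4    0.5  -88.3 -129.1]
191 L,j,j2,R [  85.4    0.5  -88.3 -129.8]
192 L,j,j2,R [  85.6    0.6  -88.3 -129.9]
193 L,j,j2,R [  85.7    0.5  -88.1 -130.1]
296 [17.1, -17.2]
303 [16.8, -17.3]
310 [16.4, -17.6]
317 [16.0, -18.5]
323 [17.6, -18.2]
326 [17.4, -18.2]
329 [17.2, -16.9]
331 [17.8, -16.9]
now t 53.55 p [ 466.9 -268.2  101. ] jaw 0.9 grip 54.9 F [-0.3 -0.6  0.3] j7 0.68
row [-0.1, 0.1, -91.6] [-79.7, -46.5, 6.2] rows>= 1.48 8.57 jaw 92.5
```

View pics/z21t.png

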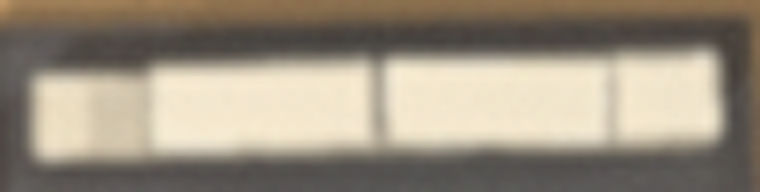

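View pics/s21.png

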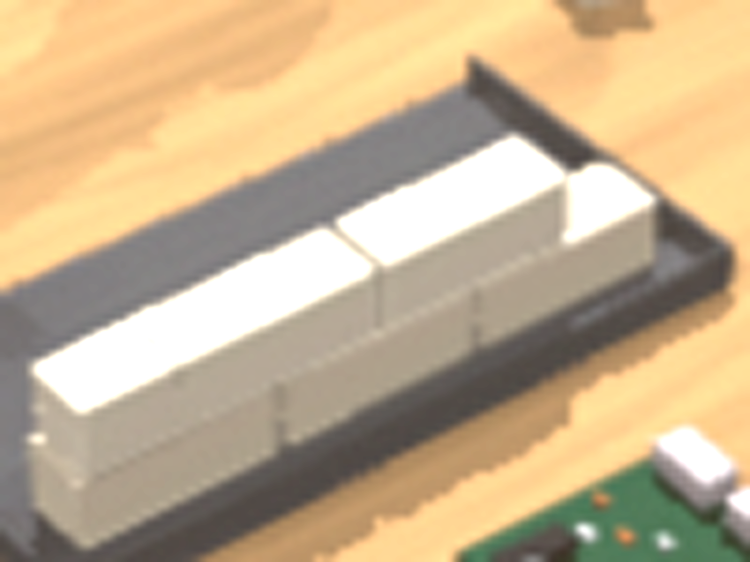

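Emit:
{"name": "step_arm", "arguments": {"deltas": [[0, 0, 0, 40, 30, 0, 55], [0, 0, 0, 80, 60, 0, 55], [0, 0, 0, 125, 95, 0, 55], [0, 0, 0, 170, 130, 0, 55], [0, 0, 0, 170, 130, 20, 55], [0, 0, 0, 170, 130, 35, 55], [0, 0, 0, 170, 130, 35, 55], [0, 0, 0, 170, 130, 35, 55]]}}

```text
time: 54.55
position: [0.5972, -0.0897, 0.0659]
tool_rot: [2.195, 2.247, 0.001]
ft_force: [-0.0, -0.5, 0.5]
grip_width: 0.634
```

```bash
python3 - <<'E'
from h import *
go([(597.4,-88.3,20.4,1.5)])
E
```

```text
now t 54.55 p [597.2 -89.7  65.9] jaw 1.3 grip 55.2 F [-0.  -0.5  0.5] j7 0.4
row [0.0, 0.0, -0.2] [1.4, 0.2, 45.5] rows>= 0.73 0.01 jaw 1.5
```

Emit:
{"name": "step_arm", "arguments": {"deltas": [[0, 0, 0, 0, 0, 20, 55], [0, 0, 0, 0, 0, 40, 55], [0, 0, 0, 0, 0, 45.5, 55], [0, 0, 0, 0, 0, 45.5, 55], [0, 0, 0, 0, 0, 45.5, 20], [0, 0, 0, 0, 0, 45.5, 20], [0, 0, 0, 0, 0, 45.5, 20], [0, 0, 0, 0, 0, 45.5, 20]]}}

```text
time: 55.55
position: [0.5978, -0.0882, 0.0203]
tool_rot: [2.192, 2.25, 0.001]
ft_force: [-0.7, -0.0, 1.7]
grip_width: 0.366
```

Emit:
{"name": "step_arm", "arguments": {"deltas": [[0, 0, 0, 0, 0, -1, 20], [0, 0, 0, 0, 0, -2, 20], [0, 0, 0, -1, -0.5, -2, 20], [0, 0, 0, -2, -0.5, -2, 20], [0, 0, 0, -2, -0.5, -2, 20], [0, 0, 0, -2, -0.5, -2, 20], [0, 0, 0, -2, -0.5, 0, 20], [0, 0, 0, -2, -0.5, 0, 20]]}}

```text
time: 56.55
position: [0.5972, -0.0903, 0.0204]
tool_rot: [2.192, 2.25, 0.001]
ft_force: [-1.4, 0.4, 3.0]
grip_width: 0.369
```

Emit:
{"name": "step_arm", "arguments": {"deltas": [[0, 0, 0, 0, 0, 0, 20], [0, 0, 0, 0, 0, 0, 36], [0, 0, 0, 0, 0, 0, 40], [0, 0, 0, 0, 0, 0, 46], [0, 0, 0, 0, 0, 0, 55], [0, 0, 0, 0, 0, -40, 55], [0, 0, 0, 0, 0, -80, 55], [0, 0, -10, -40, -30, -80, 55]]}}

```text
time: 57.55
position: [0.5726, -0.1282, 0.103]
tool_rot: [1.97, 2.44, 0.007]
ft_force: [-0.3, -0.6, -1.0]
grip_width: 0.634
```

```bash
python3 - <<'E'
from h import *
import h; h.norm_jaw.__defaults__[0][0]=True
go([(420.3,-348.6,95,92.5)])
go([(420.3,-348.6,95,-87.5)])
E
```

```text
now t 57.55 p [ 572.6 -128.2  103. ] jaw 12.2 grip 55.2 F [-0.3 -0.6 -1. ] j7 0.61
row [0.3, 0.4, -80.3] [-183.4, -195.4, 7.0] rows>= 4.29 7.51 jaw 92.5
now t 57.55 p [ 572.6 -128.2  103. ] jaw 12.2 grip 55.2 F [-0.3 -0.6 -1. ] j7 0.61
row [0.4, -0.3, 99.7] [-183.4, -195.4, 7.0] rows>= 4.29 9.31 jaw -87.5
```

Emit:
{"name": "step_arm", "arguments": {"deltas": [[0, 0, 10, -20, -20, 0, 55], [0, 0, 20, -40, -40, 2, 55], [0, 0, 30, -65, -65, 4, 55], [0, 0, 40, -90, -90, 5, 55], [0, 0, 50, -115, -120, 5, 55], [0, 0, 60, -140, -150, 6, 55], [0, 0, 70, -165, -175, 6, 55], [0, 0, 80, -180, -195, 6, 55]]}}

```text
time: 58.55
position: [0.4116, -0.3478, 0.0941]
tool_rot: [3.088, 0.574, 0.0]
ft_force: [1.0, 0.6, 0.5]
grip_width: 0.635
```

```bash
python3 - <<'E'
from h import *
t=snap("top","top22");crop(t,245,180,340,204,8,"z22t");s=snap("scene","scene22");crop(s,190,180,290,255,7.5,"s22")
V=cv2.cvtColor(t,cv2.COLOR_BGR2HSV)[:,:,2]
for v in(189,190,191,192,193):
    j=dip(V,(288,v),(296,v),1);L=edge(V,(260.5,v),(266.5,v),1);j2=dip(V,(317,v),(325,v),1);R=edge(V,(331,v),(340,v),1)
    print(v,"L,j,j2,R",wall(topmm([L,j,j2,R],.072))[:,1].round(1))
for u in (317,323,326,329,331):
    f=edge(V,(u,183),(u,190),2);n=edge(V,(u,194),(u,202.5),2);print(u,wall(topmm([f,n],.072))[:,0].round(1).tolist())
print(*check_bricks(t),sep="\n")
go([(420.3,-348.6,95,-87.5)])
E
```

```text
189 L,j,j2,R [  86.8    0.5  -88.4 -130.9]
190 L,j,j2,R [  85.3    0.5  -88.4 -130.7]
191 L,j,j2,R [  85.3    0.5  -88.3 -130.7]
192 L,j,j2,R [  85.3    0.5  -88.3 -130.6]
193 L,j,j2,R [  85.2    0.4  -88.4 -130.7]
317 [16.0, -18.3]
323 [15.8, -18.0]
326 [17.1, -18.5]
329 [17.5, -18.1]
331 [17.2, -18.1]
(array([406.2, 274.8]), np.float64(164.6), np.float64(85.2), np.float64(32.4))
(array([409.3, 357.8]), np.float64(165.5), np.float64(84.9), np.float64(31.6))
(array([551.2, 428.1]), np.float64(165.4), np.float64(86.5), np.float64(30.5))
(array([ 412.9, -356.5]), np.float64(91.3), np.float64(44.9), np.float64(58.3))
now t 58.65 p [ 410.2 -349.    94.2] jaw -68.9 grip 55.2 F [ 0.1 -0.9 -0.7] j7 -0.26
row [0.1, 0.0, 18.6] [9.6, 3.3, -0.8] rows>= 0.16 1.74 jaw -87.5
```

View pics/z22t.png

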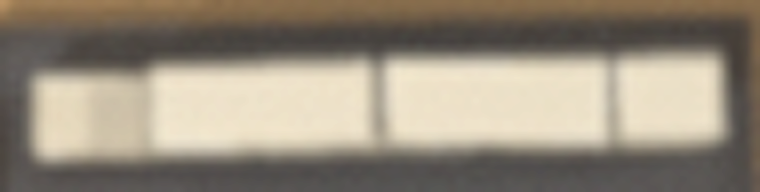

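View pics/s22.png

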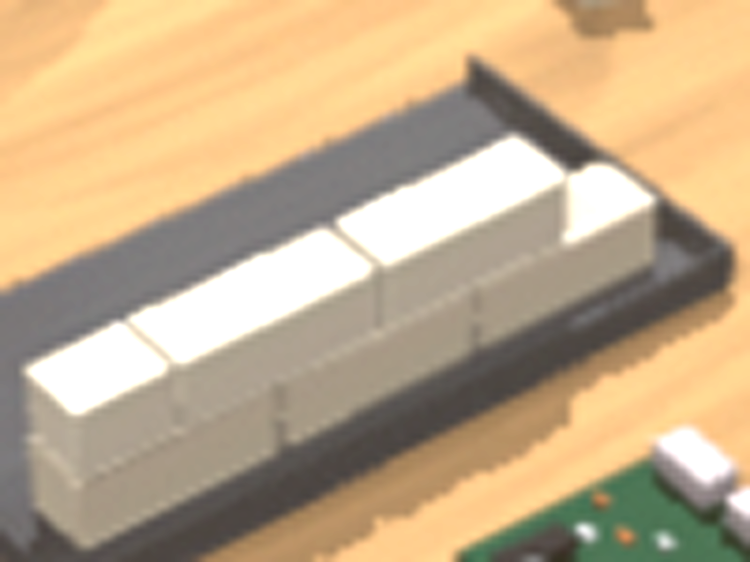

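```bash
cat >> h.py <<'E'
def sedge(V,y,z,x=-16,span=12):
    d=np.linspace(-span,span,241);P=[[*(wp(x,y+k)/1000),z] for k in d]
    q=proj("scene",P);v=cv2.remap(V.astype(np.float32),q[None,:,0].astype(np.float32),q[None,:,1].astype(np.float32),cv2.INTER_CUBIC)[0]
    g=np.abs(np.gradient(cv2.GaussianBlur(v[None],(0,0),6)[0]));i=g.argmax();lo,hi=max(0,i-35),min(241,i+36);w=g[lo:hi]-g[lo:hi].min()
    return round(y+(w*d[lo:hi]).sum()/w.sum(),1)
E
python3 - <<'E'
from h import *
s=cv2.imread("pics/scene22.png");V=cv2.cvtColor(s,cv2.COLOR_BGR2HSV)[:,:,2]
print("end- lower",[sedge(V,-133,z) for z in(.022,.026,.03,.034)],"upper",[sedge(V,-133,z) for z in(.050,.054,.058,.062,.066)])
print("joints lower",[[sjoint(V,y,z,13) for z in(.018,.022,.03)] for y in(-45,45)])
print("joints upper",[[sjoint(V,y,z,13)for z in(.048,.052,.056,.060,.064)] for y in(-90,0)])
E
```

```text
end- lower [np.float64(-133.3), np.float64(-133.4), np.float64(-133.2), np.float64(-133.9)] upper [np.float64(-131.4), np.float64(-122.7), np.float64(-123.8), np.float64(-125.9), np.float64(-128.5)]
joints lower [[(np.float64(-45.42), np.float32(0.47)), (np.float64(-46.74), np.float32(0.4)), (np.float64(-45.09), np.float32(0.13))], [(np.float64(44.64), np.float32(0.39)), (np.float64(43.76), np.float32(0.14)), (np.float64(45.44), np.float32(0.14))]]
joints upper [[(np.float64(-88.62), np.float32(0.08)), (np.float64(-89.83), np.float32(0.04)), (np.float64(-90.0), np.float32(0.0)), (np.float64(-90.0), np.float32(0.0)), (np.float64(-90.0), np.float32(0.0))], [(np.float64(-0.3), np.float32(0.1)), (np.float64(-0.24), np.float32(0.08)), (np.float64(-0.22), np.float32(0.11)), (np.float64(-0.06), np.float32(0.1)), (np.float64(-0.43), np.float32(0.07))]]
```

```bash
python3 - <<'E'
from h import *
s=cv2.imread("pics/scene22.png");c=cv2.resize(s[222:256,186:222],None,fx=18,fy=18,interpolation=cv2.INTER_CUBIC);cv2.imwrite("pics/z22s.png",c)
E
```

```text
(no output)
```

View pics/z22s.png

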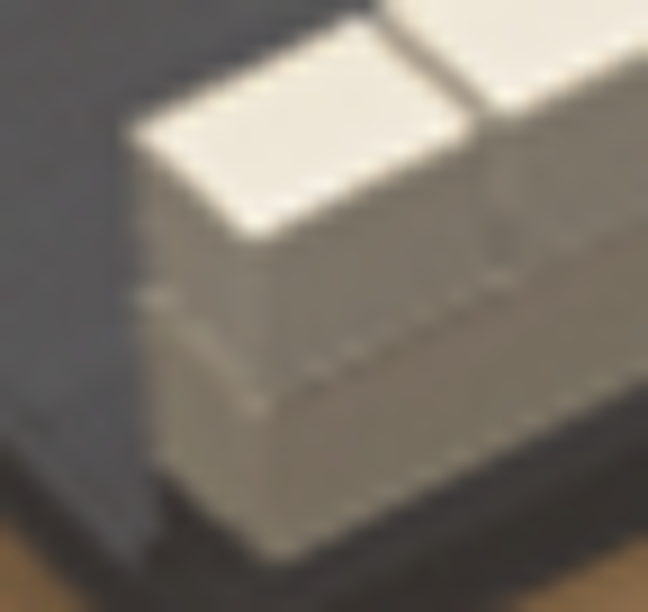

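Emit:
{"name": "step_arm", "arguments": {"deltas": [[0, 0, 10, 5, 0, 10, 55], [0, 0, 18.5, 5, 0, 30, 55], [0, 0, 18.5, 5, 0, 60, 55], [0, 0, 18.5, 5, 0, 65, 55], [0, 0, 18.5, 5, 0, 65, 55], [0, 0, 18.5, 5, 0, 65, 55], [0, 0, 18.5, 5, 0, 65, 55], [0, 0, 18.5, 5, 0, 65, 55]]}}

```text
time: 59.65
position: [0.4179, -0.3445, 0.0294]
tool_rot: [3.14, 0.082, 0.002]
ft_force: [0.6, -0.8, 0.6]
grip_width: 0.634
```

```bash
python3 - <<'E'
from h import *
import h; h.norm_jaw.__defaults__[0][0]=True
go([(420.3,-348.6,-19.5,-87.5)])
E
```

```text
now t 59.65 p [ 417.9 -344.5   29.4] jaw -87.0 grip 55.2 F [ 0.6 -0.8  0.6] j7 -0.48
row [0.0, -0.1, 0.5] [2.1, 4.2, 48.9] rows>= 0.79 0.05 jaw -87.5
```

Emit:
{"name": "step_arm", "arguments": {"deltas": [[0, 0, 0.5, 2, 4, 5, 55], [0, 0, 0.5, 2, 4, 20, 55], [0, 0, 0.5, 2, 4, 40, 55], [0, 0, 0.5, 2, 4, 49, 55], [0, 0, 0.5, 2, 4, 49, 55], [0, 0, 0.5, 2, 4, 49, 20], [0, 0, 0.5, 2, 4, 49, 20], [0, 0, 0.5, 2, 4, 49, 20]]}}

```text
time: 60.65
position: [0.4201, -0.3487, -0.0196]
tool_rot: [3.14, 0.068, 0.001]
ft_force: [0.4, -0.4, 0.4]
grip_width: 0.376
```

Emit:
{"name": "step_arm", "arguments": {"deltas": [[0, 0, 0, 0, 0, 0, 20], [0, 0, 0, 0, 0, 0, 20], [0, 0, 0, 0, 0, 0, 20], [0, 0, 0, 0, 0, 0, 20], [0, 0, 0, 0, 0, -20, 20], [0, 0, 0, 0, 0, -60, 20], [0, 0, 0, 0, 0, -105, 20], [0, 0, 0, 0, 0, -105, 20]]}}

```text
time: 61.65
position: [0.4215, -0.3498, 0.0885]
tool_rot: [3.139, 0.068, 0.009]
ft_force: [0.1, -0.8, -1.8]
grip_width: 0.36
```

```bash
python3 - <<'E'
from h import *
p=wp(0,114);print(p)
go([(*p,85,1.5)])
E
```

```text
[591.51582789 138.16093505]
now t 61.65 p [ 421.5 -349.8   88.5] jaw -87.5 grip 31.3 F [ 0.1 -0.8 -1.8] j7 -0.56
row [0.4, -0.2, -89.0] [191.0, -480.2, 3.6] rows>= 8.27 8.32 jaw 1.5
```

Emit:
{"name": "step_arm", "arguments": {"deltas": [[0, 0, -9, 20, -50, 2, 20], [0, 0, -18, 40, -102, 3, 20], [0, 0, -28, 62, -156, 4, 20], [0, 0, -38, 84, -212, 4, 20], [0, 0, -48, 106, -268, 4, 20], [0, 0, -58, 128, -324, 4, 20], [0, 0, -68, 150, -380, 4, 20], [0, 0, -78, 172, -432, 4, 20]]}}

```text
time: 62.65
position: [0.572, 0.0932, 0.0801]
tool_rot: [-2.39, -2.037, 0.002]
ft_force: [1.2, 0.4, -0.3]
grip_width: 0.365
```

Emit:
{"name": "step_arm", "arguments": {"deltas": [[0, 0, -6, 20, -20, 0, 20], [0, 0, -11, 40, -33, 0, 20], [0, 0, -11, 40, -33, 10, 20], [0, 0, -11, 40, -33, 25, 20], [0, 0, -11, 40, -33, 25, 20], [0, 0, -11, 40, -33, 25, 20], [0, 0, -11, 40, -33, 25, 20], [0, 0, -11, 40, -33, 25, 20]]}}

```text
time: 63.65
position: [0.5472, 0.1356, 0.0563]
tool_rot: [2.193, 2.25, 0.001]
ft_force: [0.4, -1.2, -0.3]
grip_width: 0.366
```

```bash
python3 - <<'E'
from h import *
p=wp(0,113);print(p)
go([(*p,24,1.5)])
E
```

```text
[591.54200484 137.16127772]
now t 63.65 p [547.2 135.6  56.3] jaw 1.5 grip 31.8 F [ 0.4 -1.2 -0.3] j7 -0.06
row [0.0, -0.0, -0.0] [0.5, 44.3, 32.4] rows>= 0.88 0.01 jaw 1.5
```

Emit:
{"name": "step_arm", "arguments": {"deltas": [[0, 0, 0, 0, 15, -8, 20], [0, 0, 0, 0.5, 35, -8, 20], [0, 0, 0, 0.5, 44.3, -8, 20], [0, 0, 0, 0.5, 44.3, -8, 20], [0, 0, 0, 0.5, 44.3, -8, 20], [0, 0, 0, 0.5, 44.3, -8, 20], [0, 0, 0, 0.5, 44.3, -8, 20], [0, 0, 0, 0.5, 44.3, -8, 20]]}}

```text
time: 64.65
position: [0.591, 0.1374, 0.064]
tool_rot: [-2.192, -2.25, -0.0]
ft_force: [-0.5, -0.2, -1.5]
grip_width: 0.366
```

```bash
python3 - <<'E'
from h import *
p=wp(0,113)
go([(*p,23.5,1.5)])
E
```

```text
now t 64.65 p [591.  137.4  64. ] jaw 1.5 grip 31.8 F [-0.5 -0.2 -1.5] j7 -0.01
row [0.0, -0.0, -0.0] [-0.3, 0.6, 40.5] rows>= 0.65 0.0 jaw 1.5
```

Emit:
{"name": "step_arm", "arguments": {"deltas": [[0, 0, 0, -0.3, 0.6, 15, 20], [0, 0, 0, -0.3, 0.6, 32, 20], [0, 0, 0, -0.3, 0.6, 40, 20], [0, 0, 0, -0.3, 0.6, 40, 20], [0, 0, 0, -0.3, 0.6, 40, 20], [0, 0, 0, -0.3, 0.6, 40, 20], [0, 0, 0, -0.3, 0.6, 40, 20], [0, 0, 0, -0.3, 0.6, 40, 20]]}}

```text
time: 65.65
position: [0.5919, 0.1371, 0.0242]
tool_rot: [2.192, 2.25, 0.001]
ft_force: [0.6, -0.2, -1.2]
grip_width: 0.362
```

```bash
python3 - <<'E'
from h import *
p=wp(0,113)
go([(*p,20.4,1.5)])
s=snap("scene","scene23");crop(s,220,170,300,230,9,"s23")
E
```

```text
now t 65.65 p [591.9 137.1  24.2] jaw 1.5 grip 31.5 F [ 0.6 -0.2 -1.2] j7 0.01
row [0.0, -0.0, -0.0] [0.1, -0.3, 3.8] rows>= 0.06 0.0 jaw 1.5
```

View pics/s23.png

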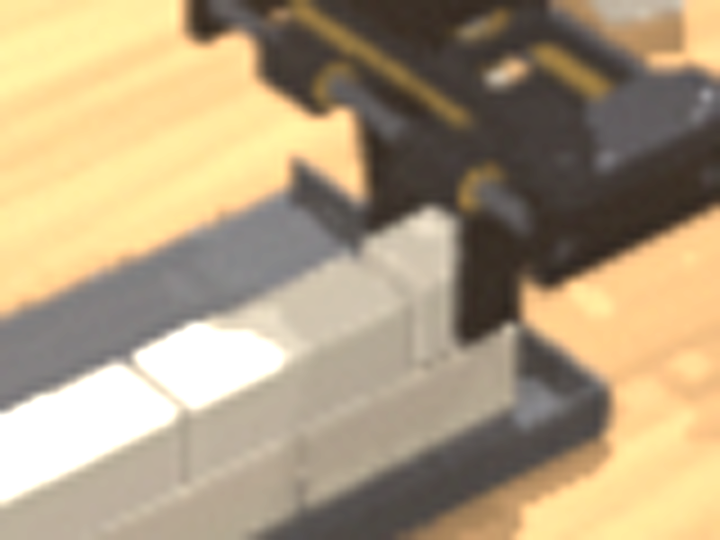

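Emit:
{"name": "step_arm", "arguments": {"deltas": [[0, 0, 0, 0, -0.3, 2, 20], [0, 0, 0, 0, -0.3, 3.8, 20], [0, 0, 0, 0, -0.3, 3.8, 20], [0, 0, 0, 0, -0.3, 3.8, 20], [0, 0, 0, 0, -0.3, 3.8, 20], [0, 0, 0, 0, -0.3, 3.8, 36], [0, 0, 0, 0, -0.3, 3.8, 40], [0, 0, 0, 0, -0.3, 3.8, 46]]}}

```text
time: 66.7
position: [0.5914, 0.137, 0.0199]
tool_rot: [2.192, 2.25, -0.0]
ft_force: [0.1, 0.3, 0.9]
grip_width: 0.487
```

Emit:
{"name": "step_arm", "arguments": {"deltas": [[0, 0, 0, 0, 0, 0, 55], [0, 0, 0, 0, 0, 0, 55], [0, 0, 0, 0, 0, -40, 55], [0, 0, 0, 0, 0, -80, 55], [0, 0, -10, 40, -5, -80, 55], [0, 0, -20, 90, -12, -80, 55], [0, 0, -30, 140, -18, -80, 55], [0, 0, -40, 190, -24, -80, 55]]}}

```text
time: 67.7
position: [0.5622, 0.3279, 0.1004]
tool_rot: [1.283, 2.868, 0.001]
ft_force: [0.1, 0.6, -0.3]
grip_width: 0.633
```

```bash
python3 - <<'E'
from h import *
t=snap("top","top24");crop(t,245,180,340,204,8,"z24t");s=snap("scene","scene24");crop(s,190,180,290,255,7.5,"s24")
V=cv2.cvtColor(t,cv2.COLOR_BGR2HSV)[:,:,2]
for v in(190,191,192,193):
    L=edge(V,(244,v),(252,v),1);jl=dip(V,(259,v),(267,v),1);j=dip(V,(288,v),(296,v),1);j2=dip(V,(317,v),(325,v),1);R=edge(V,(331,v),(340,v),1)
    print(v,"L,jl,j,j2,R",wall(topmm([L,jl,j,j2,R],.072))[:,1].round(1),"raw",wall(onplane("top",[L,jl,j,j2,R],.072)[:,:2]*1000)[:,1].round(1))
for u in (250,253,256,260,265,272,280,288,296,303,310,317,323,326,329,331):
    f=edge(V,(u,183),(u,190),2);n=edge(V,(u,194),(u,202.5),2);print(u,wall(topmm([f,n],.072))[:,0].round(1).tolist())
go([(550,428.2,95,75.3)])
E
```

```text
190 L,jl,j,j2,R [ 132.3   88.9    0.5  -88.4 -131.1] raw [ 132.5   88.7   -0.8  -90.7 -133.9]
191 L,jl,j,j2,R [ 132.3   88.9    0.5  -88.5 -130.9] raw [ 132.6   88.7   -0.8  -90.7 -133.7]
192 L,jl,j,j2,R [ 132.5   88.9    0.5  -88.6 -130.8] raw [ 132.7   88.7   -0.7  -90.9 -133.6]
193 L,jl,j,j2,R [ 132.5   89.     0.4  -88.8 -131. ] raw [ 132.8   88.8   -0.8  -91.1 -133.8]
250 [16.6, -16.7]
253 [16.6, -17.3]
256 [16.4, -17.5]
260 [16.2, -18.3]
265 [15.9, -18.2]
272 [15.6, -18.3]
280 [16.9, -18.2]
288 [16.9, -17.4]
296 [17.2, -17.0]
303 [16.8, -17.1]
310 [16.3, -17.9]
317 [16.0, -19.3]
323 [15.8, -20.6]
326 [17.4, -18.3]
329 [17.4, -16.6]
331 [17.0, -16.5]
now t 67.8 p [559.2 335.3  99.6] jaw 42.2 grip 55.2 F [-0.8  0.8 -0.6] j7 0.33
row [0.2, -0.2, -33.1] [75.0, 55.7, 5.0] rows>= 1.5 3.09 jaw 75.3
```

View pics/z24t.png

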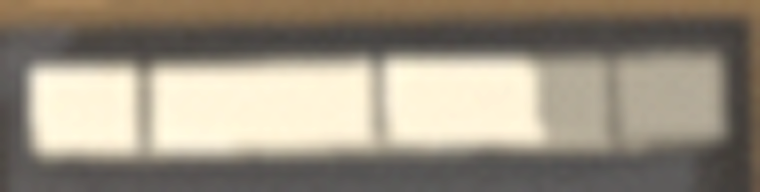

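View pics/s24.png

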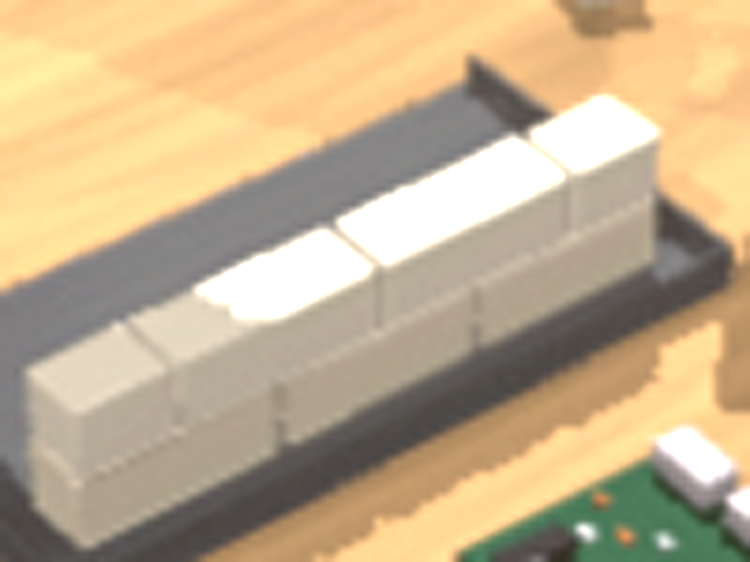

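Emit:
{"name": "step_arm", "arguments": {"deltas": [[0, 0, -10, 25, 18, 0, 55], [0, 0, -20, 50, 38, 3, 55], [0, 0, -31, 73, 54, 5, 55], [0, 0, -31, 73, 54, 30, 55], [0, 0, -31, 73, 54, 70, 55], [0, 0, -31, 73, 54, 75, 55], [0, 0, -31, 73, 54, 75, 55], [0, 0, -31, 73, 54, 75, 55]]}}

```text
time: 68.8
position: [0.5559, 0.4174, 0.0273]
tool_rot: [0.478, 3.103, 0.004]
ft_force: [0.5, 0.5, 0.6]
grip_width: 0.628
```

```bash
python3 - <<'E'
from h import *
go([(550.2,428.2,-19.5,75.3)])
E
```

```text
now t 68.8 p [555.9 417.4  27.3] jaw 72.5 grip 54.6 F [0.5 0.5 0.6] j7 0.74
row [0.1, 0.1, -2.8] [8.8, 8.5, 46.8] rows>= 0.77 0.27 jaw 75.3
```

Emit:
{"name": "step_arm", "arguments": {"deltas": [[0, 0, -2.8, 9, 8.5, 0, 55], [0, 0, -2.8, 9, 8.5, 0, 55], [0, 0, -2.8, 9, 8.5, 5, 55], [0, 0, -2.8, 9, 8.5, 25, 55], [0, 0, -2.8, 9, 8.5, 40, 55], [0, 0, -2.8, 9, 8.5, 47, 55], [0, 0, -2.8, 9, 8.5, 47, 55], [0, 0, -2.8, 9, 8.5, 47, 55]]}}

```text
time: 69.8
position: [0.5491, 0.4278, -0.0214]
tool_rot: [0.402, 3.115, 0.001]
ft_force: [0.2, -0.8, -0.2]
grip_width: 0.628
```

Emit:
{"name": "step_arm", "arguments": {"deltas": [[0, 0, 0, 0, 0, 0, 20], [0, 0, 0, 0, 0, 0, 20], [0, 0, 0, 0, 0, 0, 20], [0, 0, 0, 0, 0, 0, 20], [0, 0, 0, 0, 0, 0, 20], [0, 0, 0, 0, 0, 0, 20], [0, 0, 0, 0, 0, 0, 20], [0, 0, 0, 0, 0, 0, 20]]}}

```text
time: 70.8
position: [0.5488, 0.4283, -0.0214]
tool_rot: [0.402, 3.115, 0.002]
ft_force: [-0.3, 2.3, 2.8]
grip_width: 0.366
```

```bash
python3 - <<'E'
from h import *
p=wp(0,90);print(p)
go([(*p,115,1.5)])
E
```

```text
[592.14407465 114.16915925]
now t 70.8 p [548.8 428.3 -21.4] jaw 75.3 grip 31.9 F [-0.3  2.3  2.8] j7 0.78
row [0.1, -0.0, 73.8] [-121.7, -292.7, -136.7] rows>= 5.52 6.9 jaw 1.5
```

Emit:
{"name": "step_arm", "arguments": {"deltas": [[0, 0, 0, 0, 0, -55, 20], [0, 0, 10, -5, -15, -110, 20], [0, 0, 20, -20, -50, -137, 20], [0, 0, 30, -38, -95, -137, 20], [0, 0, 40, -56, -140, -137, 20], [0, 0, 50, -75, -185, -137, 20], [0, 0, 60, -93, -230, -137, 20], [0, 0, 70, -110, -270, -137, 20]]}}

```text
time: 71.8
position: [0.5848, 0.1351, 0.1139]
tool_rot: [-2.124, -2.313, 0.006]
ft_force: [0.6, 0.5, -2.3]
grip_width: 0.367
```

Emit:
{"name": "step_arm", "arguments": {"deltas": [[0, 0, 4, -7, -20, 0, 20], [0, 0, 4, -10, -26, 0, 20], [0, 0, 4, -10, -26, 0, 20], [0, 0, 4, -10, -26, 0, 20], [0, 0, 4, -10, -26, 10, 20], [0, 0, 4, -10, -26, 25, 20], [0, 0, 4, -10, -26, 25, 20], [0, 0, 4, -10, -26, 25, 20]]}}

```text
time: 72.8
position: [0.5614, 0.126, 0.0899]
tool_rot: [2.196, 2.246, -0.001]
ft_force: [0.8, 0.4, -1.1]
grip_width: 0.366
```

```bash
python3 - <<'E'
from h import *
p=wp(0,90.5);print(p)
go([(*p,55,1.5)])
E
```

```text
[592.13098618 114.66898791]
now t 72.8 p [561.4 126.   89.9] jaw 1.3 grip 31.8 F [ 0.8  0.4 -1.1] j7 -0.06
row [-0.0, 0.0, -0.2] [-12.0, 30.5, 34.9] rows>= 0.77 0.02 jaw 1.5
```

Emit:
{"name": "step_arm", "arguments": {"deltas": [[0, 0, -0.2, -6, 15, 0, 20], [0, 0, -0.2, -12, 30.5, 0, 20], [0, 0, -0.2, -12, 30.5, 10, 20], [0, 0, -0.2, -12, 30.5, 25, 20], [0, 0, -0.2, -12, 30.5, 25, 20], [0, 0, -0.2, -12, 30.5, 25, 20], [0, 0, -0.2, -12, 30.5, 25, 20], [0, 0, -0.2, -12, 30.5, 25, 20]]}}

```text
time: 73.8
position: [0.5924, 0.1151, 0.0656]
tool_rot: [2.192, 2.25, 0.001]
ft_force: [-0.7, 0.5, -1.0]
grip_width: 0.365
```

```bash
python3 - <<'E'
from h import *
p=wp(0,90.5)
go([(*p,53.5,1.5),(*p,50.6,1.5)])
E
```

```text
now t 73.8 p [592.4 115.1  65.6] jaw 1.5 grip 31.7 F [-0.7  0.5 -1. ] j7 0.02
row [0.0, -0.0, 0.0] [-0.4, -0.3, 12.1] rows>= 0.19 0.01 jaw 1.5
row [0.0, -0.0, 0.0] [-0.4, -0.3, 15.0] rows>= 0.05 0.0 jaw 1.5
```

Emit:
{"name": "step_arm", "arguments": {"deltas": [[0, 0, 0, -0.4, -0.3, 5, 20], [0, 0, 0, -0.4, -0.3, 10, 20], [0, 0, 0, -0.4, -0.3, 12, 20], [0, 0, 0, -0.4, -0.3, 12, 20], [0, 0, 0, -0.4, -0.3, 13, 20], [0, 0, 0, -0.4, -0.3, 14, 20], [0, 0, 0, -0.4, -0.3, 14.8, 20], [0, 0, 0, -0.4, -0.3, 14.8, 20]]}}

```text
time: 74.8
position: [0.592, 0.1145, 0.0506]
tool_rot: [-2.192, -2.25, -0.0]
ft_force: [-0.8, 0.1, 0.8]
grip_width: 0.365
```

```bash
python3 - <<'E'
from h import *
p=wp(0,90.5)
go([(*p,50.6,1.5)])
s=snap("scene","scene25");crop(s,220,160,300,230,9,"s25")
E
```

```text
now t 74.8 p [592.  114.5  50.6] jaw 1.5 grip 31.8 F [-0.8  0.1  0.8] j7 0.03
row [0.0, -0.0, -0.0] [0.2, 0.2, 0.0] rows>= 0.0 0.0 jaw 1.5
```

View pics/s25.png

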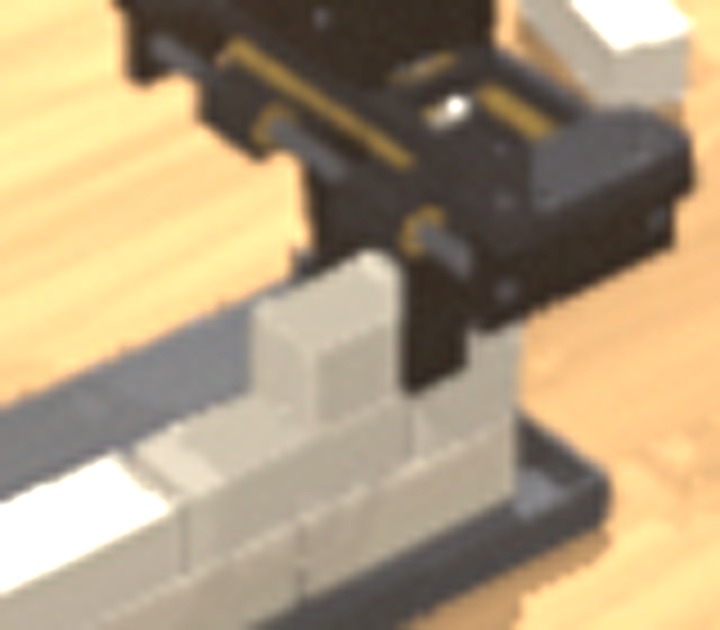

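Emit:
{"name": "step_arm", "arguments": {"deltas": [[0, 0, 0, 0, 0, 0.2, 20], [0, 0, 0, 0, 0, 0.2, 36], [0, 0, 0, 0, 0, 0.2, 40], [0, 0, 0, 0, 0, 0.2, 46], [0, 0, 0, 0, 0, 0.2, 55], [0, 0, 0, 0, 0, -40, 55], [0, 0, 0, 0, 0, -55, 55], [0, 0, 0, 10, -40, -55, 55]]}}

```text
time: 75.85
position: [0.5544, 0.1223, 0.1069]
tool_rot: [2.193, 2.244, 0.005]
ft_force: [-0.7, 0.7, 0.5]
grip_width: 0.63
```

```bash
python3 - <<'E'
from h import *
go([(409.3,357.8,105,75.5)])
E
```

```text
now t 75.85 p [554.4 122.3 106.9] jaw 1.3 grip 54.8 F [-0.7  0.7  0.5] j7 -0.08
row [0.2, 0.2, -74.2] [238.8, -139.6, 1.0] rows>= 4.43 6.93 jaw 75.5
```

Emit:
{"name": "step_arm", "arguments": {"deltas": [[0, 0, -10, 40, -22, 0, 55], [0, 0, -20, 80, -44, 0, 55], [0, 0, -30, 120, -66, 0, 55], [0, 0, -40, 160, -90, 0, 55], [0, 0, -50, 200, -115, 0, 55], [0, 0, -60, 230, -134, 0, 55], [0, 0, -70, 238, -139, 0, 55], [0, 0, -74, 238, -139, 10, 55]]}}

```text
time: 76.85
position: [0.4058, 0.3594, 0.0956]
tool_rot: [0.388, 3.117, 0.002]
ft_force: [-0.2, -0.3, -0.9]
grip_width: 0.632
```

```bash
python3 - <<'E'
from h import *
t=snap("top","top26");crop(t,245,178,340,204,8,"z26t");s=snap("scene","scene26");crop(s,190,170,290,250,7.5,"s26")
V=cv2.cvtColor(t,cv2.COLOR_BGR2HSV)[:,:,2]
print(V[191,242:282])
go([(408.5,358,-19.5,75.5)])
E
```

```text
[ 74  61  55  51  57  66  91 115 127 131 137 151 166 174 173 165 160 149
 144 137 130 127 126 125 126 127 127 126 125 127 127 127 127 127 124 117
 113 115 119 123]
now t 76.95 p [405.6 357.2  94.2] jaw 75.5 grip 55.1 F [ 0.1 -0.2 -0.3] j7 0.62
row [-0.1, -0.1, 0.0] [-2.7, 1.7, 113.7] rows>= 1.82 0.01 jaw 75.5
```

View pics/z26t.png

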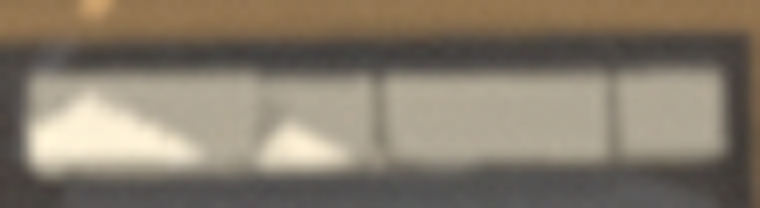

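View pics/s26.png

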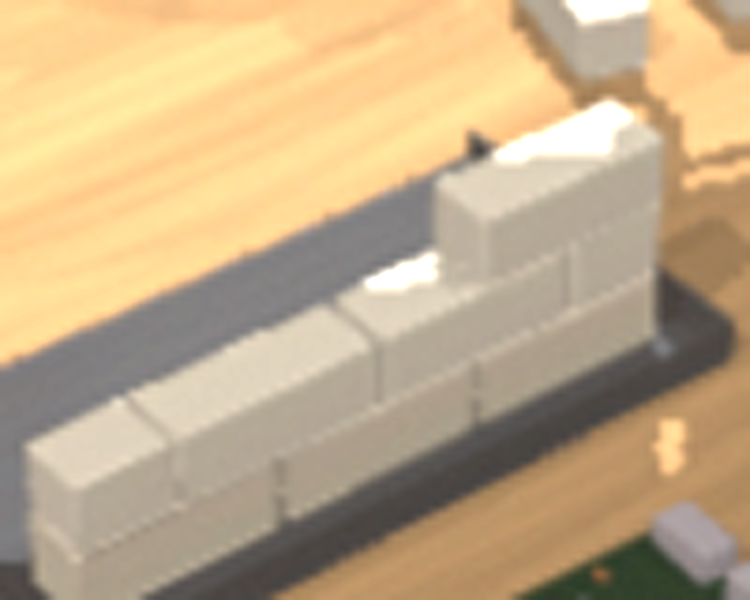

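```bash
python3 - <<'E'
from h import *
s=cv2.imread("pics/scene26.png");c=cv2.resize(s[180:232,240:284],None,fx=14,fy=11.5,interpolation=cv2.INTER_CUBIC);c=cv2.resize(s[180:230,240:284],None,fx=12,fy=12,interpolation=cv2.INTER_CUBIC);cv2.imwrite("pics/z26s.png",cv2.convertScaleAbs(c,alpha=1.2))
for z in(.024,.04,.056,.072,.088,.104): print(z,[((proj("scene",[*(wp(15.5,y)/1000),z])[0]-[240,180]+.5)*12).round(0).tolist() for y in(45,47,88,92,133)])
E
```

```text
0.024 [[169.0, 517.0], [175.0, 514.0], [310.0, 446.0], [323.0, 440.0], [453.0, 374.0]]
0.04 [[169.0, 464.0], [176.0, 461.0], [312.0, 393.0], [325.0, 387.0], [456.0, 322.0]]
0.056 [[169.0, 410.0], [176.0, 407.0], [313.0, 340.0], [326.0, 333.0], [458.0, 269.0]]
0.072 [[169.0, 355.0], [176.0, 352.0], [314.0, 285.0], [327.0, 279.0], [460.0, 215.0]]
0.088 [[170.0, 299.0], [177.0, 296.0], [315.0, 230.0], [329.0, 224.0], [463.0, 160.0]]
0.104 [[170.0, 243.0], [177.0, 240.0], [317.0, 174.0], [330.0, 168.0], [465.0, 104.0]]
```

View pics/z26s.png

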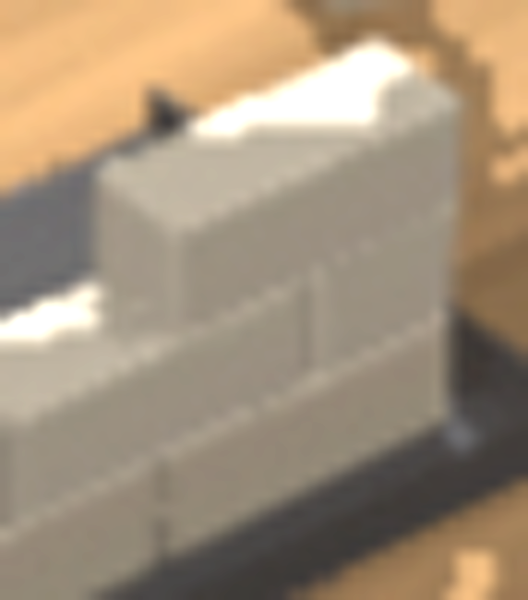

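```bash
python3 - <<'E'
from h import *
t=cv2.imread("pics/top26.png");V=cv2.cvtColor(t,cv2.COLOR_BGR2HSV)[:,:,2]
for v in(189,190,191,192,193,194):
    L=edge(V,(244,v),(252,v),1);R=dip(V,(273,v),(281,v),1);R2=edge(V,(273,v),(281,v),1);j=dip(V,(288,v),(296,v),1);j2=dip(V,(317,v),(325,v),1)
    print(v,"L,R sc",wall(topmm([L,R,R2],.104))[:,1].round(1),"raw",wall(onplane("top",[L,R,R2],.104)[:,:2]*1000)[:,1].round(1),"j",wall(topmm([j,j2],.072))[:,1].round(1))
E
```

```text
189 L,R sc [131.9   nan  48.4] raw [132.2   nan  47.7] j [  0.2 -88.5]
190 L,R sc [132.3  44.6  48.2] raw [132.5  43.9  47.5] j [  0.1 -88.5]
191 L,R sc [132.5  43.5  47.9] raw [132.8  42.7  47.2] j [  0.  -88.5]
192 L,R sc [132.7  43.6  38.4] raw [133.   42.9  37.6] j [  0.  -88.5]
193 L,R sc [132.9  47.5  39.2] raw [133.1  46.8  38.4] j [ -0.1 -88.7]
194 L,R sc [132.8  49.6  41.3] raw [133.1  48.9  40.6] j [ -0.1 -88.8]h.py:96: RuntimeWarning: invalid value encountered in divide
  q,v=prof(img,p0,p1,200,width);w=np.clip(np.maximum(v[0],v[-1])-10-v,0,None);return (q*w[:,None]).sum(0)/w.sum()
```

Emit:
{"name": "step_arm", "arguments": {"deltas": [[0, 0, 0, -2, 1, 30, 55], [0, 0, 0, -2, 1, 60, 55], [0, 0, 0, -2, 1, 70, 55], [0, 0, 0, -2, 1, 70, 55], [0, 0, 0, -2, 1, 70, 55], [0, 0, 0, -2, 1, 70, 55], [0, 0, 0, -2, 1, 70, 55], [0, 0, 0, -2, 1, 70, 55]]}}

```text
time: 77.95
position: [0.4088, 0.3583, 0.0257]
tool_rot: [0.397, 3.116, 0.001]
ft_force: [0.1, 0.3, -0.2]
grip_width: 0.632
```

```bash
python3 - <<'E'
from h import *
go([(408.5,358,-19.5,75.5)])
E
```

```text
now t 77.95 p [408.8 358.3  25.7] jaw 75.5 grip 55.0 F [ 0.1  0.3 -0.2] j7 0.67
row [0.0, 0.0, -0.0] [0.2, -0.4, 45.2] rows>= 0.72 0.0 jaw 75.5
```

Emit:
{"name": "step_arm", "arguments": {"deltas": [[0, 0, 0, 0, -0.4, 20, 55], [0, 0, 0, 0, -0.4, 38, 55], [0, 0, 0, 0, -0.4, 45, 55], [0, 0, 0, 0, -0.4, 45, 55], [0, 0, 0, 0, -0.4, 45, 20], [0, 0, 0, 0, -0.4, 45, 20], [0, 0, 0, 0, -0.4, 45, 20], [0, 0, 0, 0, -0.4, 45, 20]]}}

```text
time: 78.95
position: [0.409, 0.3584, -0.0191]
tool_rot: [0.397, 3.116, 0.002]
ft_force: [-0.3, 0.8, 1.5]
grip_width: 0.367
```

```bash
python3 - <<'E'
from h import *
p=wp(0,0.5);print(p)
go([(*p,115,1.5)])
E
```

```text
[594.48691153  24.69982866]
now t 78.95 p [409.  358.4 -19.1] jaw 75.5 grip 32.0 F [-0.3  0.8  1.5] j7 0.7
row [0.1, -0.0, 74.0] [-263.2, -276.4, -134.4] rows>= 6.47 6.92 jaw 1.5
```

Emit:
{"name": "step_arm", "arguments": {"deltas": [[0, 0, 0, 0, 0, -55, 20], [0, 0, 5, -5, -5, -115, 20], [0, 0, 15, -30, -32, -135, 20], [0, 0, 25, -70, -72, -135, 20], [0, 0, 35, -112, -115, -135, 20], [0, 0, 45, -154, -160, -135, 20], [0, 0, 55, -196, -204, -135, 20], [0, 0, 65, -236, -246, -135, 20]]}}

```text
time: 79.95
position: [0.5756, 0.0586, 0.1152]
tool_rot: [-2.016, -2.409, -0.0]
ft_force: [0.7, 1.2, -1.5]
grip_width: 0.363
```

```bash
python3 - <<'E'
from h import *
p=wp(0,0.5);print(p)
go([(*p,115,1.5)])
E
```

```text
[594.48691153  24.69982866]
now t 79.95 p [575.6  58.6 115.2] jaw 10.2 grip 31.5 F [ 0.7  1.2 -1.5] j7 0.22
row [-0.0, -0.0, 8.7] [-36.7, 12.6, 0.2] rows>= 0.62 0.81 jaw 1.5
```

Emit:
{"name": "step_arm", "arguments": {"deltas": [[0, 0, 5, -18, 6, 0, 20], [0, 0, 9, -36, 12, 0, 20], [0, 0, 9, -36, 12, 0, 20], [0, 0, 9, -36, 12, 5, 20], [0, 0, 9, -36, 12, 15, 20], [0, 0, 9, -36, 12, 15, 20], [0, 0, 9, -36, 12, 15, 20], [0, 0, 9, -36, 12, 15, 20]]}}

```text
time: 80.95
position: [0.594, 0.0274, 0.1006]
tool_rot: [2.192, 2.25, 0.001]
ft_force: [0.1, 0.2, -1.8]
grip_width: 0.365
```

```bash
python3 - <<'E'
from h import *
p=wp(0,0.5)
go([(*p,100,1.5),(*p,65,1.5)])
E
```

```text
now t 80.95 p [594.   27.4 100.6] jaw 1.5 grip 31.8 F [ 0.1  0.2 -1.8] j7 0.17
row [0.0, -0.0, 0.0] [-2.7, 0.4, 0.6] rows>= 0.04 0.0 jaw 1.5
row [0.0, -0.0, 0.0] [-2.7, 0.4, 35.6] rows>= 0.56 0.0 jaw 1.5
```

Emit:
{"name": "step_arm", "arguments": {"deltas": [[0, 0, 0, -2.7, 0.4, 0, 20], [0, 0, 0, -2.7, 0.4, 5, 20], [0, 0, 0, -2.7, 0.4, 15, 20], [0, 0, 0, -2.7, 0.4, 28, 20], [0, 0, 0, -2.7, 0.4, 38, 20], [0, 0, 0, -2.7, 0.4, 43, 20], [0, 0, 0, -2.7, 0.4, 43, 20], [0, 0, 0, -2.7, 0.4, 43, 20]]}}

```text
time: 81.95
position: [0.5946, 0.0245, 0.0577]
tool_rot: [2.192, 2.25, 0.001]
ft_force: [1.2, -0.2, -1.3]
grip_width: 0.364
```

```bash
python3 - <<'E'
from h import *
p=wp(0,0.5)
go([(*p,53.1,1.5)])
s=snap("scene","scene27");crop(s,200,165,280,235,9,"s27")
E
```

```text
now t 81.95 p [594.6  24.5  57.7] jaw 1.5 grip 31.7 F [ 1.2 -0.2 -1.3] j7 0.2
row [0.0, -0.0, -0.0] [0.2, -0.1, 4.6] rows>= 0.07 0.0 jaw 1.5
```

View pics/s27.png

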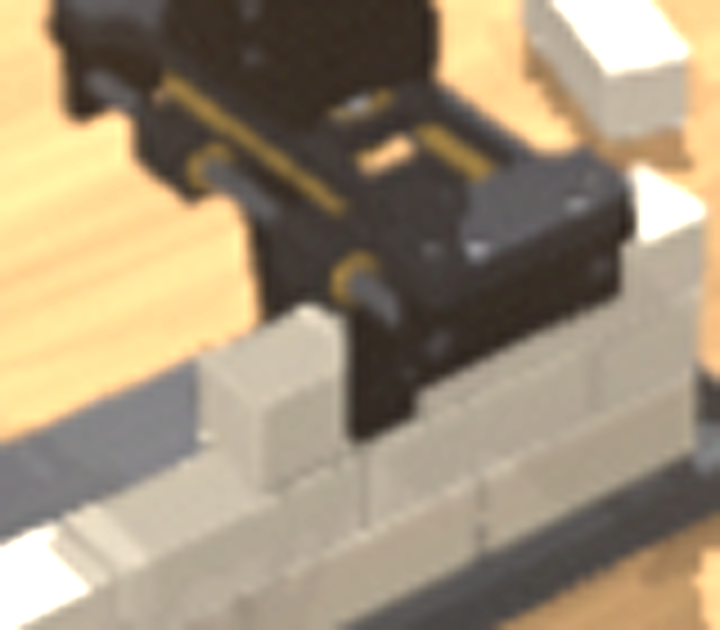

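```bash
python3 - <<'E'
from h import *
f=lambda p:((p-[200,165]+.5)*9).round(0).tolist()
for z in(.024,.056,.0766,.1086): print(z,[f(proj("scene",[*(wp(15.5,y)/1000),z])[0]) for y in(-45,-43,-40,0,45)])
s=cv2.imread("pics/scene27.png");c=cv2.resize(s[190:235,205:255],None,fx=15,fy=13,interpolation=cv2.INTER_CUBIC);cv2.imwrite("pics/z27.png",cv2.convertScaleAbs(c,alpha=1.2))
E
```

```text
0.024 [[253.0, 640.0], [258.0, 637.0], [266.0, 633.0], [372.0, 581.0], [487.0, 523.0]]
0.056 [[249.0, 558.0], [255.0, 556.0], [263.0, 552.0], [370.0, 499.0], [487.0, 442.0]]
0.0766 [[247.0, 505.0], [253.0, 502.0], [261.0, 498.0], [369.0, 446.0], [487.0, 389.0]]
0.1086 [[244.0, 419.0], [250.0, 416.0], [258.0, 412.0], [368.0, 361.0], [488.0, 305.0]]
```

View pics/z27.png

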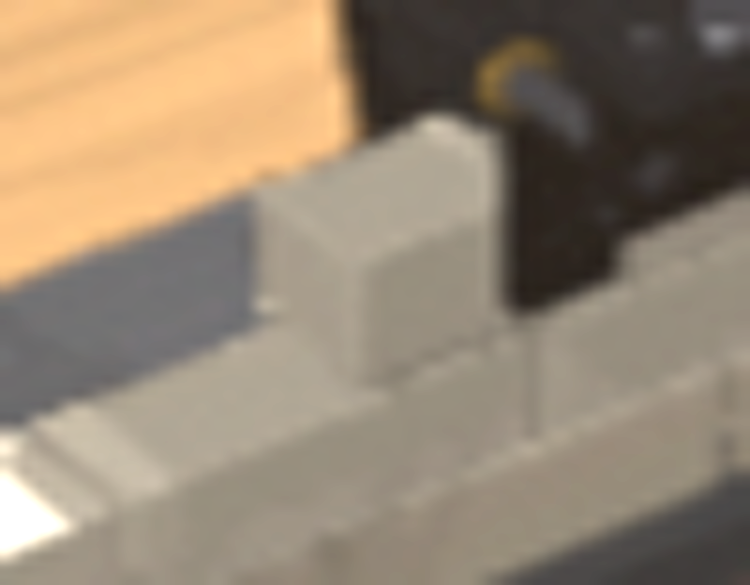

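Emit:
{"name": "step_arm", "arguments": {"deltas": [[0, 0, 0, -1.5, 0, 0, 20], [0, 0, 0, -3, 0, 0, 20], [0, 0, 0, -3, 0, 1, 20], [0, 0, 0, -3, 0, 2, 20], [0, 0, 0, -3, 0, 3, 20], [0, 0, 0, -3, 0, 4, 20], [0, 0, 0, -3, 0, 4.8, 20], [0, 0, 0, -3, 0, 4.8, 20]]}}

```text
time: 83.0
position: [0.5943, 0.0216, 0.0529]
tool_rot: [-2.192, -2.25, -0.0]
ft_force: [-1.0, 0.5, 1.9]
grip_width: 0.361
```

```bash
python3 - <<'E'
from h import *
go([])
E
```

```text
now t 83.0 p [594.3  21.6  52.9] jaw 1.5 grip 31.4 F [-1.   0.5  1.9] j7 0.21
```

Emit:
{"name": "step_arm", "arguments": {"deltas": [[0, 0, 0, 0, 0, 0, 20], [0, 0, 0, 0, 0, 0, 36], [0, 0, 0, 0, 0, 0, 40], [0, 0, 0, 0, 0, 0, 46], [0, 0, 0, 0, 0, 0, 55], [0, 0, 0, 0, 0, -40, 55], [0, 0, 0, 0, 0, -55, 55], [0, 0, 0, 10, -50, -55, 55]]}}

```text
time: 84.0
position: [0.5471, 0.029, 0.1088]
tool_rot: [2.191, 2.244, 0.001]
ft_force: [-1.1, -0.3, 1.2]
grip_width: 0.631
```

```bash
python3 - <<'E'
from h import *
go([(405,275,105,74.6)])
E
```

```text
now t 84.0 p [547.1  29.  108.8] jaw 1.4 grip 54.9 F [-1.1 -0.3  1.2] j7 0.08
row [0.1, 0.3, -73.2] [249.3, -136.1, 2.3] rows>= 4.55 6.84 jaw 74.6
```

Emit:
{"name": "step_arm", "arguments": {"deltas": [[0, 0, -10, 40, -22, 0, 55], [0, 0, -20, 85, -44, 0, 55], [0, 0, -30, 130, -68, 0, 55], [0, 0, -40, 170, -92, 0, 55], [0, 0, -50, 210, -114, 0, 55], [0, 0, -60, 242, -132, 0, 55], [0, 0, -70, 248, -136, 0, 55], [0, 0, -73, 248, -136, 10, 55]]}}

```text
time: 85.0
position: [0.4014, 0.2761, 0.0978]
tool_rot: [0.416, 3.113, 0.002]
ft_force: [-0.6, -0.3, -0.1]
grip_width: 0.634
```

```bash
python3 - <<'E'
from h import *
t=snap("top","top28");crop(t,245,178,340,204,8,"z28t");s=snap("scene","scene28");crop(s,190,165,290,250,7.5,"s28")
V=cv2.cvtColor(t,cv2.COLOR_BGR2HSV)[:,:,2]
for v in(188,189,190,191,192,193):
    L=edge(V,(244,v),(252,v),1);j=dip(V,(273,v),(282,v),1);R=edge(V,(302,v),(311,v),1)
    print(v,"L,j,R sc",wall(topmm([L,j,R],.104))[:,1].round(1),"raw",wall(onplane("top",[L,j,R],.104)[:,:2]*1000)[:,1].round(1))
go([(404.2,275.3,-19.5,74.6)])
E
```

```text
188 L,j,R sc [131.7  44.8 -39.8] raw [132.   44.1 -41.5]
189 L,j,R sc [131.8  44.6 -39.7] raw [132.1  43.9 -41.4]
190 L,j,R sc [131.8  44.9 -40. ] raw [132.   44.2 -41.7]
191 L,j,R sc [131.8  47.4 -48.7] raw [132.1  46.7 -50.5]
192 L,j,R sc [132.   48.8 -41. ] raw [132.3  48.1 -42.8]
193 L,j,R sc [132.2  49.3 -48.8] raw [132.5  48.6 -50.6]
now t 85.1 p [400.8 274.2  96.5] jaw 74.5 grip 55.0 F [ 0.5 -1.2  0.1] j7 0.67
row [-0.1, -0.1, -0.1] [-3.1, 2.1, 116.0] rows>= 1.86 0.01 jaw 74.6
```

View pics/z28t.png

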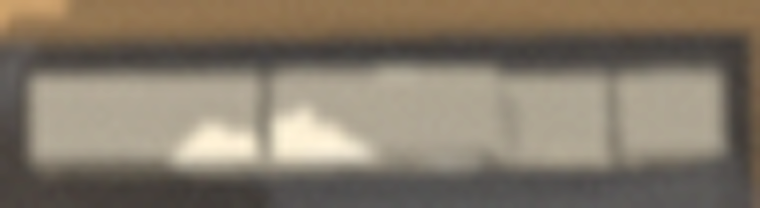

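View pics/s28.png

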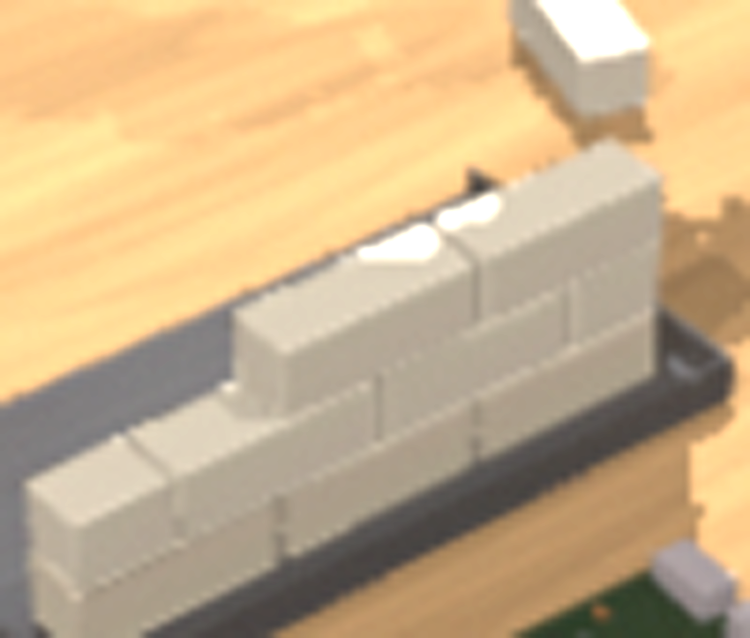

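Emit:
{"name": "step_arm", "arguments": {"deltas": [[0, 0, 0, -2, 1, 30, 55], [0, 0, 0, -2, 1, 60, 55], [0, 0, 0, -2, 1, 70, 55], [0, 0, 0, -2, 1, 70, 55], [0, 0, 0, -2, 1, 70, 55], [0, 0, 0, -2, 1, 70, 55], [0, 0, 0, -2, 1, 70, 55], [0, 0, 0, -2, 1, 70, 55]]}}

```text
time: 86.1
position: [0.404, 0.2753, 0.0279]
tool_rot: [0.424, 3.113, 0.001]
ft_force: [0.2, 0.2, -0.1]
grip_width: 0.633
```

```bash
python3 - <<'E'
from h import *
go([(404.2,275.3,-19.5,74.6)])
E
```

```text
now t 86.1 p [404.  275.3  27.9] jaw 74.5 grip 55.1 F [ 0.2  0.2 -0.1] j7 0.74
row [0.0, 0.0, -0.1] [-0.2, 0.0, 47.4] rows>= 0.76 0.01 jaw 74.6
```

Emit:
{"name": "step_arm", "arguments": {"deltas": [[0, 0, 0, 0, 0, 20, 55], [0, 0, 0, 0, 0, 40, 55], [0, 0, 0, 0, 0, 47.5, 55], [0, 0, 0, 0, 0, 47.5, 55], [0, 0, 0, 0, 0, 47.5, 20], [0, 0, 0, 0, 0, 47.5, 20], [0, 0, 0, 0, 0, 47.5, 20], [0, 0, 0, 0, 0, 47.5, 20]]}}

```text
time: 87.1
position: [0.4044, 0.2758, -0.0194]
tool_rot: [0.424, 3.112, 0.002]
ft_force: [-0.3, 1.4, 1.8]
grip_width: 0.366
```

```bash
python3 - <<'E'
from h import *
p=wp(0,-92);print(p)
go([(*p,115,1.5)])
E
```

```text
[596.90827924 -67.7684739 ]
now t 87.1 p [404.4 275.8 -19.4] jaw 74.5 grip 31.9 F [-0.3  1.4  1.8] j7 0.79
row [0.1, -0.0, 73.0] [-277.5, -279.4, -134.7] rows>= 6.66 6.82 jaw 1.5
```

Emit:
{"name": "step_arm", "arguments": {"deltas": [[0, 0, 0, 0, 0, -55, 20], [0, 0, 5, -5, -5, -115, 20], [0, 0, 15, -32, -32, -135, 20], [0, 0, 25, -75, -75, -135, 20], [0, 0, 35, -118, -118, -135, 20], [0, 0, 45, -160, -161, -135, 20], [0, 0, 55, -204, -205, -135, 20], [0, 0, 65, -245, -246, -135, 20]]}}

```text
time: 88.1
position: [0.5744, -0.0291, 0.1148]
tool_rot: [-2.036, -2.392, -0.0]
ft_force: [1.4, 0.9, -1.2]
grip_width: 0.363
```

```bash
python3 - <<'E'
from h import *
p=wp(0,-91);print(p)
go([(*p,115,1.5)])
E
```

```text
[596.8821023  -66.76881657]
now t 88.1 p [574.4 -29.1 114.8] jaw 9.2 grip 31.6 F [ 1.4  0.9 -1.2] j7 0.4
row [-0.0, -0.0, 7.7] [-40.7, 16.2, -0.2] rows>= 0.7 0.72 jaw 1.5
```

Emit:
{"name": "step_arm", "arguments": {"deltas": [[0, 0, 4, -20, 8, 0, 20], [0, 0, 8, -40, 16, 0, 20], [0, 0, 8, -40, 16, 0, 20], [0, 0, 8, -40, 16, 5, 20], [0, 0, 8, -40, 16, 15, 20], [0, 0, 8, -40, 16, 15, 20], [0, 0, 8, -40, 16, 15, 20], [0, 0, 8, -40, 16, 15, 20]]}}

```text
time: 89.1
position: [0.5967, -0.0641, 0.1003]
tool_rot: [2.192, 2.25, 0.001]
ft_force: [-0.7, 0.2, -1.3]
grip_width: 0.364
```

```bash
python3 - <<'E'
from h import *
p=wp(0,-91)
go([(*p,100,1.5),(*p,57,1.5)])
s=snap("scene","scene29");crop(s,180,155,260,235,8.5,"s29")
E
```

```text
now t 89.1 p [596.7 -64.1 100.3] jaw 1.5 grip 31.7 F [-0.7  0.2 -1.3] j7 0.38
row [0.0, -0.0, 0.0] [-2.6, 0.1, 0.3] rows>= 0.04 0.0 jaw 1.5
row [0.0, -0.0, 0.0] [-2.7, 0.1, 43.3] rows>= 0.69 0.0 jaw 1.5
```

View pics/s29.png

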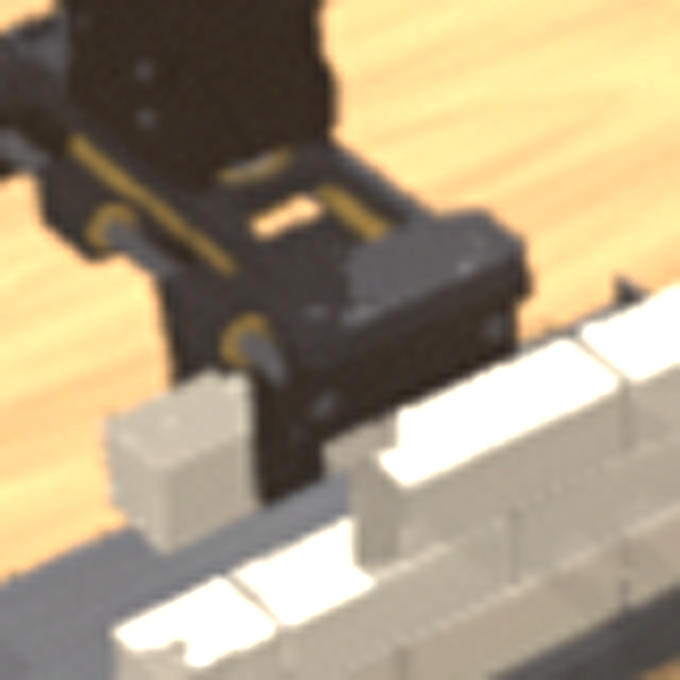

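Emit:
{"name": "step_arm", "arguments": {"deltas": [[0, 0, 0, -1.5, 0, 0, 20], [0, 0, 0, -1.5, 0, 5, 20], [0, 0, 0, -1.5, 0, 15, 20], [0, 0, 0, -1.5, 0, 28, 20], [0, 0, 0, -1.5, 0, 38, 20], [0, 0, 0, -1.5, 0, 43, 20], [0, 0, 0, -1.5, 0, 43, 20], [0, 0, 0, -1.5, 0, 43, 20]]}}

```text
time: 90.15
position: [0.5969, -0.0659, 0.0574]
tool_rot: [2.192, 2.25, 0.001]
ft_force: [0.4, 0.5, -2.2]
grip_width: 0.368
```

```bash
python3 - <<'E'
from h import *
p=wp(0,-90)
go([(*p,52.7,1.5)])
s=snap("scene","scene30");crop(s,180,165,260,245,8.5,"s30")
E
```

```text
now t 90.15 p [596.9 -65.9  57.4] jaw 1.5 grip 32.0 F [ 0.4  0.5 -2.2] j7 0.41
row [0.0, 0.0, -0.0] [0.2, -0.1, 4.7] rows>= 0.08 0.0 jaw 1.5
```

View pics/s30.png

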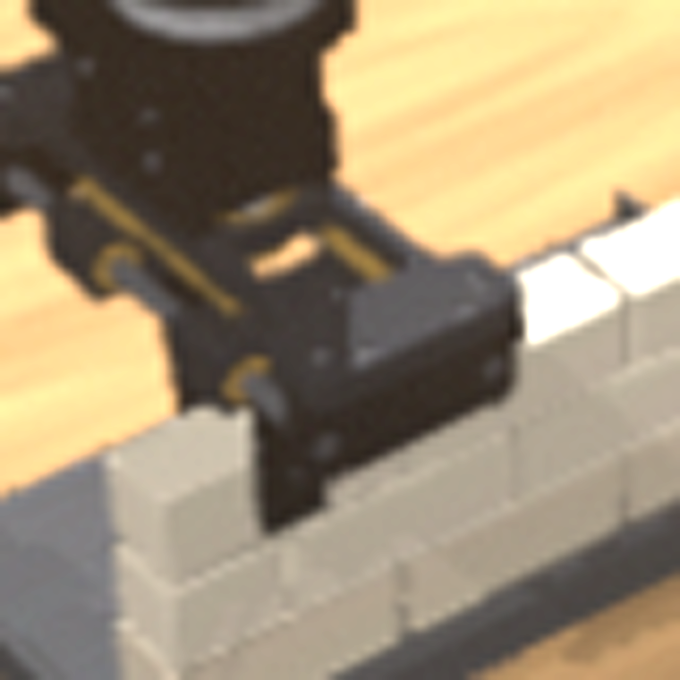

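Emit:
{"name": "step_arm", "arguments": {"deltas": [[0, 0, 0, 0, 0, 2, 20], [0, 0, 0, 0, 0, 4, 20], [0, 0, 0, 0, 0, 4.8, 20], [0, 0, 0, 0, 0, 4.8, 20], [0, 0, 0, 0, 0, 4.8, 20], [0, 0, 0, 0, 0, 4.8, 36], [0, 0, 0, 0, 0, 4.8, 40], [0, 0, 0, 0, 0, 4.8, 46]]}}

```text
time: 91.2
position: [0.5966, -0.0659, 0.0521]
tool_rot: [2.192, 2.25, -0.0]
ft_force: [0.5, -0.5, 0.5]
grip_width: 0.489
```

Emit:
{"name": "step_arm", "arguments": {"deltas": [[0, 0, 0, 0, 0, 0, 55], [0, 0, 0, 0, 0, 0, 55], [0, 0, 0, 0, 0, -40, 55], [0, 0, 0, 0, 0, -80, 55], [0, 0, 0, 0, -40, -100, 55], [0, 0, 0, -40, -60, -100, 55], [0, 0, 0, -90, -80, -100, 55], [0, 0, 0, -140, -90, -100, 55]]}}

```text
time: 92.2
position: [0.5096, -0.2089, 0.1526]
tool_rot: [-2.191, -2.251, -0.004]
ft_force: [-0.1, 0.3, 0.6]
grip_width: 0.637
```

```bash
python3 - <<'E'
from h import *
t=snap("top","top31");crop(t,245,178,340,204,8,"z31t");s=snap("scene","scene31");crop(s,190,165,290,250,7.5,"s31")
V=cv2.cvtColor(t,cv2.COLOR_BGR2HSV)[:,:,2]
for v in(188,189,190,191,192,193):
    L=edge(V,(244,v),(252,v),1);j=dip(V,(273,v),(282,v),1);j2=dip(V,(303,v),(311,v),1);R=edge(V,(332,v),(341,v),1)
    print(v,"L,j,R sc",wall(topmm([L,j,j2,R],.104))[:,1].round(1),"raw",wall(onplane("top",[L,j,j2,R],.104)[:,:2]*1000)[:,1].round(1))
for u in (251,257,263,269,275,281,287,293,299,304,311,317,323,329,333):
    f=edge(V,(u,182),(u,190),2);n=edge(V,(u,193.5),(u,202),2);print(u,wall(topmm([f,n],.104))[:,0].round(1).tolist(),end=" ")
go([])
E
```

```text
188 L,j,R sc [ 132.2   45.1  -43.1 -130. ] raw [ 132.4   44.4  -44.8 -132.7]
189 L,j,R sc [ 132.3   45.1  -43.  -129.9] raw [ 132.5   44.4  -44.8 -132.6]
190 L,j,R sc [ 132.3   45.2  -43.  -129.8] raw [ 132.5   44.5  -44.7 -132.5]
191 L,j,R sc [ 132.5   45.2  -42.9 -129.7] raw [ 132.8   44.5  -44.6 -132.5]
192 L,j,R sc [ 132.3   45.3  -43.  -129.9] raw [ 132.6   44.5  -44.7 -132.6]
193 L,j,R sc [ 132.3   45.4  -42.9 -129.9] raw [ 132.5   44.6  -44.7 -132.7]
251 [17.2, -18.7] 257 [16.9, -17.1] 263 [16.5, -16.6] 269 [16.2, -17.1] 275 [16.0, -17.0] 281 [16.9, -18.2] 287 [16.7, -18.1] 293 [17.7, -18.0] 299 [17.5, -18.8] 304 [17.3, -18.4] 311 [16.7, -16.5] 317 [16.4, -17.4] 323 [16.2, -16.6] 329 [16.0, -17.0] 333 [17.1, -17.5] now t 92.3 p [ 507.6 -215.4  153. ] jaw 0.9 grip 55.0 F [ 0.5 -0.3  0.1] j7 0.57
```

View pics/z31t.png

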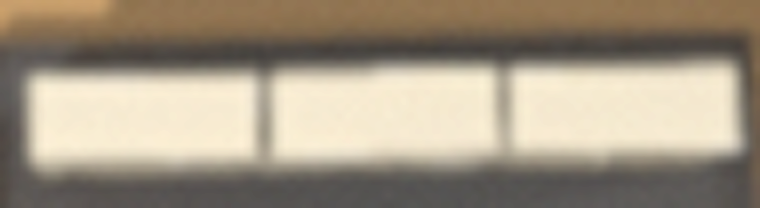

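View pics/s31.png

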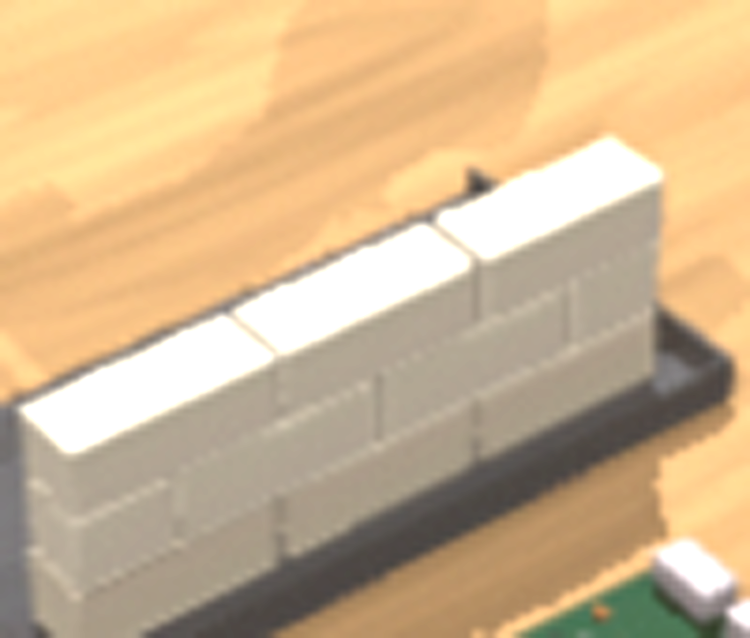

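Emit:
{"name": "step_arm", "arguments": {"deltas": [[0, 0, 0, 0, -20, -40, 55], [0, 0, 0, 0, -20, -40, 55], [0, 0, 0, 0, -20, -40, 55], [0, 0, 0, 0, -20, -40, 55], [0, 0, 0, 0, -20, -40, 55], [0, 0, 0, 0, -20, -40, 55], [0, 0, 0, 0, -20, -40, 55], [0, 0, 0, 0, -20, -40, 55]]}}

```text
time: 93.3
position: [0.4902, -0.2087, 0.1922]
tool_rot: [2.192, 2.25, -0.0]
ft_force: [-0.1, 0.4, 0.3]
grip_width: 0.636
```

```bash
python3 - <<'E'
from h import *
s=snap("scene","scene32");t=snap("top","top32");a=cv2.imread("pics/top0.png")
cv2.imwrite("pics/f.png",np.vstack([s[120:384,20:420],t[70:300,60:460]]))
E
```

```text
(no output)
```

View pics/f.png

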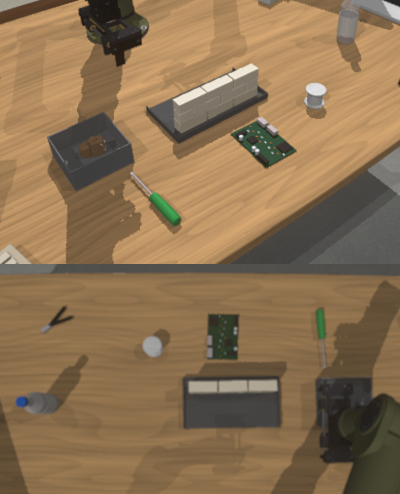

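```bash
python3 -c "
from bench import ctrl
print(ctrl.close_job())"
```

```text
the job is handed in; nothing more can be done
None
```

The job is done and handed in at about 93 s of the 210 s allowed. All three lumps of broken brick went into the bin first. Then I laid the second course (half, whole, whole, half) and put the three remaining whole bricks on the third course at y = -90, 0 and +90 mm.

**Last checks**
- **Third course, top view:** the joints measured +44.5 and -44.7 mm and the ends +132.5 and -132.6 mm, against nominal ±45 and ±133. The far and near faces were in line with the lower courses to about 1 mm.
- **Scene view:** the ends look flush and all three courses seated. No loose bricks are left on the table, the tray is clear of lumps, and the circuit board, solder reel, bottle and screwdriver look untouched. The arm was clear of everything.

**What went wrong or disagreed**
- **Tool height:** the fingertips sat about 25 mm above the reported TCP height. My first grasp of a lump closed above it and missed. After that I set heights from the pictures and from contact.
- **Camera scale:** the top view is off by about 1%. The third-course figures above are uncorrected. Scaled to the bottom-course joints, the same points read about 45, -43, 132 and -130 mm.
- **Second course:** I regripped three of its bricks to move them 2–3 mm after placing. I estimate its gaps at 3–4 mm. The two cameras agreed only to about 1–2 mm, so I can't measure them more closely than that.

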